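Clear a framed panel of pastels and run a stylus along its frame gap

TASK

Clear the pastel sticks off the framed picture and lay them flat in the tray, whole long ones in its longer bay and short stubs in its shorter bay, whatever their colour. Then take the stylus from its rest and run its ball tip slowly (no faster than about 4 cm a second) along the bottom of the black gap between picture and frame, from the green dot round the corner nearest to it on the robot's side and on to the red dot. Finally lay the stylus back in its rest, leave the sticks sorted, and do not disturb the other things on the table.

Things in the scene. Friction and masses are not known exactly. Their poses are not given: they have to be found in the camera images.
- frame: Framed picture fixed on the table: wooden rim 200 (x) by 280 mm (y), 14 mm wide, 18 mm high; white panel inside, 148 x 228 mm, flush with the rim. Between them a black gap all round, 12 mm wide, 4 mm deep (bottom 14 mm above the table), centre lines x = +-80, y = +-120 mm. Origin: centre of underside; x away from the robot, y to its left. Green dot (left rim): start; red dot (right rim): end.
- long_bay (a point): Centre of the floor of the longer bay of a fixed grey tray on the robot's left or right. Tray 160 (x, away from the robot) by 138 mm (y), floor 4 mm thick, walls and divider 4 mm thick, 12 mm above the table. Longer bay nearer the robot, inside 88 (x) by 130 mm (y). Point 4 mm above the table, axes as the tray's. Holds three sticks along x, at y about -42, 0, 42 mm.
- short_bay (a point): Centre of the floor of the tray's shorter bay, inside 60 mm (tray x) by 130 mm (tray y), 78 mm from the longer bay's centre along the tray's x; axes as the tray's. Room for three short sticks in the same way.
- rest: Dark wooden stylus rest, fixed, base 110 (x) by 60 (y) by 12 mm high, on the side away from the tray. Cheeks 6 mm high, 14 mm long, at x = -42 and 42 mm leave a channel 22 mm wide along x; the middle 70 mm is open to the fingers. Origin: centre of underside; x away from the robot. Stylus home: its origin 19 mm above this one, x axes alike.
- stylus: Stylus, 40 g, lying loose in the rest with its tip pointing away from the robot: square blue handle 90 mm long and 14 x 14 mm, then a steel neck (8 mm thick for 12 mm, then 3.6 mm thick), ending in a ball of 5 mm diameter. Origin: centre of the handle, on its axis; the tip lies along its +x, 82 mm from the origin.
- stylus_tip (a point): Centre of the stylus's tip ball (2.5 mm radius), on the handle's axis, 82 mm from the handle's centre along +x of the stylus.
- seam0 (a point): Point 0 of 0 to 6 of the seam path, in the middle of the frame's gap, beside the green dot, on the left side (frame x 45, y 120 mm). It lies 16.5 mm above the frame's underside: where the centre of the tip ball is when the ball rests on the gap's bottom.
- seam1 (a point): Point 1 of 0 to 6 of the seam path, in the middle of the frame's gap, on the left side (x -20, y 120). It lies 16.5 mm above the frame's underside: where the centre of the tip ball is when the ball rests on the gap's bottom.
- seam2 (a point): Point 2 of 0 to 6 of the seam path, in the middle of the frame's gap, in the corner of left and near sides (x -80, y 120). It lies 16.5 mm above the frame's underside: where the centre of the tip ball is when the ball rests on the gap's bottom.
- seam3 (a point): Point 3 of 0 to 6 of the seam path, in the middle of the frame's gap, on the near side (x -80, y 60). It lies 16.5 mm above the frame's underside: where the centre of the tip ball is when the ball rests on the gap's bottom.
- seam4 (a point): Point 4 of 0 to 6 of the seam path, in the middle of the frame's gap, middle of the near side (x -80, y 0). It lies 16.5 mm above the frame's underside: where the centre of the tip ball is when the ball rests on the gap's bottom.
- seam5 (a point): Point 5 of 0 to 6 of the seam path, in the middle of the frame's gap, on the near side (x -80, y -60). It lies 16.5 mm above the frame's underside: where the centre of the tip ball is when the ball rests on the gap's bottom.
- seam6 (a point): Point 6 of 0 to 6 of the seam path, in the middle of the frame's gap, in the corner of near and right sides, beside the red dot (x -80, y -120). It lies 16.5 mm above the frame's underside: where the centre of the tip ball is when the ball rests on the gap's bottom.
- red_long: Long red pastel stick, 72 x 16 x 16 mm, about 25 g, lying loose on the picture at first; may be absent. Origin: its centre; x along its length.
- yellow_long: Long yellow pastel stick, 72 x 16 x 16 mm, about 25 g, lying loose on the picture at first; may be absent. Origin: its centre; x along its length.
- violet_long: Long violet pastel stick, 72 x 16 x 16 mm, about 25 g, lying loose on the picture at first; may be absent. Origin: its centre; x along its length.
- red_short: Short red pastel stick, 44 x 16 x 16 mm, about 16 g, lying loose on the picture at first; may be absent. Origin: its centre; x along its length.
- yellow_short: Short yellow pastel stick, 44 x 16 x 16 mm, about 16 g, lying loose on the picture at first; may be absent. Origin: its centre; x along its length.
- violet_short: Short violet pastel stick, 44 x 16 x 16 mm, about 16 g, lying loose on the picture at first; may be absent. Origin: its centre; x along its length.
- water_cup: Bystander, not to be disturbed: white plastic water cup, 84 mm wide, 85 mm tall. Origin: centre of its underside.
- ink_jar: Bystander, not to be disturbed: glass ink jar with black lid, 52 mm wide, 60 mm tall. Origin: centre of its underside.
- tape_roll: Bystander, not to be disturbed: yellow roll of tape lying flat, 72 mm wide, 20 mm tall. Origin: centre of its underside.
- eraser: Bystander, not to be disturbed: white eraser, 45 x 22 x 14 mm. Origin: centre of its underside.
- cork_block: Bystander, not to be disturbed: cork block, 60 x 35 x 25 mm. Origin: centre of its underside.

How it is judged:
By the outcome, as a careful person would: the job done as asked, in the order asked, and still so for the second after the job is handed in, with the robot touching nothing.
Of red_long, yellow_long, violet_long, red_short, yellow_short, violet_short only 4 to 6 are there at a start; the rules pass over those that are not, and their reading is None.
At some moment in a run one of red_long, yellow_long, violet_long, red_short, yellow_short, violet_short may be knocked a few centimetres aside while the robot is not near it.
Once in a run the grip may slacken for a moment while it holds something.
It also fails if it takes over 210 s, if anything falls off the work surface, if the arm or the gripper's body presses on something with over 40 N, if the wrist force passes 120 N, or if a joint passes its speed limit or range.

ROBOT

A 6-joint arm with a two-finger parallel gripper is mounted at the origin on the work surface. World frame = base frame: x ahead of the robot, y to its left, z up, the work surface at z = 0. Lengths are in mm, angles in degrees, forces in N, time in s.
With the tool pointing down it reaches from about 350 to 850 mm from the base axis. Payload 8.1 kg.
Tool frame: the origin (TCP) lies at the very end of the fingers, on their centre line; the grasp point (between the pads) lies grip_depth behind it (grip_depth is the distance from the TCP to the grasp point, in mm); z points along the fingers, y is the direction in which the jaws open and shut (so a half turn about z gives the same grasp; the last joint's range is limited). The gripper opens to 85 mm and grips with 20 to 120 N. Pads are 22 mm wide; open, the fingers measure 114 mm over their backs; the gripper's body (76 mm by 85 mm) begins 54 mm behind the grasp point. The pads swing forward as they close: fully open they stand 13 mm farther back than shut.
Start: joints at [-78.69, 7.471, 85.268, -0, 87.261, -4.893], TCP at [167.448, -576.165, 231.292] pointing down, gripper open.
Joint ranges: [-169.43, 169.43], [-51.17, 129.36], [1.28, 143.12], [-76.62, 256.62], [0, 156.53], [-152.29, 152.29]. Speed limits (degrees/s): [136.94, 136.94, 159.86, 180, 180, 180].

INTERFACE

Orientations are given as [roll, pitch, yaw] about the fixed x, y, z axes, in that order (R = Rz(yaw) Ry(pitch) Rx(roll)).
In Python, from bench import * gives the robot as it stands.
- The arm moves only by the tool step_arm, never from a script. Its argument "plan" is a list of rows, each an object of numbers: "grip": the finger opening in cm, from 0 to 8.54; "tx", "ty", "tz": the shift along the tool's x, y, z in cm; "ax", "ay", "az": the turn, a rotation vector about the tool's x, y, z in degrees. In form: [{"grip": .., "tx": .., "ty": .., "tz": .., "ax": .., "ay": .., "az": ..}, ...]. A call has 1 to 8 rows; each row shifts and turns the commanded pose from where the row before left it, along the tool's axes as they then stand; what a row does not reach is not made up. A row lasts 1/12 s, in which the tool goes at most 41.7 mm and 7.16 degrees, less where a joint would pass 70% of its speed; a pose out of reach is approached as far as the arm can. A call with a gripper value outside its range is refused whole. The fingers move at their own pace and stop on an object; "newtons" is the grip in N (left out, the last holds). Time passes only in rows, so rows that do not move let the fingers close. It gives the time, the measured TCP pose, the force and the opening at its end, in the units of the state.
- sense(): the state, without advancing time (a new reading comes with each control period).
- snapshot(name): name is "side" or "top" or "wrist"; returns the picture (384x512x3 uint8, red, green, blue); there is no depth.
- camera_model(name): a dict with "intrinsics" (3x3 intrinsics, pixels), "pose" (4x4, takes a point from camera to world coordinates); the wrist camera has in their place "T_tool_cam" (4x4, takes a point from camera to tool coordinates, whose origin is the TCP and whose axes are the flange's). Camera axes: x right, y down, z forward; pixel columns grow to the right and rows downward; lengths in mm; the calibration is good to about 2 mm. A picture is of the moment at which its call begins: read the wrist's pose just before it. camera_model takes no time and is no camera call.
- hand_in(): hands the job in, once; it reports no verdict.
The state is a dict: "time": time; "joint_pos": joint angles; "qd": joint speeds; "joint_efforts": joint torques, N m; "tool_pos": TCP position; "tcp_rot": TCP orientation; "ft_force": force on the tool from outside, world axes, zero at the start; "wrist_torque": the same for the moment, N m; "finger_gap": finger opening in mm.
Only numpy, scipy, OpenCV 4.12 (cv2) and the standard library are available. Lean on these libraries where they do the work, as an engineer would, in place of code of your own. Each camera call takes 0.05 s, during which the arm holds its last target.

## Working session

There is one attempt and no reset: what is moved stays moved. The work goes in short steps, Python scripts to look and compute and a tool call to move; the robot and the scene stay as the last step left them, time stands still between calls to the robot, and variables do not carry over. Pictures are saved under pics/ and viewed, and the job is handed in when it is done.

Besides the shell and the picture viewer there is one more tool, called after "Call:" by a JSON object that holds its "method" and its "body", one argument or row to a line. step_arm: Moves the arm, as the interface text tells. Its arguments: {"type":"object","properties":{"plan":{"type":"array","items":{"type":"object","properties":{"grip":{"type":"number"},"tx":{"type":"number"},"ty":{"type":"number"},"tz":{"type":"number"},"ax":{"type":"number"},"ay":{"type":"number"},"az":{"type":"number"}}}},"newtons":{"type":"number"}},"required":["plan"]}

```bash
ls; mkdir -p pics
python3 - <<'E'
from bench import *
import cv2,json
print(sense())
for n in("top","side","wrist"):
    im=snapshot(n); cv2.imwrite(f"pics/{n}0.png",im[:,:,::-1]); print(n,camera_model(n))
E
```

```text
pics
{'time': 0.0, 'joint_pos': array([-7.86896578e+01,  7.51703679e+00,  8.53290189e+01,  1.62887825e-03,
        8.72616226e+01, -4.89155291e+00]), 'qd': array([ 0.09251562,  0.00123695, -0.07173154, -0.0903506 , -0.03903042,
        0.00803915]), 'joint_efforts': array([-3.06434871e-03, -5.69396639e+01, -5.00552738e+01, -5.55101524e-04,
        1.45288382e-02, -4.38753068e-05]), 'tool_pos': array([ 167.35218112, -575.6165055 ,  230.22682305]), 'tcp_rot': array([-1.79892853e+02, -1.08026689e-02,  1.62018057e+01]), 'ft_force': array([-0.17079936, -0.68817245,  0.51007758]), 'wrist_torque': array([ 0.05292228, -0.01192031,  0.02254397]), 'finger_gap': 85.34975110645716}
top {'intrinsics': array([[441.05563296,   0.        , 250.96496219],
       [  0.        , 441.05563296, 192.82642783],
       [  0.        ,   0.        ,   1.        ]]), 'pose': array([[ 2.88889743e-02, -9.98469895e-01,  4.71518491e-02,
         4.88056324e+02],
       [-9.99479247e-01, -2.95322383e-02, -1.30031072e-02,
        -6.15239546e-01],
       [ 1.43757107e-02, -4.67516482e-02, -9.98803095e-01,
         1
[... 459 characters left out ...]
    [-7.86024769e-03, -6.68788889e-01, -7.43410814e-01,
         6.57574338e+02],
       [ 0.00000000e+00,  0.00000000e+00,  0.00000000e+00,
         1.00000000e+00]])}
wrist {'intrinsics': array([[287.79008057,   0.        , 257.09297962],
       [  0.        , 287.79008057, 186.45244929],
       [  0.        ,   0.        ,   1.        ]]), 'T_tool_cam': array([[-2.79604314e-04, -9.64101086e-01, -2.65535343e-01,
         6.79445135e+01],
       [ 9.99999218e-01,  5.40908789e-05, -1.24937482e-03,
         3.23786453e-01],
       [ 1.21888666e-03, -2.65535485e-01,  9.64100317e-01,
        -1.42499119e+02],
       [ 0.00000000e+00,  0.00000000e+00,  0.00000000e+00,
         1.00000000e+00]])}
```

Run:
```python
import cv2
a=cv2.imread("pics/top0.png"); cv2.imwrite("pics/top0b.png",cv2.resize(a,(800,600),interpolation=cv2.INTER_CUBIC))
```

```text
(no output)
```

View pics/top0b.png

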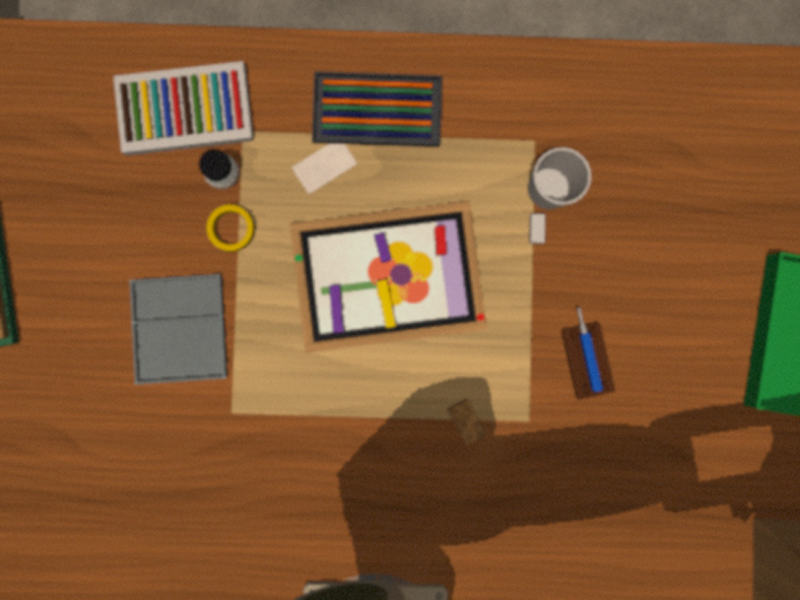

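View pics/side0.png

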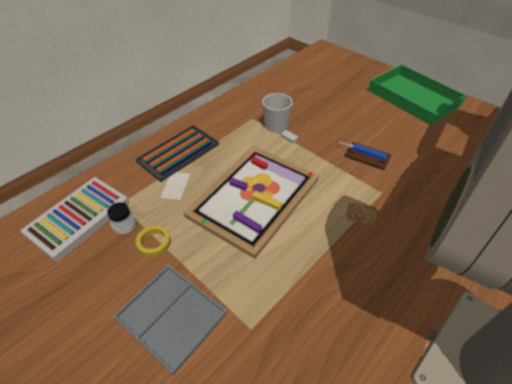

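View pics/wrist0.png

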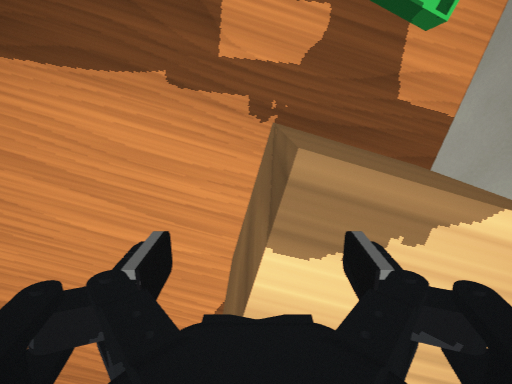

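```bash
cat > h.py <<'E'
from bench import *
import numpy as np, cv2
from scipy.spatial.transform import Rotation as R
def pose(s=None):
    s=s or sense(); T=np.eye(4)
    T[:3,:3]=R.from_euler('xyz',s['tcp_rot'],degrees=True).as_matrix(); T[:3,3]=s['tool_pos']; return T
def shot(n,f):
    T=pose(); im=snapshot(n); cv2.imwrite(f"pics/{f}.png",im[:,:,::-1])
    m=camera_model(n); C=m['pose'] if n!='wrist' else T@m['T_tool_cam']
    np.savez(f"pics/{f}.npz",K=m['intrinsics'],C=C); return im
def p2w(f,px,z):
    d=np.load(f"pics/{f}.npz"); px=np.atleast_2d(px).astype(float)
    r=np.c_[px,np.ones(len(px))]@np.linalg.inv(d['K']).T@d['C'][:3,:3].T
    o=d['C'][:3,3]; return o+r*((z-o[2])/r[:,2])[:,None]
def w2p(f,P):
    d=np.load(f"pics/{f}.npz"); P=np.atleast_2d(P).astype(float)
    c=(P-d['C'][:3,3])@d['C'][:3,:3]; c=c@d['K'].T; return c[:,:2]/c[:,2:]
def crop(f,x0,y0,w,h,k,g):
    a=cv2.imread(f"pics/{f}.png")[y0:y0+h,x0:x0+w]; cv2.imwrite(f"pics/{g}.png",cv2.resize(a,None,fx=k,fy=k,interpolation=cv2.INTER_CUBIC))
def go(x,y,z,yaw=None,rpy=None):
    "tool-frame shift in cm (translate first), then turn deg in tool frame"
    T=pose(); d=T[:3,:3].T@(np.array([x,y,z])-T[:3,3])/10
    if rpy is None:
        rpy=[180,0,yaw if yaw is not None else sense()['tcp_rot'][2]]
    rv=R.from_matrix(T[:3,:3].T@R.from_euler('xyz',rpy,degrees=True).as_matrix()).as_rotvec(degrees=True)
    print("t",d.round(2),"a",rv.round(1),"rows>=",max(np.linalg.norm(d)/4.1,np.linalg.norm(rv)/7.1).round(1))
E
python3 - <<'E'
from h import *
import bench; print([k for k in dir(bench) if not k.startswith('_')], getattr(bench,'grip_depth',None))
shot('top','t1')
k=1.5625
P=lambda l,z: print(p2w('t1',np.array(l)/k,z).round(0).tolist())
P([(292,224),(470,203),(482,322),(308,350)],18) # frame
P([(130,281),(220,274),(226,378),(136,383)],12) # tray
P([(562,330),(602,323),(613,388),(577,398)],12) #rest
P([(579,308),(598,390)],19)
P([(383,247),(387,303),(337,308),(441,240)],34)
go(470,15,330,0)
E
```

```text
['PlanningError', 'camera_model', 'grip_depth', 'hand_in', 'sense', 'snapshot'] 18.700000000000003
[[652.0, 143.0, 18.0], [693.0, -130.0, 18.0], [510.0, -153.0, 18.0], [460.0, 112.0, 18.0]]
[[557.0, 389.0, 12.0], [572.0, 251.0, 12.0], [413.0, 236.0, 12.0], [402.0, 372.0, 12.0]]
[[502.0, -278.0, 12.0], [514.0, -340.0, 12.0], [415.0, -358.0, 12.0], [398.0, -303.0, 12.0]]
[[536.0, -302.0, 19.0], [411.0, -333.0, 19.0]]
[[619.0, 2.0, 34.0], [534.0, -6.0, 34.0], [525.0, 69.0, 34.0], [632.0, -86.0, 34.0]]
t [ 45.55 -48.3   -9.88] a [-0.1  0.  16.2] rows>= 16.4
```

Run:
```python
from h import *
go(610,-7,250,9)
```

```text
t [ 58.38 -42.27  -1.88] a [-0.1  0.   7.2] rows>= 17.6
```

Call:
{"method": "step_arm", "body": {
  "plan": [
    {"tx": 3.24,"ty": -2.35,"tz": -0.1},
    {"tx": 3.24,"ty": -2.35,"tz": -0.1},
    {"tx": 3.24,"ty": -2.35,"tz": -0.1},
    {"tx": 3.24,"ty": -2.35,"tz": -0.1},
    {"tx": 3.24,"ty": -2.35,"tz": -0.1},
    {"tx": 3.24,"ty": -2.35,"tz": -0.1},
    {"tx": 3.24,"ty": -2.35,"tz": -0.1},
    {"tx": 3.24,"ty": -2.35,"tz": -0.1}
  ]
}}

```text
invalid input
```

Call:
{"method": "step_arm", "body": {
  "plan": [
    {"tx": 3.24,"ty": -2.35,"tz": -0.1},
    {"tx": 3.24,"ty": -2.35,"tz": -0.1},
    {"tx": 3.24,"ty": -2.35,"tz": -0.1},
    {"tx": 3.24,"ty": -2.35,"tz": -0.1},
    {"tx": 3.24,"ty": -2.35,"tz": -0.1},
    {"tx": 3.24,"ty": -2.35,"tz": -0.1},
    {"tx": 3.24,"ty": -2.35,"tz": -0.1},
    {"tx": 3.24,"ty": -2.35,"tz": -0.1}
  ]
}}

```text
invalid input
```

Run:
```python
from h import *
go(610,-7,250,9)
```

```text
t [ 58.38 -42.27  -1.88] a [-0.1  0.   7.2] rows>= 17.6
```

Call:
{"method": "step_arm", "body": {
  "plan": [
    {"grip": 8,"tx": 3.2,"ty": -2.3,"tz": -0.1,"ax": 0,"ay": 0,"az": 0},
    {"grip": 8,"tx": 3.2,"ty": -2.3,"tz": -0.1,"ax": 0,"ay": 0,"az": 0},
    {"grip": 8,"tx": 3.2,"ty": -2.3,"tz": -0.1,"ax": 0,"ay": 0,"az": 0},
    {"grip": 8,"tx": 3.2,"ty": -2.3,"tz": -0.1,"ax": 0,"ay": 0,"az": 0},
    {"grip": 8,"tx": 3.2,"ty": -2.3,"tz": -0.1,"ax": 0,"ay": 0,"az": 0},
    {"grip": 8,"tx": 3.2,"ty": -2.3,"tz": -0.1,"ax": 0,"ay": 0,"az": 0},
    {"grip": 8,"tx": 3.2,"ty": -2.3,"tz": -0.1,"ax": 0,"ay": 0,"az": 0},
    {"grip": 8,"tx": 3.2,"ty": -2.3,"tz": -0.1,"ax": 0,"ay": 0,"az": 0}
  ],
  "newtons": 30
}}

```text
time: 0.87
tool_pos: [362.7, -326.3, 239.3]
tcp_rot: [180.0, -0.0, 16.2]
ft_force: [0.4, -0.0, 0.3]
finger_gap: 80.0
```

Call:
{"method": "step_arm", "body": {
  "plan": [
    {"grip": 6,"tx": 3.2,"ty": -2.3,"tz": -0.1,"ax": 0,"ay": 0,"az": 0.7},
    {"grip": 6,"tx": 3.2,"ty": -2.3,"tz": -0.1,"ax": 0,"ay": 0,"az": 0.7},
    {"grip": 6,"tx": 3.2,"ty": -2.3,"tz": -0.1,"ax": 0,"ay": 0,"az": 0.7},
    {"grip": 6,"tx": 3.2,"ty": -2.3,"tz": -0.1,"ax": 0,"ay": 0,"az": 0.7},
    {"grip": 6,"tx": 3.2,"ty": -2.3,"tz": -0.1,"ax": 0,"ay": 0,"az": 0.7},
    {"grip": 6,"tx": 3.2,"ty": -2.3,"tz": -0.1,"ax": 0,"ay": 0,"az": 0.7},
    {"grip": 6,"tx": 3.2,"ty": -2.3,"tz": -0.1,"ax": 0,"ay": 0,"az": 0.7},
    {"grip": 6,"tx": 3.2,"ty": -2.3,"tz": -0.1,"ax": 0,"ay": 0,"az": 0.7}
  ]
}}

```text
time: 1.53
tool_pos: [567.7, -86.7, 247.2]
tcp_rot: [180.0, 0.0, 10.6]
ft_force: [0.3, -0.6, -0.1]
finger_gap: 60.2
```

Call:
{"method": "step_arm", "body": {
  "plan": [
    {"grip": 6,"tx": 3.2,"ty": -2.3,"tz": -0.1,"ax": 0,"ay": 0,"az": 0.7},
    {"grip": 6,"tx": 3.2,"ty": -2.3,"tz": -0.1,"ax": 0,"ay": 0,"az": 0.7},
    {"grip": 6,"tx": 0,"ty": 0,"tz": 0,"ax": 0,"ay": 0,"az": 0},
    {"grip": 6,"tx": 0,"ty": 0,"tz": 0,"ax": 0,"ay": 0,"az": 0}
  ]
}}

```text
time: 1.87
tool_pos: [622.1, -29.9, 247.9]
tcp_rot: [-180.0, 0.1, 9.4]
ft_force: [0.1, 0.3, -0.9]
finger_gap: 60.1
```

Run:
```python
from h import *
print(sense()['joint_pos'].round(1))
shot('wrist','w1'); crop('w1',0,0,512,384,1.5625,'w1b')
```

```text
[-7.5 10.7 79.9  0.  89.5 73.1]
```

View pics/w1b.png

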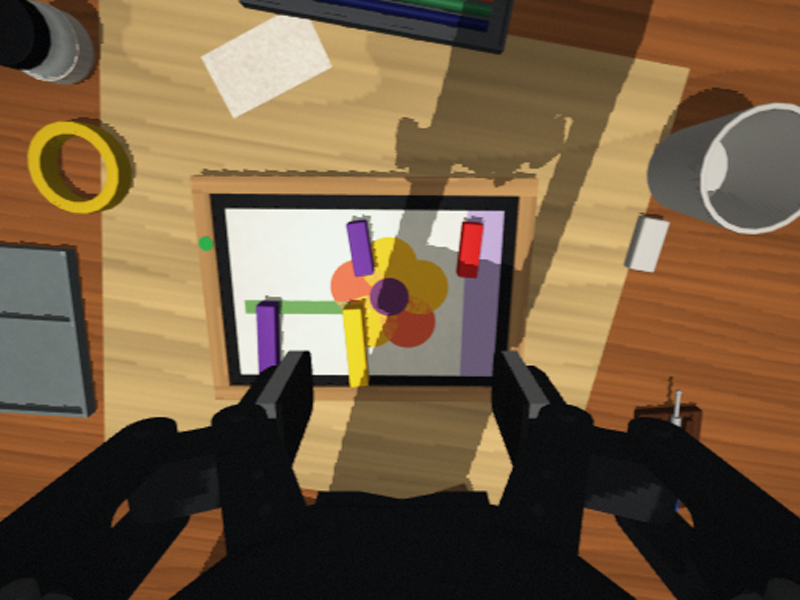

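Run:
```python
from h import *
crop('w1',120,105,230,150,3.4,'w1c')
```

```text
(no output)
```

View pics/w1c.png

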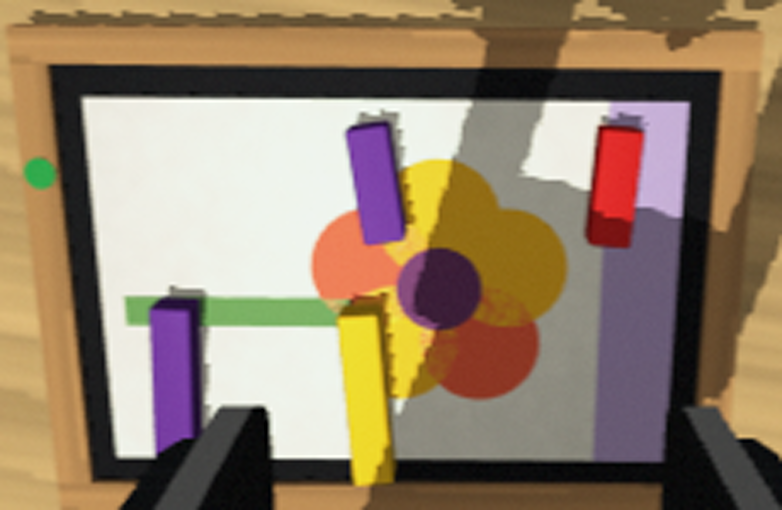

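```bash
cat >> h.py <<'E'
def cp(f,l,x0,y0,k,z): return p2w(f,np.array(l,float)/k+[x0,y0],z)
def fit(local,world):
    l=np.array(local,float); w=np.array(world)[:,:2]; a=l-l.mean(0); b=w-w.mean(0)
    th=np.arctan2((a[:,0]*b[:,1]-a[:,1]*b[:,0]).sum(),(a*b).sum()); c,s=np.cos(th),np.sin(th)
    M=np.array([[c,-s],[s,c]]); t=w.mean(0)-M@l.mean(0); return t.round(1),np.degrees(th).round(2),(w-(l@M.T+t)).round(1).tolist()
E
python3 - <<'E'
from h import *
a=(120,105,3.4)
W=cp('w1',[(51,67),(720,72),(95,480),(82,97),(690,102),(117,457),(664,461)],*a,18)
print(fit([(86,126),(86,-126),(-86,126),(74,114),(74,-114),(-74,114),(-74,-114)],W))
for n,l in dict(red=[(600,127),(641,128),(631,247),(588,243)],vs=[(349,130),(388,124),(404,239),(365,244)],yl=[(338,316),(383,316),(395,482),(353,484)]).items():
    w=cp('w1',l,*a,34)[:,:2]; c=w.mean(0); d=(w[0]+w[1]-w[2]-w[3])/2; print(n,c.round(1),np.hypot(*d).round(1),np.degrees(np.arctan2(d[1],d[0])).round(1), np.hypot(*(w[0]-w[1])).round(1))
w=cp('w1',[(152,308),(200,308),(155,440)],*a,34)[:,:2]; d=w[0]-w[2]; u=d/np.hypot(*d); print('vl',((w[0]+w[1])/2-36*u).round(1),np.degrees(np.arctan2(d[1],d[0])))
t='w1'; z=12
print(p2w(t,np.array([(75,247),(95,415),(70,320)])/1.5625,12).round(1))
E
```

```text
(array([577.7,  -5.9]), np.float64(8.93), [[-0.8, -1.2], [-1.0, 1.3], [1.6, -1.3], [-0.0, 0.5], [0.1, -0.1], [-0.0, 0.3], [0.1, 0.5]])
red [634.6 -83. ] 43.9 6.4 14.9
vs [621.    3.7] 42.9 15.9 14.4
yl [535.5  -4.6] 70.4 12.1 17.2
vl [525.7  69.1] 5.701257508569693
[[578.9 245.2  12. ]
 [418.4 231.2  12. ]
 [511.4 251.5  12. ]]
```

Run:
```python
from h import *
go(525.7,69.1,100,5.7)
```

```text
t [ -7.81 -11.44  14.85] a [-0.   0.1  3.6] rows>= 5.0
```

Call:
{"method": "step_arm", "body": {
  "plan": [
    {"grip": 4,"tx": -1.3,"ty": -1.9,"tz": 2.5,"ax": 0,"ay": 0,"az": 0.6},
    {"grip": 4,"tx": -1.3,"ty": -1.9,"tz": 2.5,"ax": 0,"ay": 0,"az": 0.6},
    {"grip": 4,"tx": -1.3,"ty": -1.9,"tz": 2.5,"ax": 0,"ay": 0,"az": 0.6},
    {"grip": 4,"tx": -1.3,"ty": -1.9,"tz": 2.5,"ax": 0,"ay": 0,"az": 0.6},
    {"grip": 4,"tx": -1.3,"ty": -1.9,"tz": 2.5,"ax": 0,"ay": 0,"az": 0.6},
    {"grip": 4,"tx": -1.3,"ty": -1.9,"tz": 2.4,"ax": 0,"ay": 0,"az": 0.6},
    {"grip": 4,"tx": 0,"ty": 0,"tz": 0,"ax": 0,"ay": 0,"az": 0},
    {"grip": 4,"tx": 0,"ty": 0,"tz": 0,"ax": 0,"ay": 0,"az": 0}
  ]
}}

```text
time: 2.58
tool_pos: [526.5, 70.1, 98.7]
tcp_rot: [180.0, 0.2, 5.6]
ft_force: [0.6, -0.8, 0.5]
finger_gap: 39.9
```

Run:
```python
from h import *
shot('wrist','w2'); crop('w2',0,0,512,384,1.5625,'w2b')
go(525.7,69.1,21,5.7)
```

```text
t [-0.31  0.03  7.97] a [ 0.  -0.  -0.1] rows>= 1.9
```

View pics/w2b.png

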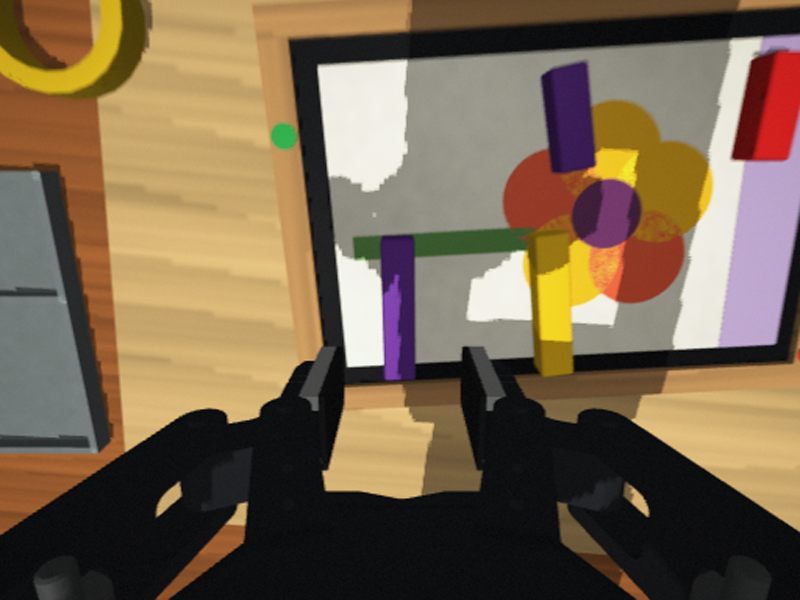

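```bash
cat >> h.py <<'E'
def stick(f,l,x0=0,y0=0,k=1.5625,z=34):
    w=cp(f,l,x0,y0,k,z)[:,:2]; c=w.mean(0); d=(w[0]+w[1]-w[2]-w[3])/2
    print(c.round(1),'len',np.hypot(*d).round(1),'yaw',np.degrees(np.arctan2(d[1],d[0])).round(1)); return c
E
python3 - <<'E'
from h import *
stick('w2',[(382,237),(414,237),(414,379),(384,379)])
stick('w2',[(531,236),(569,232),(573,373),(538,376)])
W=cp('w2',[(290,41),(317,66),(345,369)],0,0,1.5625,18)
print(fit([(86,126),(74,114),(-74,114)],W))
print(cp('w2',[(58,170),(110,448)],0,0,1.5625,12),cp('w2',[(60,293)],0,0,1.5625,12))
E
```

```text
[527.   71.8] len 72.1 yaw 5.9
[536.3  -2.1] len 71.5 yaw 12.9
(array([576.5,  -4.9]), np.float64(8.32), [[-0.3, -0.5], [0.9, 0.6], [-0.6, -0.1]])
[[576.10554168 245.02536944  12.        ]
 [419.30352787 231.53007277  12.        ]] [[512.32767877 250.71591575  12.        ]]
```

Call:
{"method": "step_arm", "body": {
  "plan": [
    {"grip": 4,"tx": 0,"ty": -0.1,"tz": 2.6,"ax": 0,"ay": 0,"az": 0},
    {"grip": 4,"tx": 0,"ty": 0,"tz": 2.6,"ax": 0,"ay": 0,"az": 0},
    {"grip": 4,"tx": 0,"ty": 0,"tz": 2.0,"ax": 0,"ay": 0,"az": 0},
    {"grip": 4,"tx": 0,"ty": 0,"tz": 0.5,"ax": 0,"ay": 0,"az": 0},
    {"grip": 1,"tx": 0,"ty": 0,"tz": 0,"ax": 0,"ay": 0,"az": 0},
    {"grip": 1,"tx": 0,"ty": 0,"tz": 0,"ax": 0,"ay": 0,"az": 0},
    {"grip": 1,"tx": 0,"ty": 0,"tz": 0,"ax": 0,"ay": 0,"az": 0},
    {"grip": 1,"tx": 0,"ty": 0,"tz": 0,"ax": 0,"ay": 0,"az": 0}
  ],
  "newtons": 40
}}

```text
time: 3.3
tool_pos: [530.7, 71.4, 25.4]
tcp_rot: [180.0, -0.2, 5.6]
ft_force: [-0.0, 0.7, -0.4]
finger_gap: 14.6
```

Call:
{"method": "step_arm", "body": {
  "plan": [
    {"grip": 1,"tx": 0,"ty": 0,"tz": 0,"ax": 0,"ay": 0,"az": 0},
    {"grip": 1,"tx": 0,"ty": 0,"tz": 0,"ax": 0,"ay": 0,"az": 0},
    {"grip": 1,"tx": 0,"ty": 0,"tz": 0,"ax": 0,"ay": 0,"az": 0}
  ]
}}

```text
time: 3.55
tool_pos: [530.6, 71.5, 25.3]
tcp_rot: [180.0, -0.2, 5.6]
ft_force: [-0.3, -1.5, 6.7]
finger_gap: 14.5
```

Run:
```python
from h import *
shot('wrist','w3'); crop('w3',0,0,512,384,1.5625,'w3b'); print(sense())
```

```text
{'time': 3.6, 'joint_pos': array([ 2.20068888e+00,  9.02801884e+00,  1.06313060e+02, -2.61278372e-02,
        6.44581759e+01,  8.66003183e+01]), 'qd': array([ 0.02150924,  0.02107621,  0.00163167, -0.04379009, -0.05084598,
       -0.00834831]), 'joint_efforts': array([ 7.43330140e-01, -4.78555226e+01, -4.01365185e+01,  4.69148979e-01,
       -1.65609824e-01, -2.19793653e-02]), 'tool_pos': array([530.62739842,  71.47861996,  25.29866829]), 'tcp_rot': array([179.96452345,  -0.19898909,   5.61165641]), 'ft_force': array([-0.39936511, -1.11057757,  7.09205692]), 'wrist_torque': array([-0.24062838,  0.02450402, -0.02417361]), 'finger_gap': 14.73177978688909}
```

View pics/w3b.png

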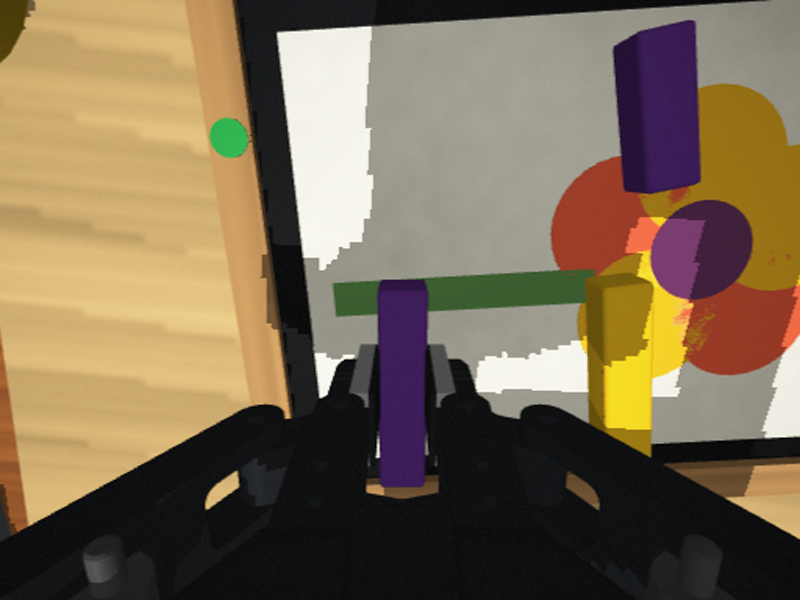

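Call:
{"method": "step_arm", "body": {
  "plan": [
    {"grip": 1,"tx": 0,"ty": 0,"tz": -1.0,"ax": 0,"ay": 0,"az": 0},
    {"grip": 1,"tx": 0,"ty": 0,"tz": -2,"ax": 0,"ay": 0,"az": 0},
    {"grip": 1,"tx": 0,"ty": 0,"tz": -2,"ax": 0,"ay": 0,"az": 0},
    {"grip": 1,"tx": 0,"ty": 0,"tz": -2,"ax": 0,"ay": 0,"az": 0},
    {"grip": 1,"tx": 0,"ty": 0,"tz": -1.0,"ax": 0,"ay": 0,"az": 0},
    {"grip": 1,"tx": 0,"ty": 0,"tz": 0,"ax": 0,"ay": 0,"az": 0}
  ]
}}

```text
time: 4.1
tool_pos: [531.1, 71.8, 107.0]
tcp_rot: [180.0, -0.3, 5.6]
ft_force: [0.3, -0.0, 0.5]
finger_gap: 14.5
```

Run:
```python
from h import *
go(463,268,105,4.9)
```

```text
t [ -4.86 -20.19   0.16] a [ 0.  -0.3  0.7] rows>= 5.1
```

Call:
{"method": "step_arm", "body": {
  "plan": [
    {"grip": 1,"tx": -0.7,"ty": -3,"tz": 0,"ax": 0,"ay": 0,"az": 0},
    {"grip": 1,"tx": -0.7,"ty": -3,"tz": 0,"ax": 0,"ay": 0,"az": 0},
    {"grip": 1,"tx": -0.7,"ty": -3,"tz": 0,"ax": 0,"ay": 0,"az": 0.3},
    {"grip": 1,"tx": -0.7,"ty": -3,"tz": 0,"ax": 0,"ay": 0,"az": 0.4},
    {"grip": 1,"tx": -0.7,"ty": -3,"tz": 0,"ax": 0,"ay": 0,"az": 0},
    {"grip": 1,"tx": -0.7,"ty": -3,"tz": 0,"ax": 0,"ay": 0,"az": 0},
    {"grip": 1,"tx": -0.3,"ty": -2.1,"tz": 0,"ax": 0,"ay": 0,"az": 0},
    {"grip": 1,"tx": 0,"ty": 0,"tz": 0,"ax": 0,"ay": 0,"az": 0}
  ]
}}

```text
time: 4.77
tool_pos: [463.5, 270.8, 102.1]
tcp_rot: [-179.9, 0.1, 5.1]
ft_force: [-0.4, 0.1, -0.4]
finger_gap: 14.8
```

Run:
```python
from h import *
shot('wrist','w4'); crop('w4',0,0,512,384,1.5625,'w4b'); 
print(pose().round(2))
```

```text
[[ 1.0000e+00  9.0000e-02 -0.0000e+00  4.6415e+02]
 [ 9.0000e-02 -1.0000e+00 -0.0000e+00  2.6905e+02]
 [-0.0000e+00  0.0000e+00 -1.0000e+00  1.0205e+02]
 [ 0.0000e+00  0.0000e+00  0.0000e+00  1.0000e+00]]
```

View pics/w4b.png

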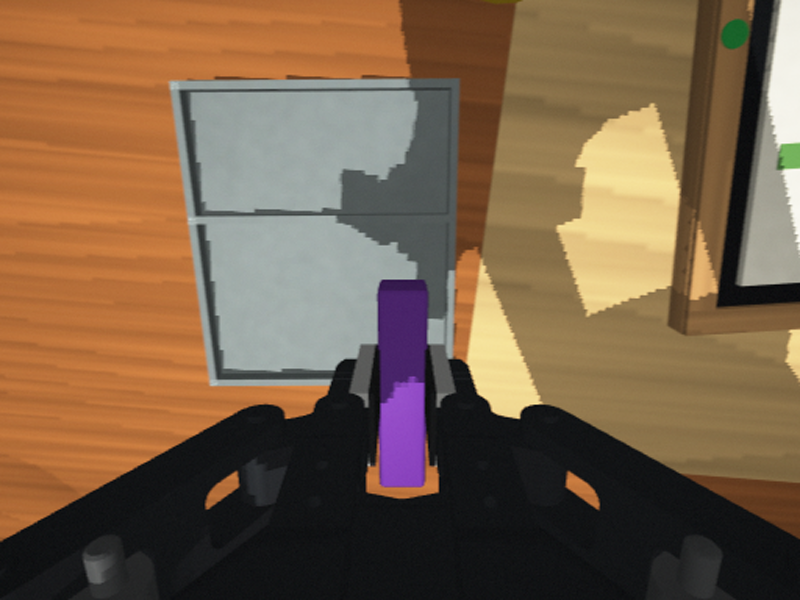

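Run:
```python
from h import *
W=cp('w4',[(171,81),(459,79),(210,385)],0,0,1.5625,12)
t,th,r=fit([(80,69),(80,-69),(-80,69)],W); print(t,th,r)
c,s=np.cos(np.radians(th)),np.sin(np.radians(th))
for x in(-32,46):
  for y in(-38,-36,0,36): print(x,y,(t+[c*x-s*y,s*x+c*y]).round(1))
go(467,269,12,th)
```

```text
[487.9 314.2] 5.35 [[-0.3, -0.5], [-0.2, 0.6], [0.5, -0.1]]
-32 -38 [459.6 273.4]
-32 -36 [459.4 275.4]
-32 0 [456.  311.2]
-32 36 [452.7 347.1]
46 -38 [537.2 280.7]
46 -36 [537.1 282.6]
46 0 [533.7 318.5]
46 36 [530.3 354.3]
t [0.3  0.03 9.  ] a [ 0.   0.1 -0.3] rows>= 2.2
```

Call:
{"method": "step_arm", "body": {
  "plan": [
    {"grip": 1,"tx": 0,"ty": -0.6,"tz": 1.5,"ax": 0,"ay": 0,"az": 0},
    {"grip": 1,"tx": 0,"ty": 0,"tz": 2,"ax": 0,"ay": 0,"az": 0},
    {"grip": 1,"tx": 0,"ty": 0,"tz": 2,"ax": 0,"ay": 0,"az": 0},
    {"grip": 1,"tx": 0,"ty": 0,"tz": 2,"ax": 0,"ay": 0,"az": 0},
    {"grip": 1,"tx": 0,"ty": 0,"tz": 1,"ax": 0,"ay": 0,"az": 0},
    {"grip": 1,"tx": 0,"ty": 0,"tz": 0,"ax": 0,"ay": 0,"az": 0},
    {"grip": 1,"tx": 0,"ty": 0,"tz": 0,"ax": 0,"ay": 0,"az": 0}
  ]
}}

```text
time: 5.4
tool_pos: [464.7, 272.7, 17.7]
tcp_rot: [180.0, 0.1, 4.9]
ft_force: [-1.2, 1.2, -0.4]
finger_gap: 14.7
```

Run:
```python
from h import *
s=sense();print(s['tool_pos'],s['ft_force']); go(463,275.7,11.5,5.3)
```

```text
[464.7117753  272.68988222  17.74423048] [-1.16229764  1.2073885  -0.3550207 ]
t [-0.14 -0.31  0.62] a [ 0.   0.1 -0.4] rows>= 0.2
```

Call:
{"method": "step_arm", "body": {
  "plan": [
    {"grip": 1,"tx": -0.1,"ty": -0.2,"tz": 0.3,"ax": 0,"ay": 0,"az": 0},
    {"grip": 1,"tx": 0,"ty": 0,"tz": 0.2,"ax": 0,"ay": 0,"az": 0},
    {"grip": 1,"tx": 0,"ty": 0,"tz": 0.1,"ax": 0,"ay": 0,"az": 0},
    {"grip": 1,"tx": 0,"ty": 0,"tz": 0,"ax": 0,"ay": 0,"az": 0}
  ]
}}

```text
time: 5.73
tool_pos: [464.3, 275.7, 12.8]
tcp_rot: [-180.0, -0.1, 4.9]
ft_force: [-0.5, 0.8, -0.9]
finger_gap: 14.7
```

Call:
{"method": "step_arm", "body": {
  "plan": [
    {"grip": 1,"tx": 0,"ty": 0,"tz": 0.1,"ax": 0,"ay": 0,"az": 0},
    {"grip": 1,"tx": 0,"ty": 0,"tz": 0,"ax": 0,"ay": 0,"az": 0},
    {"grip": 2.3,"tx": 0,"ty": 0,"tz": 0,"ax": 0,"ay": 0,"az": 0},
    {"grip": 2.3,"tx": 0,"ty": 0,"tz": 0,"ax": 0,"ay": 0,"az": 0},
    {"grip": 2.3,"tx": 0,"ty": 0,"tz": -1,"ax": 0,"ay": 0,"az": 0},
    {"grip": 2.3,"tx": 0,"ty": 0,"tz": -2,"ax": 0,"ay": 0,"az": 0},
    {"grip": 4,"tx": 0,"ty": 0,"tz": -3,"ax": 0,"ay": 0,"az": 0},
    {"grip": 4,"tx": 0,"ty": 0,"tz": -3,"ax": 0,"ay": 0,"az": 0}
  ]
}}

```text
time: 6.4
tool_pos: [463.1, 275.1, 102.1]
tcp_rot: [180.0, 0.1, 4.9]
ft_force: [0.6, -0.1, -0.1]
finger_gap: 40.0
```

Run:
```python
from h import *
shot('wrist','w5'); crop('w5',0,0,512,384,1.5625,'w5b'); print(pose().round(2)[:3,3]); go(536,-3,100,12.5)
```

```text
[467.14 277.07 109.96]
t [ 4.46 28.5   0.95] a [-0.1 -0.5 -7.6] rows>= 7.0
```

View pics/w5b.png

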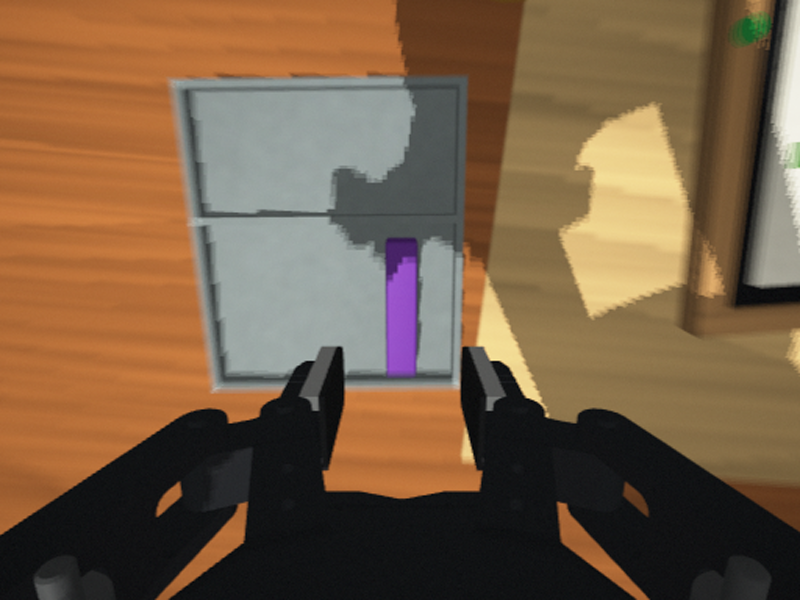

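Call:
{"method": "step_arm", "body": {
  "plan": [
    {"grip": 4,"tx": 0.4,"ty": 3,"tz": 0,"ax": 0,"ay": 0,"az": 0},
    {"grip": 4,"tx": 0.4,"ty": 3,"tz": 0,"ax": 0,"ay": 0,"az": 0},
    {"grip": 4,"tx": 0.4,"ty": 3,"tz": 0,"ax": 0,"ay": 0,"az": 0},
    {"grip": 4,"tx": 0.4,"ty": 3,"tz": 0,"ax": 0,"ay": 0,"az": 0},
    {"grip": 4,"tx": 0.4,"ty": 3,"tz": 0,"ax": 0,"ay": 0,"az": 0},
    {"grip": 4,"tx": 0.4,"ty": 3,"tz": 0,"ax": 0,"ay": 0,"az": 0},
    {"grip": 4,"tx": 0.4,"ty": 3,"tz": 0,"ax": 0,"ay": 0,"az": 0},
    {"grip": 4,"tx": 0.4,"ty": 3,"tz": 0,"ax": 0,"ay": 0,"az": 0}
  ]
}}

```text
time: 7.12
tool_pos: [516.8, 37.6, 102.2]
tcp_rot: [180.0, -0.1, 4.9]
ft_force: [0.9, -0.1, -0.0]
finger_gap: 39.9
```

Call:
{"method": "step_arm", "body": {
  "plan": [
    {"grip": 4,"tx": 0.5,"ty": 2.5,"tz": 0,"ax": 0,"ay": 0,"az": 0},
    {"grip": 4,"tx": 0.4,"ty": 2,"tz": 0,"ax": 0,"ay": 0,"az": -3.8},
    {"grip": 4,"tx": 0,"ty": 0,"tz": 0.5,"ax": 0,"ay": 0,"az": -3.8},
    {"grip": 4,"tx": 0,"ty": 0,"tz": 0.3,"ax": 0,"ay": 0,"az": 0},
    {"grip": 4,"tx": 0,"ty": 0,"tz": 0,"ax": 0,"ay": 0,"az": 0},
    {"grip": 4,"tx": 0,"ty": 0,"tz": 0,"ax": 0,"ay": 0,"az": 0}
  ]
}}

```text
time: 7.62
tool_pos: [528.8, -4.4, 93.3]
tcp_rot: [-180.0, 0.0, 12.4]
ft_force: [-0.1, -0.2, 0.7]
finger_gap: 40.4
```

Run:
```python
from h import *
shot('wrist','w6'); crop('w6',0,0,512,384,1.5625,'w6b'); print(pose().round(2)[:3,3]); go(536,-3,22,12.5)
```

```text
[528.96  -4.31  93.45]
t [0.72 0.03 7.15] a [-0.  0. -0.] rows>= 1.8
```

View pics/w6b.png

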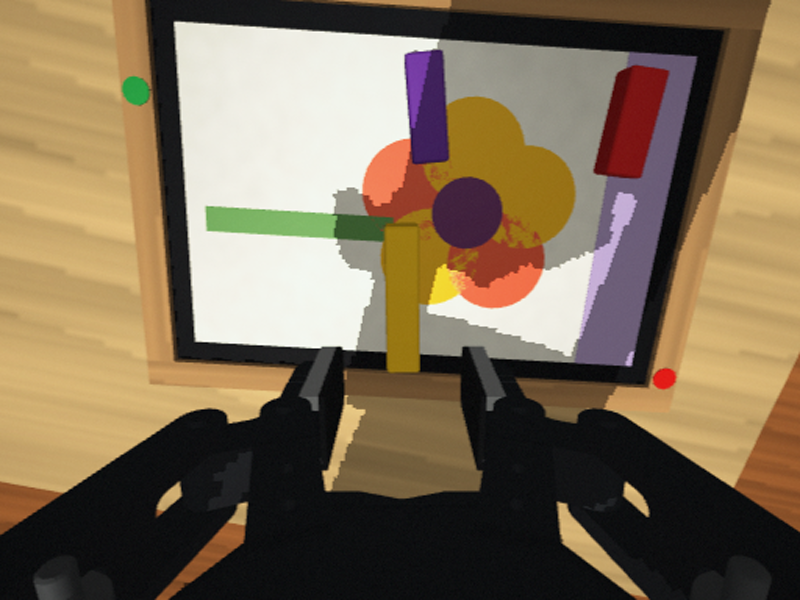

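Run:
```python
from h import *
c=stick('w6',[(386,226),(418,226),(419,371),(387,371)])
W=cp('w6',[(175,21),(697,56),(195,341),(633,365),(723,29),(175,359),(646,384)],0,0,1.5625,18)
print(fit([(74,114),(74,-114),(-74,114),(-74,-114),(86,-126),(-86,126),(-86,-126)],W))
go(c[0],c[1],22,12.5)
```

```text
[536.   -3.2] len 70.8 yaw 12.8
(array([578.5,  -4.5]), np.float64(9.03), [[-0.0, -1.0], [-0.5, -0.7], [-0.1, -0.2], [0.2, -1.4], [-1.9, 2.4], [1.2, -0.9], [1.2, 1.8]])
t [0.71 0.05 7.15] a [-0.  0. -0.] rows>= 1.8
```

Call:
{"method": "step_arm", "body": {
  "plan": [
    {"grip": 4,"tx": 0.5,"ty": 0,"tz": 1.5,"ax": 0,"ay": 0,"az": 0},
    {"grip": 4,"tx": 0.2,"ty": 0,"tz": 2,"ax": 0,"ay": 0,"az": 0},
    {"grip": 4,"tx": 0,"ty": 0,"tz": 2,"ax": 0,"ay": 0,"az": 0},
    {"grip": 4,"tx": 0,"ty": 0,"tz": 1.1,"ax": 0,"ay": 0,"az": 0},
    {"grip": 4,"tx": 0,"ty": 0,"tz": 0.5,"ax": 0,"ay": 0,"az": 0},
    {"grip": 4,"tx": 0,"ty": 0,"tz": 0,"ax": 0,"ay": 0,"az": 0},
    {"grip": 4,"tx": 0,"ty": 0,"tz": 0,"ax": 0,"ay": 0,"az": 0}
  ]
}}

```text
time: 8.25
tool_pos: [536.3, -3.2, 22.9]
tcp_rot: [180.0, -0.0, 12.5]
ft_force: [0.7, -0.3, 0.6]
finger_gap: 39.7
```

Call:
{"method": "step_arm", "body": {
  "plan": [
    {"grip": 1,"tx": 0,"ty": 0,"tz": 0,"ax": 0,"ay": 0,"az": 0},
    {"grip": 1,"tx": 0,"ty": 0,"tz": 0,"ax": 0,"ay": 0,"az": 0},
    {"grip": 1,"tx": 0,"ty": 0,"tz": 0,"ax": 0,"ay": 0,"az": 0},
    {"grip": 1,"tx": 0,"ty": 0,"tz": 0,"ax": 0,"ay": 0,"az": 0},
    {"grip": 1,"tx": 0,"ty": 0,"tz": -1,"ax": 0,"ay": 0,"az": 0},
    {"grip": 1,"tx": 0,"ty": 0,"tz": -2,"ax": 0,"ay": 0,"az": 0},
    {"grip": 1,"tx": 0,"ty": 0,"tz": -2,"ax": 0,"ay": 0,"az": 0},
    {"grip": 1,"tx": 0,"ty": 0,"tz": -1.5,"ax": 0,"ay": 0,"az": 0}
  ]
}}

```text
time: 8.92
tool_pos: [536.4, -3.5, 89.5]
tcp_rot: [180.0, -0.1, 12.5]
ft_force: [-0.0, 0.9, -0.0]
finger_gap: 14.7
```

Run:
```python
from h import *
go(452.7,346,90,5)
```

```text
t [ -0.6  -35.93  -0.06] a [ 0.  -0.1  7.5] rows>= 8.8
```

Call:
{"method": "step_arm", "body": {
  "plan": [
    {"grip": 1,"tx": 0,"ty": -2,"tz": -0.1,"ax": 0,"ay": 0,"az": 0},
    {"grip": 1,"tx": 0,"ty": -3,"tz": 0,"ax": 0,"ay": 0,"az": 0},
    {"grip": 1,"tx": 0,"ty": -3,"tz": 0,"ax": 0,"ay": 0,"az": 0},
    {"grip": 1,"tx": -0.1,"ty": -3,"tz": 0,"ax": 0,"ay": 0,"az": 0},
    {"grip": 1,"tx": -0.1,"ty": -3,"tz": 0,"ax": 0,"ay": 0,"az": 0},
    {"grip": 1,"tx": -0.1,"ty": -3,"tz": 0,"ax": 0,"ay": 0,"az": 0},
    {"grip": 1,"tx": -0.1,"ty": -3,"tz": 0,"ax": 0,"ay": 0,"az": 0},
    {"grip": 1,"tx": -0.1,"ty": -3,"tz": 0,"ax": 0,"ay": 0,"az": 0}
  ]
}}

```text
time: 9.58
tool_pos: [480.8, 221.4, 89.2]
tcp_rot: [-180.0, -0.0, 12.5]
ft_force: [0.7, -0.3, -0.4]
finger_gap: 14.9
```

Call:
{"method": "step_arm", "body": {
  "plan": [
    {"grip": 1,"tx": 0,"ty": -3,"tz": 0,"ax": 0,"ay": 0,"az": 0},
    {"grip": 1,"tx": 0,"ty": -3,"tz": 0,"ax": 0,"ay": 0,"az": 0},
    {"grip": 1,"tx": 0,"ty": -3,"tz": 0,"ax": 0,"ay": 0,"az": 0},
    {"grip": 1,"tx": 0,"ty": -3,"tz": 0,"ax": 0,"ay": 0,"az": 2.5},
    {"grip": 1,"tx": 0,"ty": -1,"tz": 0,"ax": 0,"ay": 0,"az": 2.5},
    {"grip": 1,"tx": 0,"ty": 0,"tz": 0,"ax": 0,"ay": 0,"az": 2.5},
    {"grip": 1,"tx": 0,"ty": 0,"tz": 0,"ax": 0,"ay": 0,"az": 0},
    {"grip": 1,"tx": 0,"ty": 0,"tz": 0,"ax": 0,"ay": 0,"az": 0}
  ]
}}

```text
time: 10.25
tool_pos: [453.5, 347.0, 88.7]
tcp_rot: [180.0, -0.0, 5.1]
ft_force: [0.1, 0.6, -0.8]
finger_gap: 14.8
```

Run:
```python
from h import *
shot('wrist','w7'); crop('w7',0,0,512,384,1.5625,'w7b'); print(pose().round(2)[:3,3]); go(452.7,346,9.5,5.2)
```

```text
[453.64 346.73  88.65]
t [-0.1   0.06  7.91] a [ 0.  -0.  -0.1] rows>= 1.9
```

View pics/w7b.png

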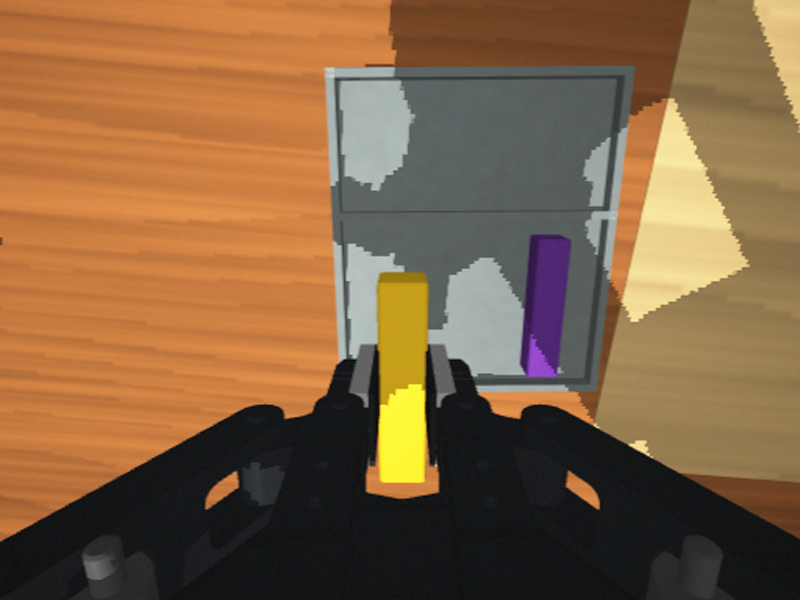

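Run:
```python
from h import *
t,th,r=fit([(80,69),(80,-69),(-80,-69)],cp('w7',[(325,69),(634,67),(596,389)],0,0,1.5625,12)); print(t,th,r)
c=stick('w7',[(530,240),(570,238),(558,376),(521,376)],z=20)
a=np.radians(th); M=np.array([[np.cos(a),-np.sin(a)],[np.sin(a),np.cos(a)]]); print((c-t)@M, (t+M@[-32,36]).round(1))
```

```text
[487.7 314.9] 5.6 [[-0.4, -0.5], [-0.9, 0.1], [1.2, 0.5]]
[459.8 277. ] len 70.7 yaw 5.7
[-31.49213306 -34.98346188] [452.3 347.6]
```

Call:
{"method": "step_arm", "body": {
  "plan": [
    {"grip": 1,"tx": -0.1,"ty": 0,"tz": 1.5,"ax": 0,"ay": 0,"az": 0},
    {"grip": 1,"tx": 0,"ty": 0,"tz": 2,"ax": 0,"ay": 0,"az": 0},
    {"grip": 1,"tx": 0,"ty": 0,"tz": 2,"ax": 0,"ay": 0,"az": 0},
    {"grip": 1,"tx": 0,"ty": 0,"tz": 1.5,"ax": 0,"ay": 0,"az": 0},
    {"grip": 1,"tx": 0,"ty": 0,"tz": 0.7,"ax": 0,"ay": 0,"az": 0},
    {"grip": 1,"tx": 0,"ty": 0,"tz": 0.1,"ax": 0,"ay": 0,"az": 0},
    {"grip": 1,"tx": 0,"ty": 0,"tz": 0.1,"ax": 0,"ay": 0,"az": 0},
    {"grip": 1,"tx": 0,"ty": 0,"tz": 0,"ax": 0,"ay": 0,"az": 0}
  ]
}}

```text
time: 10.97
tool_pos: [453.1, 346.8, 9.8]
tcp_rot: [-180.0, -0.0, 5.0]
ft_force: [-0.2, 0.0, -0.9]
finger_gap: 14.9
```

Call:
{"method": "step_arm", "body": {
  "plan": [
    {"grip": 1,"tx": 0,"ty": 0,"tz": 0,"ax": 0,"ay": 0,"az": 0},
    {"grip": 2.3,"tx": 0,"ty": 0,"tz": 0,"ax": 0,"ay": 0,"az": 0},
    {"grip": 2.3,"tx": 0,"ty": 0,"tz": 0,"ax": 0,"ay": 0,"az": 0},
    {"grip": 2.3,"tx": 0,"ty": 0,"tz": -1,"ax": 0,"ay": 0,"az": 0},
    {"grip": 2.3,"tx": 0,"ty": 0,"tz": -2,"ax": 0,"ay": 0,"az": 0},
    {"grip": 4,"tx": 0,"ty": 0,"tz": -2.5,"ax": 0,"ay": 0,"az": 0},
    {"grip": 4,"tx": 0,"ty": 0,"tz": -2.5,"ax": 0,"ay": 0,"az": 0}
  ]
}}

```text
time: 11.55
tool_pos: [452.1, 346.7, 90.5]
tcp_rot: [180.0, 0.1, 5.0]
ft_force: [0.5, 1.0, 0.6]
finger_gap: 39.8
```

Run:
```python
from h import *
shot('wrist','w8'); crop('w8',0,0,512,384,1.5625,'w8b'); print(pose().round(2)[:3,3]); go(614,3,100,15.5)
stick('w6',[(405,55),(441,51),(448,159),(413,163)]); stick('w6',[(634,66),(669,71),(642,178),(609,174)])
```

```text
[455.31 348.78  97.06]
t [12.79 35.83 -0.33] a [ -0.2  -0.4 -10.5] rows>= 9.3
[620.6   5. ] len 42.3 yaw 17.5
[633.8 -83.4] len 42.9 yaw 5.7
```

View pics/w8b.png

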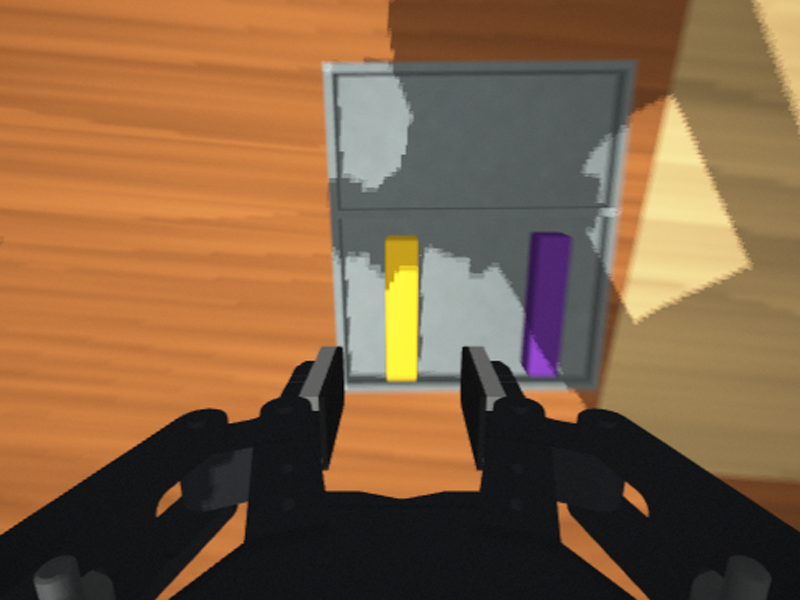

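Call:
{"method": "step_arm", "body": {
  "plan": [
    {"grip": 4,"tx": 1,"ty": 2,"tz": 0,"ax": 0,"ay": 0,"az": 0},
    {"grip": 4,"tx": 1,"ty": 3,"tz": 0,"ax": 0,"ay": 0,"az": 0},
    {"grip": 4,"tx": 1,"ty": 3,"tz": 0,"ax": 0,"ay": 0,"az": 0},
    {"grip": 4,"tx": 1,"ty": 3,"tz": 0,"ax": 0,"ay": 0,"az": 0},
    {"grip": 4,"tx": 1,"ty": 3,"tz": 0,"ax": 0,"ay": 0,"az": 0},
    {"grip": 4,"tx": 1,"ty": 3,"tz": 0,"ax": 0,"ay": 0,"az": 0},
    {"grip": 4,"tx": 1,"ty": 3,"tz": 0,"ax": 0,"ay": 0,"az": 0},
    {"grip": 4,"tx": 1,"ty": 3,"tz": 0,"ax": 0,"ay": 0,"az": 0}
  ]
}}

```text
time: 12.27
tool_pos: [553.0, 123.4, 90.3]
tcp_rot: [-180.0, -0.1, 5.0]
ft_force: [0.2, -1.0, 0.2]
finger_gap: 40.3
```

Call:
{"method": "step_arm", "body": {
  "plan": [
    {"grip": 4,"tx": 1,"ty": 3,"tz": 0,"ax": 0,"ay": 0,"az": 0},
    {"grip": 4,"tx": 1,"ty": 3,"tz": 0,"ax": 0,"ay": 0,"az": 0},
    {"grip": 4,"tx": 1.5,"ty": 3,"tz": 0,"ax": 0,"ay": 0,"az": 0},
    {"grip": 4,"tx": 1.5,"ty": 3,"tz": 0,"ax": 0,"ay": 0,"az": -3},
    {"grip": 4,"tx": 0.5,"ty": 1,"tz": 0,"ax": 0,"ay": 0,"az": -5},
    {"grip": 4,"tx": 0,"ty": 0,"tz": 0,"ax": 0,"ay": 0,"az": -3},
    {"grip": 4,"tx": 0,"ty": 0,"tz": 0,"ax": 0,"ay": 0,"az": 0},
    {"grip": 4,"tx": 0,"ty": 0,"tz": 0,"ax": 0,"ay": 0,"az": 0}
  ]
}}

```text
time: 12.93
tool_pos: [619.0, 0.3, 89.7]
tcp_rot: [-180.0, -0.0, 15.9]
ft_force: [1.1, 0.2, 0.1]
finger_gap: 40.2
```

Run:
```python
from h import *
shot('wrist','w9'); crop('w9',0,0,512,384,1.5625,'w9b'); print(pose().round(2)[:3,3]); go(620.8,4.5,22,16.5)
```

```text
[618.88   0.71  89.67]
t [ 0.29 -0.31  6.77] a [-0.  -0.  -0.6] rows>= 1.7
```

View pics/w9b.png

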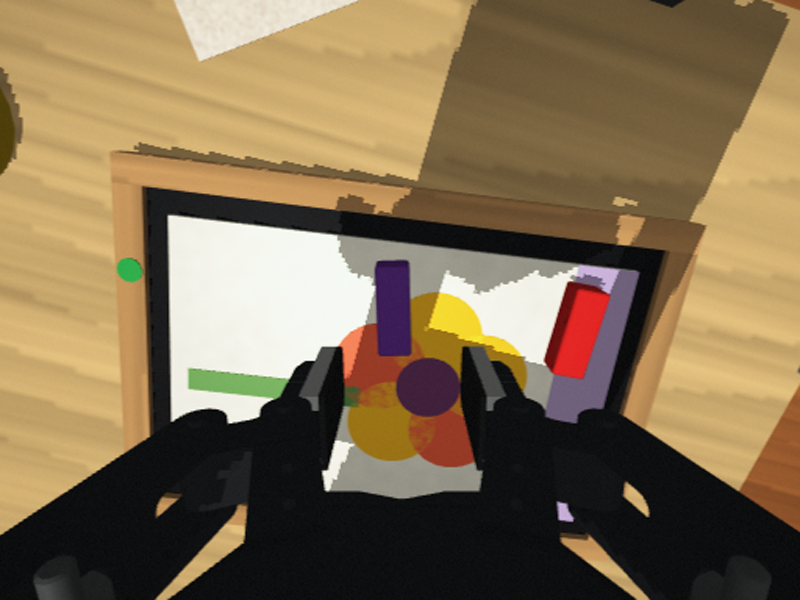

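Run:
```python
from h import *
c=stick('w9',[(375,264),(408,263),(412,354),(379,355)]); stick('w9',[(574,284),(609,291),(585,378),(552,371)])
go(c[0],c[1],22,17)
```

```text
[622.1   5.1] len 44.2 yaw 18.0
[635.6 -81.8] len 43.8 yaw 7.7
t [ 0.43 -0.33  6.77] a [-0.  -0.  -1.1] rows>= 1.7
```

Call:
{"method": "step_arm", "body": {
  "plan": [
    {"grip": 4,"tx": 0.4,"ty": -0.3,"tz": 1.5,"ax": 0,"ay": 0,"az": -1.2},
    {"grip": 4,"tx": 0,"ty": 0,"tz": 2,"ax": 0,"ay": 0,"az": 0},
    {"grip": 4,"tx": 0,"ty": 0,"tz": 2,"ax": 0,"ay": 0,"az": 0},
    {"grip": 4,"tx": 0,"ty": 0,"tz": 0.8,"ax": 0,"ay": 0,"az": 0},
    {"grip": 4,"tx": 0,"ty": 0,"tz": 0.4,"ax": 0,"ay": 0,"az": 0},
    {"grip": 4,"tx": 0,"ty": 0,"tz": 0,"ax": 0,"ay": 0,"az": 0},
    {"grip": 4,"tx": 0,"ty": 0,"tz": 0,"ax": 0,"ay": 0,"az": 0}
  ]
}}

```text
time: 13.57
tool_pos: [622.4, 4.7, 22.8]
tcp_rot: [180.0, -0.0, 17.2]
ft_force: [0.1, 0.1, -0.8]
finger_gap: 40.1
```

Call:
{"method": "step_arm", "body": {
  "plan": [
    {"grip": 1,"tx": 0,"ty": 0,"tz": 0,"ax": 0,"ay": 0,"az": 0},
    {"grip": 1,"tx": 0,"ty": 0,"tz": 0,"ax": 0,"ay": 0,"az": 0},
    {"grip": 1,"tx": 0,"ty": 0,"tz": 0,"ax": 0,"ay": 0,"az": 0},
    {"grip": 1,"tx": 0,"ty": 0,"tz": 0,"ax": 0,"ay": 0,"az": 0},
    {"grip": 1,"tx": 0,"ty": 0,"tz": -1,"ax": 0,"ay": 0,"az": 0},
    {"grip": 1,"tx": 0,"ty": 0,"tz": -2,"ax": 0,"ay": 0,"az": 0},
    {"grip": 1,"tx": 0,"ty": 0,"tz": -2,"ax": 0,"ay": 0,"az": 0},
    {"grip": 1,"tx": 0,"ty": 0,"tz": -2.5,"ax": 0,"ay": 0,"az": 0}
  ]
}}

```text
time: 14.23
tool_pos: [620.8, 4.4, 97.2]
tcp_rot: [-179.9, 0.1, 17.2]
ft_force: [0.3, -0.6, -0.8]
finger_gap: 14.4
```

Run:
```python
from h import *
print(pose()[:3,3]);go(530.4,355,100,5.4)
```

```text
[620.75096686   4.40189245  97.23810429]
t [  1.73 -36.16  -0.24] a [-0.   0.1 11.8] rows>= 8.8
```

Call:
{"method": "step_arm", "body": {
  "plan": [
    {"grip": 1,"tx": 0.1,"ty": -2,"tz": -0.2,"ax": 0,"ay": 0,"az": 0},
    {"grip": 1,"tx": 0.1,"ty": -3,"tz": 0,"ax": 0,"ay": 0,"az": 0},
    {"grip": 1,"tx": 0.1,"ty": -3,"tz": 0,"ax": 0,"ay": 0,"az": 0},
    {"grip": 1,"tx": 0.1,"ty": -3,"tz": 0,"ax": 0,"ay": 0,"az": 0},
    {"grip": 1,"tx": 0.1,"ty": -3,"tz": 0,"ax": 0,"ay": 0,"az": 0},
    {"grip": 1,"tx": 0.1,"ty": -3,"tz": 0,"ax": 0,"ay": 0,"az": 0},
    {"grip": 1,"tx": 0.2,"ty": -3,"tz": 0,"ax": 0,"ay": 0,"az": 0},
    {"grip": 1,"tx": 0.2,"ty": -3,"tz": 0,"ax": 0,"ay": 0,"az": 0}
  ]
}}

```text
time: 14.9
tool_pos: [562.9, 228.3, 100.0]
tcp_rot: [180.0, -0.0, 17.2]
ft_force: [0.3, 0.9, -1.1]
finger_gap: 14.8
```

Call:
{"method": "step_arm", "body": {
  "plan": [
    {"grip": 1,"tx": 0.2,"ty": -3,"tz": 0,"ax": 0,"ay": 0,"az": 0},
    {"grip": 1,"tx": 0.2,"ty": -3,"tz": 0,"ax": 0,"ay": 0,"az": 0},
    {"grip": 1,"tx": 0.2,"ty": -3,"tz": 0,"ax": 0,"ay": 0,"az": 0},
    {"grip": 1,"tx": 0.2,"ty": -3,"tz": 0,"ax": 0,"ay": 0,"az": 4},
    {"grip": 1,"tx": 0,"ty": -1.4,"tz": 0,"ax": 0,"ay": 0,"az": 4},
    {"grip": 1,"tx": 0,"ty": 0,"tz": 0,"ax": 0,"ay": 0,"az": 4},
    {"grip": 1,"tx": 0,"ty": 0,"tz": 0,"ax": 0,"ay": 0,"az": 0},
    {"grip": 1,"tx": 0,"ty": 0,"tz": 0,"ax": 0,"ay": 0,"az": 0}
  ]
}}

```text
time: 15.57
tool_pos: [532.4, 357.6, 99.6]
tcp_rot: [180.0, -0.0, 5.3]
ft_force: [-0.2, -0.8, 0.5]
finger_gap: 14.8
```

Run:
```python
from h import *
print(pose()[:3,3]);go(530.4,354.5,9.5,5.4)
```

```text
[532.35472653 357.64277789  99.62626085]
t [-0.22  0.29  9.01] a [ 0.  -0.  -0.1] rows>= 2.2
```

Call:
{"method": "step_arm", "body": {
  "plan": [
    {"grip": 1,"tx": -0.2,"ty": 0.3,"tz": 1.5,"ax": 0,"ay": 0,"az": 0},
    {"grip": 1,"tx": 0,"ty": 0,"tz": 2,"ax": 0,"ay": 0,"az": 0},
    {"grip": 1,"tx": 0,"ty": 0,"tz": 2,"ax": 0,"ay": 0,"az": 0},
    {"grip": 1,"tx": 0,"ty": 0,"tz": 2,"ax": 0,"ay": 0,"az": 0},
    {"grip": 1,"tx": 0,"ty": 0,"tz": 1,"ax": 0,"ay": 0,"az": 0},
    {"grip": 1,"tx": 0,"ty": 0,"tz": 0.4,"ax": 0,"ay": 0,"az": 0},
    {"grip": 1,"tx": 0,"ty": 0,"tz": 0.1,"ax": 0,"ay": 0,"az": 0},
    {"grip": 1,"tx": 0,"ty": 0,"tz": 0,"ax": 0,"ay": 0,"az": 0}
  ]
}}

```text
time: 16.23
tool_pos: [531.2, 354.1, 10.1]
tcp_rot: [-180.0, -0.0, 5.2]
ft_force: [0.3, 0.6, -0.3]
finger_gap: 14.7
```

Call:
{"method": "step_arm", "body": {
  "plan": [
    {"grip": 1,"tx": 0,"ty": 0,"tz": 0,"ax": 0,"ay": 0,"az": 0}
  ]
}}

```text
time: 16.32
tool_pos: [531.4, 354.3, 10.1]
tcp_rot: [-180.0, -0.1, 5.2]
ft_force: [0.7, -1.1, 0.2]
finger_gap: 14.6
```

Call:
{"method": "step_arm", "body": {
  "plan": [
    {"grip": 1,"tx": 0,"ty": 0,"tz": 0.1,"ax": 0,"ay": 0,"az": 0},
    {"grip": 2.3,"tx": 0,"ty": 0,"tz": 0,"ax": 0,"ay": 0,"az": 0},
    {"grip": 2.3,"tx": 0,"ty": 0,"tz": 0,"ax": 0,"ay": 0,"az": 0},
    {"grip": 2.3,"tx": 0,"ty": 0,"tz": -1,"ax": 0,"ay": 0,"az": 0},
    {"grip": 2.3,"tx": 0,"ty": 0,"tz": -2,"ax": 0,"ay": 0,"az": 0},
    {"grip": 4,"tx": 0,"ty": 0,"tz": -3,"ax": 0,"ay": 0,"az": 0},
    {"grip": 4,"tx": 0,"ty": 0,"tz": -3,"ax": 0,"ay": 0,"az": 0}
  ]
}}

```text
time: 16.9
tool_pos: [529.9, 354.0, 98.8]
tcp_rot: [179.9, 0.1, 5.2]
ft_force: [0.7, -0.5, -0.1]
finger_gap: 40.3
```

Run:
```python
from h import *
shot('wrist','w10'); crop('w10',0,0,512,384,1.5625,'w10b'); print(pose().round(2)[:3,3]); go(635,-82.5,90,7)
```

```text
[533.8  356.23 107.43]
t [ 6.07 44.62  1.63] a [-0.2 -0.5 -1.8] rows>= 11.0
```

View pics/w10b.png

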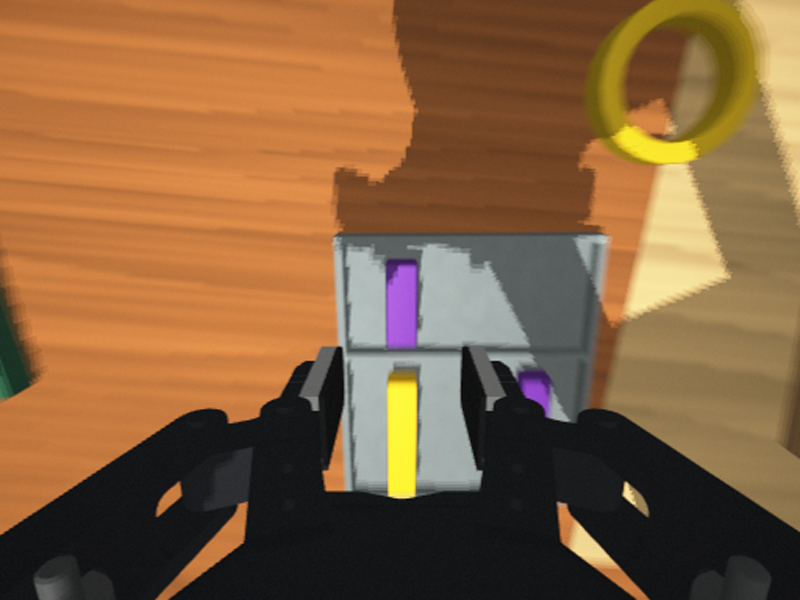

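Call:
{"method": "step_arm", "body": {
  "plan": [
    {"grip": 4,"tx": 0.4,"ty": 2,"tz": 0.5,"ax": 0,"ay": 0,"az": 0},
    {"grip": 4,"tx": 0.4,"ty": 3,"tz": 0,"ax": 0,"ay": 0,"az": 0},
    {"grip": 4,"tx": 0.4,"ty": 3,"tz": 0,"ax": 0,"ay": 0,"az": 0},
    {"grip": 4,"tx": 0.4,"ty": 3,"tz": 0,"ax": 0,"ay": 0,"az": 0},
    {"grip": 4,"tx": 0.4,"ty": 3,"tz": 0,"ax": 0,"ay": 0,"az": 0},
    {"grip": 4,"tx": 0.4,"ty": 3,"tz": 0,"ax": 0,"ay": 0,"az": 0},
    {"grip": 4,"tx": 0.4,"ty": 3,"tz": 0,"ax": 0,"ay": 0,"az": 0},
    {"grip": 4,"tx": 0.4,"ty": 3,"tz": 0,"ax": 0,"ay": 0,"az": 0}
  ]
}}

```text
time: 17.62
tool_pos: [583.8, 126.9, 94.1]
tcp_rot: [-180.0, -0.1, 5.2]
ft_force: [0.4, -0.2, -0.2]
finger_gap: 40.0
```

Call:
{"method": "step_arm", "body": {
  "plan": [
    {"grip": 4,"tx": 0.4,"ty": 3,"tz": 0,"ax": 0,"ay": 0,"az": 0},
    {"grip": 4,"tx": 0.4,"ty": 3,"tz": 0,"ax": 0,"ay": 0,"az": 0},
    {"grip": 4,"tx": 0.5,"ty": 3,"tz": 0,"ax": 0,"ay": 0,"az": 0},
    {"grip": 4,"tx": 0.5,"ty": 3,"tz": 0,"ax": 0,"ay": 0,"az": -2},
    {"grip": 4,"tx": 0.5,"ty": 3,"tz": 0,"ax": 0,"ay": 0,"az": 0},
    {"grip": 4,"tx": 0.5,"ty": 3,"tz": 0,"ax": 0,"ay": 0,"az": 0},
    {"grip": 4,"tx": 0,"ty": 0.8,"tz": 0,"ax": 0,"ay": 0,"az": 0},
    {"grip": 4,"tx": 0,"ty": 0,"tz": 0,"ax": 0,"ay": 0,"az": 0}
  ]
}}

```text
time: 18.28
tool_pos: [631.2, -58.3, 93.9]
tcp_rot: [180.0, -0.0, 7.0]
ft_force: [-0.0, -0.0, 0.6]
finger_gap: 40.0
```

Call:
{"method": "step_arm", "body": {
  "plan": [
    {"grip": 4,"tx": 0,"ty": 0,"tz": 0,"ax": 0,"ay": 0,"az": 0}
  ]
}}

```text
time: 18.37
tool_pos: [630.6, -55.6, 93.5]
tcp_rot: [-180.0, -0.0, 7.1]
ft_force: [-0.4, 0.7, 0.6]
finger_gap: 39.6
```

Run:
```python
from h import *
shot('wrist','w11'); crop('w11',0,0,512,384,1.5625,'w11b'); print(pose().round(2)[:3,3])
```

```text
[630.45 -54.77  93.36]
```

View pics/w11b.png

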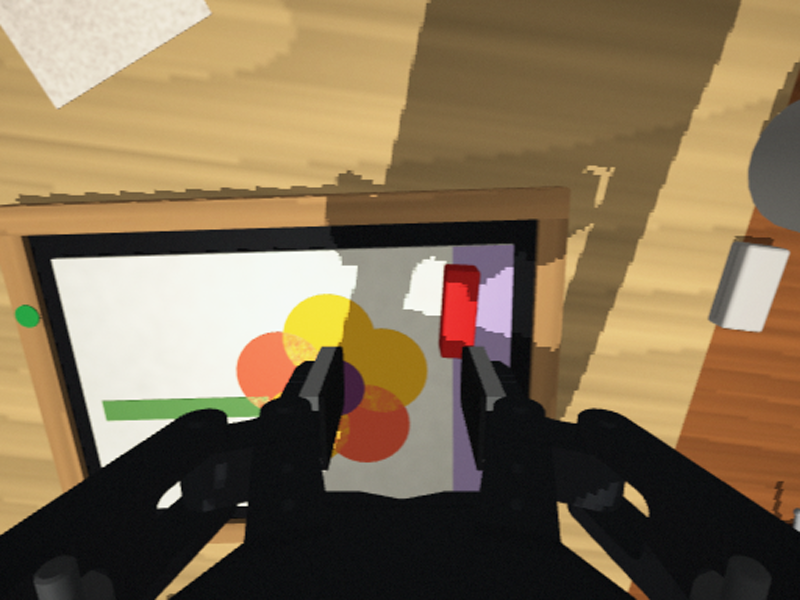

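Run:
```python
from h import *
c=stick('w11',[(446,268),(480,267),(474,356),(441,354)])
go(c[0],c[1],22,7)
print(fit([(74,114),(86,126),(74,-114),(86,-126)],cp('w11',[(52,259),(24,236),(514,244),(537,220)],0,0,1.5625,18)))
```

```text
[636.  -82.6] len 43.4 yaw 5.7
t [0.2  2.84 7.13] a [-0.   0.   0.2] rows>= 1.9
(array([577.9,  -5. ]), np.float64(8.97), [[0.2, -0.2], [0.1, -1.3], [0.3, 0.1], [-0.6, 1.4]])
```

Frame fits agree at (578,-5), 8.95°. Grasp the red stub.

Call:
{"method": "step_arm", "body": {
  "plan": [
    {"grip": 4,"tx": 0.2,"ty": 1.4,"tz": 0,"ax": 0,"ay": 0,"az": 0.4},
    {"grip": 4,"tx": 0,"ty": 1.4,"tz": 0.5,"ax": 0,"ay": 0,"az": 0},
    {"grip": 4,"tx": 0,"ty": 0,"tz": 2,"ax": 0,"ay": 0,"az": 0},
    {"grip": 4,"tx": 0,"ty": 0,"tz": 2,"ax": 0,"ay": 0,"az": 0},
    {"grip": 4,"tx": 0,"ty": 0,"tz": 1.5,"ax": 0,"ay": 0,"az": 0},
    {"grip": 4,"tx": 0,"ty": 0,"tz": 0.9,"ax": 0,"ay": 0,"az": 0},
    {"grip": 4,"tx": 0,"ty": 0,"tz": 0.1,"ax": 0,"ay": 0,"az": 0},
    {"grip": 4,"tx": 0,"ty": 0,"tz": 0,"ax": 0,"ay": 0,"az": 0}
  ]
}}

```text
time: 19.08
tool_pos: [635.6, -83.1, 22.6]
tcp_rot: [-180.0, 0.1, 6.8]
ft_force: [0.1, -0.8, 0.2]
finger_gap: 39.9
```

Call:
{"method": "step_arm", "body": {
  "plan": [
    {"grip": 4,"tx": 0,"ty": 0,"tz": 0,"ax": 0,"ay": 0,"az": 0}
  ]
}}

```text
time: 19.17
tool_pos: [636.9, -83.3, 24.3]
tcp_rot: [180.0, -0.1, 6.8]
ft_force: [0.8, 0.5, -0.4]
finger_gap: 39.7
```

Call:
{"method": "step_arm", "body": {
  "plan": [
    {"grip": 1,"tx": 0,"ty": 0,"tz": 0.2,"ax": 0,"ay": 0,"az": 0},
    {"grip": 1,"tx": 0,"ty": 0,"tz": 0,"ax": 0,"ay": 0,"az": 0},
    {"grip": 1,"tx": 0,"ty": 0,"tz": 0,"ax": 0,"ay": 0,"az": 0},
    {"grip": 1,"tx": 0,"ty": 0,"tz": 0,"ax": 0,"ay": 0,"az": 0},
    {"grip": 1,"tx": 0,"ty": 0,"tz": 0,"ax": 0,"ay": 0,"az": 0}
  ]
}}

```text
time: 19.58
tool_pos: [637.0, -83.4, 22.4]
tcp_rot: [180.0, -0.1, 6.8]
ft_force: [0.3, 0.3, 5.1]
finger_gap: 14.8
```

Call:
{"method": "step_arm", "body": {
  "plan": [
    {"grip": 1,"tx": 0,"ty": 0,"tz": -1,"ax": 0,"ay": 0,"az": 0},
    {"grip": 1,"tx": 0,"ty": 0,"tz": -2,"ax": 0,"ay": 0,"az": 0},
    {"grip": 1,"tx": 0,"ty": 0,"tz": -2,"ax": 0,"ay": 0,"az": 0},
    {"grip": 1,"tx": 0,"ty": 0,"tz": -2,"ax": 0,"ay": 0,"az": 0},
    {"grip": 1,"tx": 0,"ty": 0,"tz": -1,"ax": 0,"ay": 0,"az": 0},
    {"grip": 1,"tx": 0,"ty": 0,"tz": 0,"ax": 0,"ay": 0,"az": 0}
  ]
}}

```text
time: 20.08
tool_pos: [638.1, -83.7, 105.0]
tcp_rot: [179.9, -0.3, 6.8]
ft_force: [0.2, -1.0, 0.1]
finger_gap: 14.6
```

Run:
```python
from h import *
print(pose()[:3,3]);go(537,283,103,5.4)
```

```text
[638.13134727 -83.67867561 105.00730855]
t [ -5.7  -37.61   0.11] a [ 0.1 -0.3  1.4] rows>= 9.3
```

Call:
{"method": "step_arm", "body": {
  "plan": [
    {"grip": 1,"tx": -0.4,"ty": -2,"tz": 0,"ax": 0,"ay": 0,"az": 0},
    {"grip": 1,"tx": -0.4,"ty": -2.7,"tz": 0,"ax": 0,"ay": 0,"az": 0},
    {"grip": 1,"tx": -0.4,"ty": -2.7,"tz": 0,"ax": 0,"ay": 0,"az": 0},
    {"grip": 1,"tx": -0.4,"ty": -2.7,"tz": 0,"ax": 0,"ay": 0,"az": 0},
    {"grip": 1,"tx": -0.4,"ty": -2.7,"tz": 0,"ax": 0,"ay": 0,"az": 0},
    {"grip": 1,"tx": -0.4,"ty": -2.7,"tz": 0,"ax": 0,"ay": 0,"az": 0},
    {"grip": 1,"tx": -0.4,"ty": -2.7,"tz": 0,"ax": 0,"ay": 0,"az": 0},
    {"grip": 1,"tx": -0.4,"ty": -2.7,"tz": 0,"ax": 0,"ay": 0,"az": 0}
  ]
}}

```text
time: 20.75
tool_pos: [578.0, 121.5, 99.7]
tcp_rot: [-180.0, 0.1, 6.8]
ft_force: [-0.3, -0.2, 0.7]
finger_gap: 15.0
```

Call:
{"method": "step_arm", "body": {
  "plan": [
    {"grip": 1,"tx": -0.4,"ty": -2.7,"tz": 0,"ax": 0,"ay": 0,"az": 0},
    {"grip": 1,"tx": -0.4,"ty": -2.7,"tz": 0,"ax": 0,"ay": 0,"az": 0},
    {"grip": 1,"tx": -0.4,"ty": -2.7,"tz": 0,"ax": 0,"ay": 0,"az": 0},
    {"grip": 1,"tx": -0.4,"ty": -2.7,"tz": 0,"ax": 0,"ay": 0,"az": 1.4},
    {"grip": 1,"tx": -0.4,"ty": -2.7,"tz": 0,"ax": 0,"ay": 0,"az": 0},
    {"grip": 1,"tx": -0.4,"ty": -2.7,"tz": 0,"ax": 0,"ay": 0,"az": 0},
    {"grip": 1,"tx": 0,"ty": -0.5,"tz": 0,"ax": 0,"ay": 0,"az": 0},
    {"grip": 1,"tx": 0,"ty": 0,"tz": 0,"ax": 0,"ay": 0,"az": 0}
  ]
}}

```text
time: 21.42
tool_pos: [536.0, 285.2, 99.9]
tcp_rot: [180.0, 0.1, 5.6]
ft_force: [-0.5, 0.0, -0.2]
finger_gap: 14.9
```

Call:
{"method": "step_arm", "body": {
  "plan": [
    {"grip": 1,"tx": 0,"ty": 0,"tz": 0,"ax": 0,"ay": 0,"az": 0}
  ]
}}

```text
time: 21.5
tool_pos: [536.8, 283.3, 100.1]
tcp_rot: [179.9, 0.1, 5.5]
ft_force: [-0.3, -0.0, -0.2]
finger_gap: 14.5
```

Run:
```python
from h import *
shot('wrist','w12'); crop('w12',0,0,512,384,1.5625,'w12b')
print(pose()[:3,3]);go(537.5,283,9,5.4)
```

```text
[537.1529188  282.73209082 100.36227296]
t [ 0.05 -0.03  9.14] a [ 0.1  0.1 -0. ] rows>= 2.2
```

View pics/w12b.png

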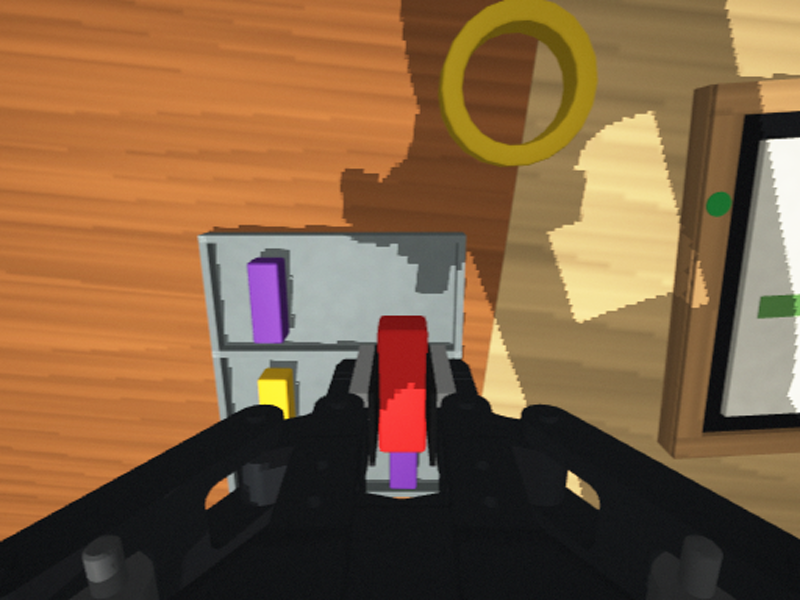

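Call:
{"method": "step_arm", "body": {
  "plan": [
    {"grip": 1,"tx": 0,"ty": 0,"tz": 1.5,"ax": 0,"ay": 0,"az": 0},
    {"grip": 1,"tx": 0,"ty": 0,"tz": 2,"ax": 0,"ay": 0,"az": 0},
    {"grip": 1,"tx": 0,"ty": 0,"tz": 2,"ax": 0,"ay": 0,"az": 0},
    {"grip": 1,"tx": 0,"ty": 0,"tz": 2,"ax": 0,"ay": 0,"az": 0},
    {"grip": 1,"tx": 0,"ty": 0,"tz": 1,"ax": 0,"ay": 0,"az": 0},
    {"grip": 1,"tx": 0,"ty": 0,"tz": 0.5,"ax": 0,"ay": 0,"az": 0},
    {"grip": 1,"tx": 0,"ty": 0,"tz": 0,"ax": 0,"ay": 0,"az": 0},
    {"grip": 1,"tx": 0,"ty": 0,"tz": 0,"ax": 0,"ay": 0,"az": 0}
  ]
}}

```text
time: 22.22
tool_pos: [538.0, 283.5, 12.0]
tcp_rot: [-180.0, -0.0, 5.4]
ft_force: [0.3, -0.1, 1.0]
finger_gap: 14.5
```

Call:
{"method": "step_arm", "body": {
  "plan": [
    {"grip": 1,"tx": 0,"ty": 0,"tz": 0,"ax": 0,"ay": 0,"az": 0}
  ]
}}

```text
time: 22.3
tool_pos: [538.6, 284.0, 12.8]
tcp_rot: [-180.0, -0.1, 5.4]
ft_force: [-0.5, -0.7, 1.0]
finger_gap: 15.0
```

Call:
{"method": "step_arm", "body": {
  "plan": [
    {"grip": 1,"tx": 0,"ty": 0,"tz": 0.2,"ax": 0,"ay": 0,"az": 0},
    {"grip": 1,"tx": 0,"ty": 0,"tz": 0.15,"ax": 0,"ay": 0,"az": 0},
    {"grip": 1,"tx": 0,"ty": 0,"tz": 0,"ax": 0,"ay": 0,"az": 0},
    {"grip": 1,"tx": 0,"ty": 0,"tz": 0,"ax": 0,"ay": 0,"az": 0}
  ]
}}

```text
time: 22.63
tool_pos: [537.9, 284.1, 8.4]
tcp_rot: [-180.0, -0.1, 5.4]
ft_force: [0.6, 0.7, 0.8]
finger_gap: 14.9
```

Call:
{"method": "step_arm", "body": {
  "plan": [
    {"grip": 2.3,"tx": 0,"ty": 0,"tz": 0,"ax": 0,"ay": 0,"az": 0},
    {"grip": 2.3,"tx": 0,"ty": 0,"tz": 0,"ax": 0,"ay": 0,"az": 0},
    {"grip": 2.3,"tx": 0,"ty": 0,"tz": -1,"ax": 0,"ay": 0,"az": 0},
    {"grip": 2.3,"tx": 0,"ty": 0,"tz": -2,"ax": 0,"ay": 0,"az": 0},
    {"grip": 4,"tx": 0,"ty": 0,"tz": -3,"ax": 0,"ay": 0,"az": 0},
    {"grip": 4,"tx": 0,"ty": 0,"tz": -3,"ax": 0,"ay": 0,"az": 0},
    {"grip": 4,"tx": 0,"ty": 0,"tz": -3,"ax": 0,"ay": 0,"az": 0},
    {"grip": 4,"tx": 0,"ty": 0,"tz": -3,"ax": 0,"ay": 0,"az": 0}
  ]
}}

```text
time: 23.3
tool_pos: [537.1, 283.7, 159.9]
tcp_rot: [-180.0, -0.0, 5.4]
ft_force: [1.0, -0.2, 0.3]
finger_gap: 40.3
```

Run:
```python
from h import *
shot('wrist','w13'); crop('w13',0,0,512,384,1.5625,'w13b')
print(pose()[:3,3])
```

```text
[540.34201279 285.14918665 167.70932404]
```

View pics/w13b.png

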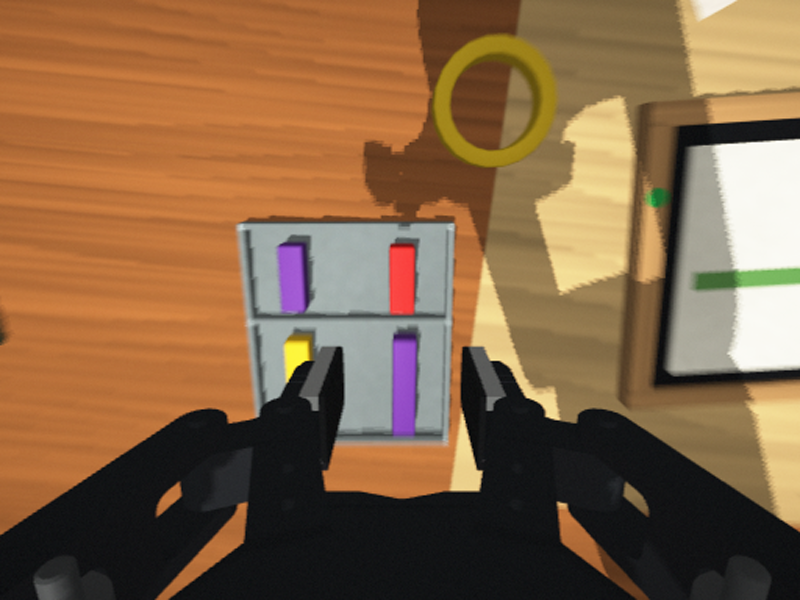

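Run:
```python
from h import *
go(470,-312,150,14)
```

```text
t [-12.65  58.79   1.48] a [-0.1 -0.5 -8.6] rows>= 14.7
```

Call:
{"method": "step_arm", "body": {
  "plan": [
    {"grip": 4,"tx": -0.6,"ty": 3,"tz": 0,"ax": 0,"ay": 0,"az": 0},
    {"grip": 4,"tx": -0.6,"ty": 3,"tz": 0,"ax": 0,"ay": 0,"az": 0},
    {"grip": 4,"tx": -0.6,"ty": 3,"tz": 0,"ax": 0,"ay": 0,"az": 0},
    {"grip": 4,"tx": -0.6,"ty": 3,"tz": 0,"ax": 0,"ay": 0,"az": 0},
    {"grip": 4,"tx": -0.6,"ty": 3,"tz": 0,"ax": 0,"ay": 0,"az": 0},
    {"grip": 4,"tx": -0.6,"ty": 3,"tz": 0,"ax": 0,"ay": 0,"az": 0},
    {"grip": 4,"tx": -0.6,"ty": 3,"tz": 0,"ax": 0,"ay": 0,"az": 0},
    {"grip": 4,"tx": -0.6,"ty": 3,"tz": 0,"ax": 0,"ay": 0,"az": 0}
  ]
}}

```text
time: 24.02
tool_pos: [511.8, 39.0, 158.4]
tcp_rot: [180.0, -0.0, 5.4]
ft_force: [0.6, -0.7, 0.5]
finger_gap: 40.3
```

Call:
{"method": "step_arm", "body": {
  "plan": [
    {"grip": 4,"tx": -0.6,"ty": 3,"tz": 0,"ax": 0,"ay": 0,"az": 0},
    {"grip": 4,"tx": -0.6,"ty": 3,"tz": 0,"ax": 0,"ay": 0,"az": 0},
    {"grip": 4,"tx": -0.6,"ty": 3,"tz": 0,"ax": 0,"ay": 0,"az": 0},
    {"grip": 4,"tx": -0.6,"ty": 3,"tz": 0,"ax": 0,"ay": 0,"az": 0},
    {"grip": 4,"tx": -0.6,"ty": 3,"tz": 0,"ax": 0,"ay": 0,"az": 0},
    {"grip": 4,"tx": -0.6,"ty": 3,"tz": 0,"ax": 0,"ay": 0,"az": 0},
    {"grip": 4,"tx": -0.6,"ty": 3,"tz": 0,"ax": 0,"ay": 0,"az": 0},
    {"grip": 4,"tx": -0.6,"ty": 3,"tz": 0,"ax": 0,"ay": 0,"az": 0}
  ]
}}

```text
time: 24.68
tool_pos: [486.6, -204.6, 158.4]
tcp_rot: [180.0, -0.0, 5.4]
ft_force: [0.9, -0.1, -0.6]
finger_gap: 40.0
```

Run:
```python
from h import *
go(470,-312,150,14)
```

```text
t [-2.66 10.54  0.84] a [ 0.  -0.  -8.6] rows>= 2.7
```

Call:
{"method": "step_arm", "body": {
  "plan": [
    {"grip": 4,"tx": -0.6,"ty": 3,"tz": 0.2,"ax": 0,"ay": 0,"az": 0},
    {"grip": 4,"tx": -0.6,"ty": 2.5,"tz": 0.3,"ax": 0,"ay": 0,"az": 0},
    {"grip": 4,"tx": -0.5,"ty": 1.5,"tz": 0.3,"ax": 0,"ay": 0,"az": -3},
    {"grip": 4,"tx": 0,"ty": 0,"tz": 0,"ax": 0,"ay": 0,"az": -3},
    {"grip": 4,"tx": 0,"ty": 0,"tz": 0,"ax": 0,"ay": 0,"az": -2.6},
    {"grip": 4,"tx": 0,"ty": 0,"tz": 0,"ax": 0,"ay": 0,"az": 0},
    {"grip": 4,"tx": 0,"ty": 0,"tz": 0,"ax": 0,"ay": 0,"az": 0},
    {"grip": 4,"tx": 0,"ty": 0,"tz": 0,"ax": 0,"ay": 0,"az": 0}
  ]
}}

```text
time: 25.35
tool_pos: [476.8, -274.2, 150.1]
tcp_rot: [180.0, -0.0, 13.9]
ft_force: [0.2, -0.1, 0.1]
finger_gap: 40.1
```

Run:
```python
from h import *
shot('wrist','w14'); crop('w14',0,0,512,384,1.5625,'w14b')
print(pose()[:3,3])
```

```text
[ 476.8036887  -274.15420806  150.07193353]
```

View pics/w14b.png

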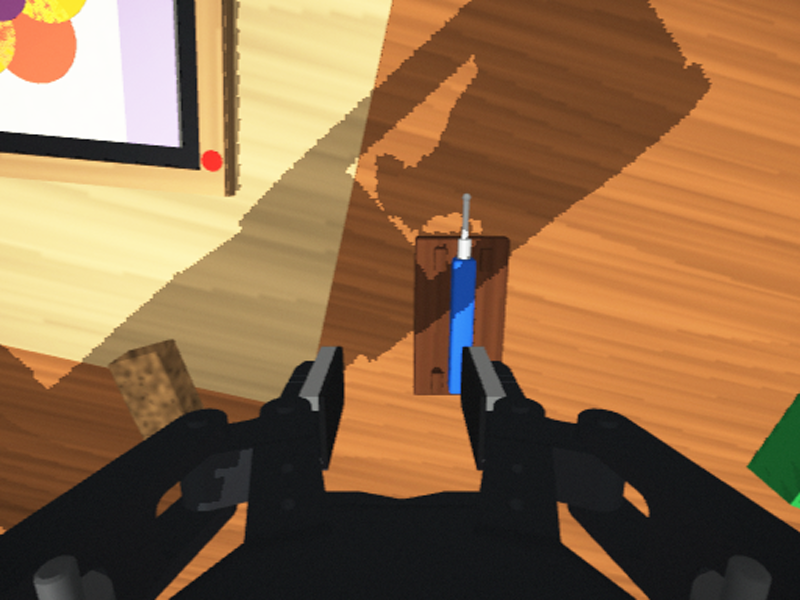

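Run:
```python
from h import *
crop('w14',255,115,80,145,4.1,'w14c')
```

```text
(no output)
```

View pics/w14c.png

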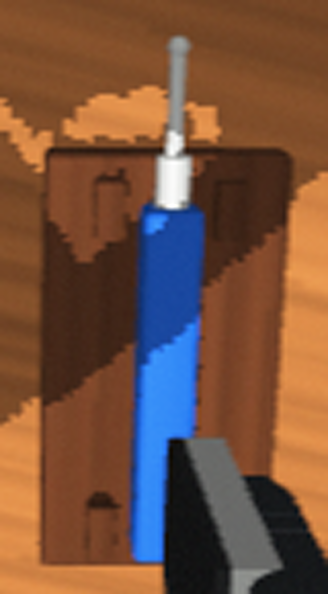

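Run:
```python
from h import *
a=(255,115,4.1)
print(fit([(55,30),(55,-30),(-55,30)],cp('w14',[(46,150),(292,152),(41,563)],*a,12)))
tip=cp('w14',[(179,46)],*a,19)[0]; far=cp('w14',[(143,208),(205,208)],*a,26); near=cp('w14',[(132,560)],*a,26)[0]
print(tip,far.round(1),near.round(1))
d=far[0]-near; print(np.hypot(*d[:2]),np.degrees(np.arctan2(d[1],d[0]))); m=far.mean(0); d=tip-m; print(np.hypot(*d[:2]),np.degrees(np.arctan2(d[1],d[0])))
```

```text
(array([ 458. , -318.3]), np.float64(13.81), [[-0.0, -0.5], [-0.7, 0.6], [0.8, -0.1]])
[ 535.44048663 -299.57534325   19.        ] [[ 498.5 -300.6   26. ]
 [ 502.  -314.4   26. ]] [ 411.7 -322.1   26. ]
89.46506685363427 13.886628339970844
36.07613140648039 12.749172221135316
```

Run:
```python
from h import *
go(457.2,-318.3,60,13.8)
```

```text
t [-2.97  3.81  9.01] a [ 0.  -0.   0.2] rows>= 2.5
```

Call:
{"method": "step_arm", "body": {
  "plan": [
    {"grip": 4,"tx": -1,"ty": 1.5,"tz": 1,"ax": 0,"ay": 0,"az": 0},
    {"grip": 4,"tx": -1,"ty": 1.5,"tz": 2,"ax": 0,"ay": 0,"az": 0},
    {"grip": 4,"tx": -1,"ty": 0.8,"tz": 2,"ax": 0,"ay": 0,"az": 0},
    {"grip": 4,"tx": 0,"ty": 0,"tz": 2,"ax": 0,"ay": 0,"az": 0},
    {"grip": 4,"tx": 0,"ty": 0,"tz": 1.5,"ax": 0,"ay": 0,"az": 0},
    {"grip": 4,"tx": 0,"ty": 0,"tz": 0.5,"ax": 0,"ay": 0,"az": 0},
    {"grip": 4,"tx": 0,"ty": 0,"tz": 0,"ax": 0,"ay": 0,"az": 0},
    {"grip": 4,"tx": 0,"ty": 0,"tz": 0,"ax": 0,"ay": 0,"az": 0}
  ]
}}

```text
time: 26.07
tool_pos: [457.1, -318.4, 60.4]
tcp_rot: [180.0, -0.0, 14.0]
ft_force: [-0.2, -0.4, 0.6]
finger_gap: 39.8
```

Run:
```python
from h import *
shot('wrist','w15'); crop('w15',0,0,512,384,1.5625,'w15b')
go(457.2,-318.3,15.5,13.8)
```

```text
t [-0.03 -0.07  4.56] a [ 0.1 -0.1  0.2] rows>= 1.1
```

View pics/w15b.png

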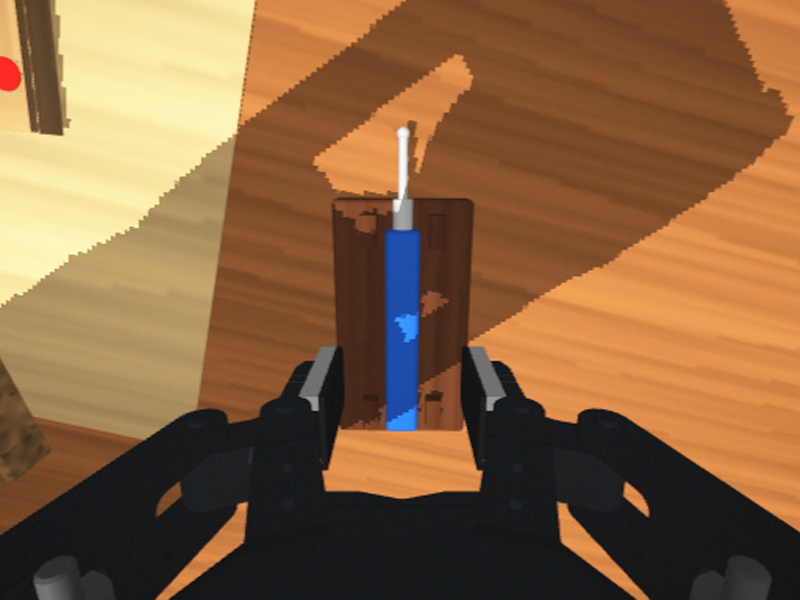

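Call:
{"method": "step_arm", "body": {
  "plan": [
    {"grip": 4,"tx": 0,"ty": 0,"tz": 1.5,"ax": 0,"ay": 0,"az": 0},
    {"grip": 4,"tx": 0,"ty": 0,"tz": 1.5,"ax": 0,"ay": 0,"az": 0},
    {"grip": 4,"tx": 0,"ty": 0,"tz": 1,"ax": 0,"ay": 0,"az": 0},
    {"grip": 4,"tx": 0,"ty": 0,"tz": 0.4,"ax": 0,"ay": 0,"az": 0},
    {"grip": 4,"tx": 0,"ty": 0,"tz": 0,"ax": 0,"ay": 0,"az": 0},
    {"grip": 4,"tx": 0,"ty": 0,"tz": 0,"ax": 0,"ay": 0,"az": 0},
    {"grip": 4,"tx": 0,"ty": 0,"tz": 0,"ax": 0,"ay": 0,"az": 0},
    {"grip": 4,"tx": 0,"ty": 0,"tz": 0,"ax": 0,"ay": 0,"az": 0}
  ]
}}

```text
time: 26.78
tool_pos: [457.4, -319.1, 16.9]
tcp_rot: [179.9, -0.1, 14.0]
ft_force: [-0.6, 0.2, -0.3]
finger_gap: 39.9
```

Call:
{"method": "step_arm", "body": {
  "plan": [
    {"grip": 4,"tx": 0,"ty": -0.05,"tz": 0.15,"ax": 0,"ay": 0,"az": 0},
    {"grip": 0.8,"tx": 0,"ty": 0,"tz": 0,"ax": 0,"ay": 0,"az": 0},
    {"grip": 0.8,"tx": 0,"ty": 0,"tz": 0,"ax": 0,"ay": 0,"az": 0},
    {"grip": 0.8,"tx": 0,"ty": 0,"tz": 0,"ax": 0,"ay": 0,"az": 0},
    {"grip": 0.8,"tx": 0,"ty": 0,"tz": 0,"ax": 0,"ay": 0,"az": 0},
    {"grip": 0.8,"tx": 0,"ty": 0,"tz": 0,"ax": 0,"ay": 0,"az": 0},
    {"grip": 0.8,"tx": 0,"ty": 0,"tz": 0,"ax": 0,"ay": 0,"az": 0}
  ],
  "newtons": 80
}}

```text
time: 27.37
tool_pos: [456.9, -318.2, 14.7]
tcp_rot: [180.0, -0.0, 14.0]
ft_force: [-1.0, -0.3, 5.6]
finger_gap: 11.5
```

Call:
{"method": "step_arm", "body": {
  "plan": [
    {"grip": 0.8,"tx": 0,"ty": 0,"tz": -1,"ax": 0,"ay": 0,"az": 0},
    {"grip": 0.8,"tx": 0,"ty": 0,"tz": -2,"ax": 0,"ay": 0,"az": 0},
    {"grip": 0.8,"tx": 0,"ty": 0,"tz": -2,"ax": 0,"ay": 0,"az": 0},
    {"grip": 0.8,"tx": 0,"ty": 0,"tz": -2,"ax": 0,"ay": 0,"az": 0},
    {"grip": 0.8,"tx": 0,"ty": 0,"tz": -2,"ax": 0,"ay": 0,"az": 0},
    {"grip": 0.8,"tx": 0,"ty": 0,"tz": -2,"ax": 0,"ay": 0,"az": 0},
    {"grip": 0.8,"tx": 0,"ty": 0,"tz": -2,"ax": 0,"ay": 0,"az": 0},
    {"grip": 0.8,"tx": 0,"ty": 0,"tz": 0,"ax": 0,"ay": 0,"az": 0}
  ]
}}

```text
time: 28.03
tool_pos: [458.7, -319.7, 149.7]
tcp_rot: [179.7, -0.2, 14.0]
ft_force: [-0.0, -0.4, 0.8]
finger_gap: 11.5
```

Run:
```python
from h import *
shot('wrist','w16'); crop('w16',0,0,512,384,1.5625,'w16b')
print(pose())
```

```text
[[ 9.70275312e-01  2.41971050e-01  3.97873488e-03  4.58050032e+02]
 [ 2.41984650e-01 -9.70274169e-01 -3.38619850e-03 -3.19229175e+02]
 [ 3.04110167e-03  4.24833757e-03 -9.99986352e-01  1.47435922e+02]
 [ 0.00000000e+00  0.00000000e+00  0.00000000e+00  1.00000000e+00]]
```

View pics/w16b.png

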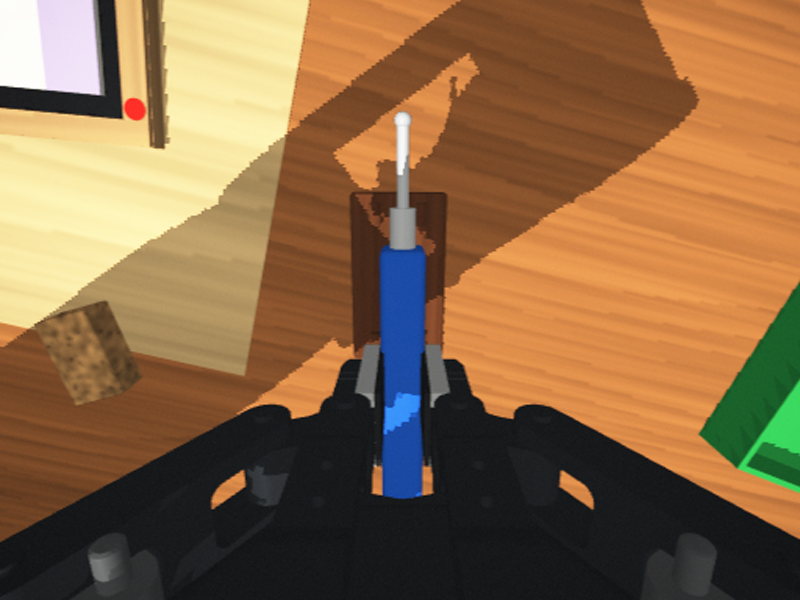

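Call:
{"method": "step_arm", "body": {
  "plan": [
    {"grip": 0.8,"tx": 0,"ty": 0,"tz": -2,"ax": 0,"ay": 0,"az": 1},
    {"grip": 0.8,"tx": 0,"ty": 0,"tz": -2,"ax": 0,"ay": 0,"az": 2},
    {"grip": 0.8,"tx": 0,"ty": 0,"tz": -1,"ax": 0,"ay": 0,"az": 2},
    {"grip": 0.8,"tx": 0,"ty": 0,"tz": 0,"ax": 0,"ay": -5,"az": 0},
    {"grip": 0.8,"tx": 0,"ty": 0,"tz": 0,"ax": 0,"ay": -5,"az": 0},
    {"grip": 0.8,"tx": 0,"ty": 0,"tz": 0,"ax": 0,"ay": -5,"az": 0},
    {"grip": 0.8,"tx": 0,"ty": 0,"tz": 0,"ax": 0,"ay": -5,"az": 0},
    {"grip": 0.8,"tx": 0,"ty": 0,"tz": 0,"ax": 0,"ay": -5,"az": 0}
  ]
}}

```text
time: 28.75
tool_pos: [456.5, -317.9, 193.8]
tcp_rot: [180.0, 25.3, 9.0]
ft_force: [0.8, -0.9, -1.2]
finger_gap: 11.6
```

Call:
{"method": "step_arm", "body": {
  "plan": [
    {"grip": 0.8,"tx": 0,"ty": 0,"tz": 0,"ax": 0,"ay": -5,"az": 0},
    {"grip": 0.8,"tx": 0,"ty": 0,"tz": 0,"ax": 0,"ay": -5,"az": 0},
    {"grip": 0.8,"tx": 0,"ty": 0,"tz": 0,"ax": 0,"ay": -5,"az": 0},
    {"grip": 0.8,"tx": 0,"ty": 0,"tz": 0,"ax": 0,"ay": -5,"az": 0},
    {"grip": 0.8,"tx": 0,"ty": 0,"tz": 0,"ax": 0,"ay": 0,"az": 0},
    {"grip": 0.8,"tx": 0,"ty": 0,"tz": 0,"ax": 0,"ay": 0,"az": 0}
  ]
}}

```text
time: 29.25
tool_pos: [456.2, -317.2, 190.6]
tcp_rot: [-179.7, 45.2, 9.3]
ft_force: [0.2, 0.1, 0.7]
finger_gap: 11.0
```

```bash
cat >> h.py <<'E'
FC=np.array([578.,-5.]); FY=8.95; TIP=np.array([82,0,-4.2]); TILT=45
def fw(x,y,z):
    a=np.radians(FY); return np.r_[FC+[np.cos(a)*x-np.sin(a)*y,np.sin(a)*x+np.cos(a)*y],z]
def RT(): return R.from_euler('xyz',[180,0,FY],degrees=True)*R.from_euler('y',-TILT,degrees=True)
def gotip(P):
    s=sense(); T=pose(s); Rg=RT(); tcp=P-Rg.apply(TIP)
    d=T[:3,:3].T@(tcp-T[:3,3])/10; rv=(R.from_matrix(T[:3,:3]).inv()*Rg).as_rotvec(degrees=True)
    tip=T[:3,:3]@TIP+T[:3,3]; a=np.radians(FY); u=tip[:2]-FC
    print("tip",tip.round(1),"in frame",np.round([np.cos(a)*u[0]+np.sin(a)*u[1],-np.sin(a)*u[0]+np.cos(a)*u[1],tip[2]],1),"F",s['ft_force'].round(1),"gap",s['finger_gap'].round(1))
    print("shift",d.round(2),"turn",rv.round(2))
E
python3 - <<'E'
from h import *
print(sense()['joint_pos'].round(1)); gotip(fw(45,120,60))
E
```

```text
[-25.1  38.3  62.  -26.4 116.9  51.6]Traceback (most recent call last):
  File "<stdin>", line 2, in <module>
  File "h.py", line 43, in gotip
    print("tip",tip.round(1),"in frame",np.round([np.cos(a)*u[0]+np.sin(a)*u[1],-np.sin(a)*u[0]+np.cos(a)*u[1],tip[2]],1),"F",s['ft_force'].round(1),"gap",s['finger_gap'].round(1))
                                                                                                                                                           ^^^^^^^^^^^^^^^^^^^^^
AttributeError: 'float' object has no attribute 'round'
```

```bash
sed -i "s/s\['finger_gap'\].round(1)/round(float(s['finger_gap']),1)/" h.py
python3 - <<'E'
from h import *
gotip(fw(45,120,90))
E
```

```text
tip [ 516.1 -307.4  135.4] in frame [-108.1 -289.1  135.4] F [0.2 0.1 0.7] gap 11.0
shift [ 14.19 -40.89  -7.59] turn [-0.06  0.18  0.25]
```

Call:
{"method": "step_arm", "body": {
  "plan": [
    {"grip": 0.8,"tx": 0.5,"ty": -1.5,"tz": -0.3,"ax": 0,"ay": 0,"az": 0},
    {"grip": 0.8,"tx": 0.8,"ty": -2.3,"tz": -0.4,"ax": 0,"ay": 0,"az": 0},
    {"grip": 0.8,"tx": 0.8,"ty": -2.3,"tz": -0.4,"ax": 0,"ay": 0,"az": 0},
    {"grip": 0.8,"tx": 0.8,"ty": -2.3,"tz": -0.4,"ax": 0,"ay": 0,"az": 0},
    {"grip": 0.8,"tx": 0.8,"ty": -2.3,"tz": -0.4,"ax": 0,"ay": 0,"az": 0},
    {"grip": 0.8,"tx": 0.8,"ty": -2.3,"tz": -0.4,"ax": 0,"ay": 0,"az": 0},
    {"grip": 0.8,"tx": 0.8,"ty": -2.3,"tz": -0.4,"ax": 0,"ay": 0,"az": 0},
    {"grip": 0.8,"tx": 0.8,"ty": -2.3,"tz": -0.4,"ax": 0,"ay": 0,"az": 0}
  ]
}}

```text
time: 29.92
tool_pos: [493.8, -132.8, 174.9]
tcp_rot: [179.9, 44.7, 8.9]
ft_force: [0.5, 0.4, 0.7]
finger_gap: 11.4
```

Call:
{"method": "step_arm", "body": {
  "plan": [
    {"grip": 0.8,"tx": 0.8,"ty": -2.3,"tz": -0.4,"ax": 0,"ay": 0,"az": 0},
    {"grip": 0.8,"tx": 0.8,"ty": -2.3,"tz": -0.4,"ax": 0,"ay": 0,"az": 0},
    {"grip": 0.8,"tx": 0.8,"ty": -2.3,"tz": -0.4,"ax": 0,"ay": 0,"az": 0},
    {"grip": 0.8,"tx": 0.8,"ty": -2.3,"tz": -0.4,"ax": 0,"ay": 0,"az": 0},
    {"grip": 0.8,"tx": 0.8,"ty": -2.3,"tz": -0.4,"ax": 0,"ay": 0,"az": 0},
    {"grip": 0.8,"tx": 0.8,"ty": -2.3,"tz": -0.4,"ax": 0,"ay": 0,"az": 0},
    {"grip": 0.8,"tx": 0.8,"ty": -2.3,"tz": -0.4,"ax": 0,"ay": 0,"az": 0},
    {"grip": 0.8,"tx": 0.8,"ty": -2.3,"tz": -0.4,"ax": 0,"ay": 0,"az": 0}
  ]
}}

```text
time: 30.58
tool_pos: [532.2, 59.7, 152.5]
tcp_rot: [-180.0, 44.7, 9.0]
ft_force: [0.5, 0.3, -0.0]
finger_gap: 11.1
```

Call:
{"method": "step_arm", "body": {
  "plan": [
    {"grip": 0.8,"tx": 0.8,"ty": -2.3,"tz": -0.4,"ax": 0,"ay": 0,"az": 0},
    {"grip": 0.8,"tx": 0.5,"ty": -1.5,"tz": -0.4,"ax": 0,"ay": 0,"az": 0},
    {"grip": 0.8,"tx": 0,"ty": 0,"tz": 0,"ax": 0,"ay": 0,"az": 0},
    {"grip": 0.8,"tx": 0,"ty": 0,"tz": 0,"ax": 0,"ay": 0,"az": 0},
    {"grip": 0.8,"tx": 0,"ty": 0,"tz": 0,"ax": 0,"ay": 0,"az": 0},
    {"grip": 0.8,"tx": 0,"ty": 0,"tz": 0,"ax": 0,"ay": 0,"az": 0}
  ]
}}

```text
time: 31.08
tool_pos: [540.5, 97.2, 148.0]
tcp_rot: [180.0, 44.9, 8.9]
ft_force: [-0.3, 0.3, -0.6]
finger_gap: 11.6
```

Run:
```python
from h import *
print(sense()['joint_pos'].round(1))
gotip(fw(45,120,40))
shot('wrist','w17'); crop('w17',0,0,512,384,1.5625,'w17b'); shot('top','t17'); crop('t17',150,100,200,150,4,'t17b'); shot('side','s17')
```

```text
[  6.1  47.5  53.   -2.4 124.4  86.7]
tip [600.9 106.7  93.1] in frame [ 40.  106.8  93.1] F [-0.3  0.3 -0.6] gap 11.6
shift [ 4.1  -1.32  3.39] turn [-0.02 -0.12 -0.03]
```

View pics/w17b.png

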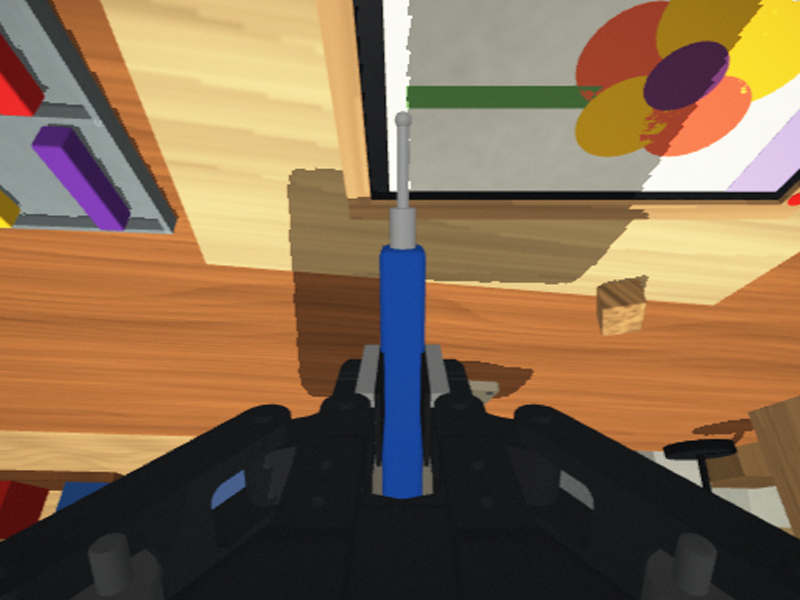

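View pics/s17.png

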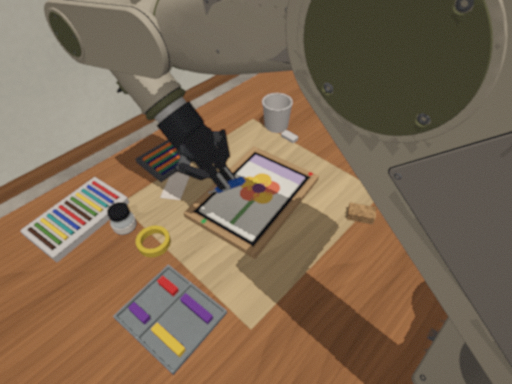

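View pics/t17b.png

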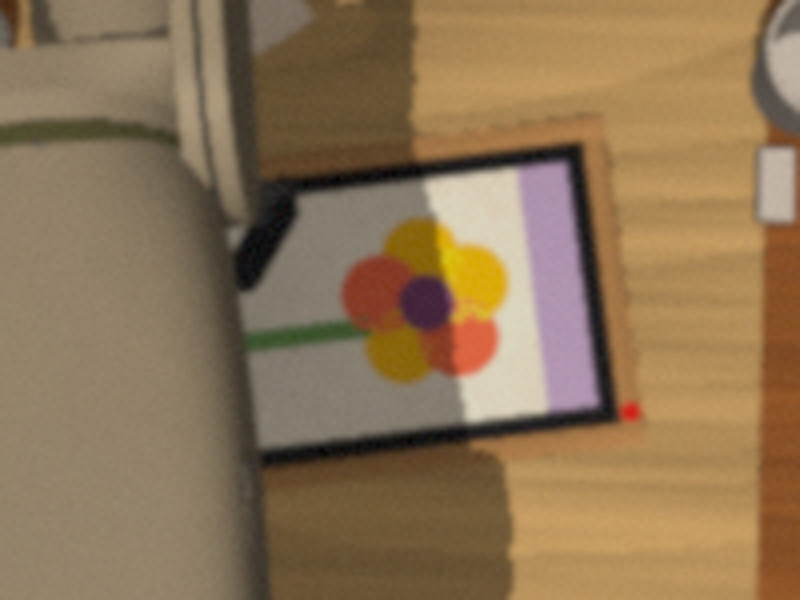

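Call:
{"method": "step_arm", "body": {
  "plan": [
    {"grip": 0.8,"tx": 0.7,"ty": -0.4,"tz": 0.5,"ax": 0,"ay": 0,"az": 0},
    {"grip": 0.8,"tx": 0.9,"ty": -0.4,"tz": 0.7,"ax": 0,"ay": 0,"az": 0},
    {"grip": 0.8,"tx": 0.9,"ty": -0.4,"tz": 0.7,"ax": 0,"ay": 0,"az": 0},
    {"grip": 0.8,"tx": 0.9,"ty": -0.1,"tz": 0.7,"ax": 0,"ay": 0,"az": 0},
    {"grip": 0.8,"tx": 0.7,"ty": 0,"tz": 0.7,"ax": 0,"ay": 0,"az": 0},
    {"grip": 0.8,"tx": 0,"ty": 0,"tz": 0,"ax": 0,"ay": 0,"az": 0},
    {"grip": 0.8,"tx": 0,"ty": 0,"tz": 0,"ax": 0,"ay": 0,"az": 0},
    {"grip": 0.8,"tx": 0,"ty": 0,"tz": 0,"ax": 0,"ay": 0,"az": 0}
  ]
}}

```text
time: 31.9
tool_pos: [543.9, 111.8, 94.7]
tcp_rot: [180.0, 45.0, 9.0]
ft_force: [0.2, -0.6, 0.2]
finger_gap: 11.5
```

Run:
```python
from h import *
gotip(fw(45,120,16.5))
shot('wrist','w18'); crop('w18',160,0,200,150,4,'w18b')
```

```text
tip [604.1 121.4  39.7] in frame [ 45.5 120.8  39.7] F [ 0.2 -0.6  0.2] gap 11.5
shift [1.61 0.07 1.67] turn [0.04 0.01 0.03]
```

View pics/w18b.png

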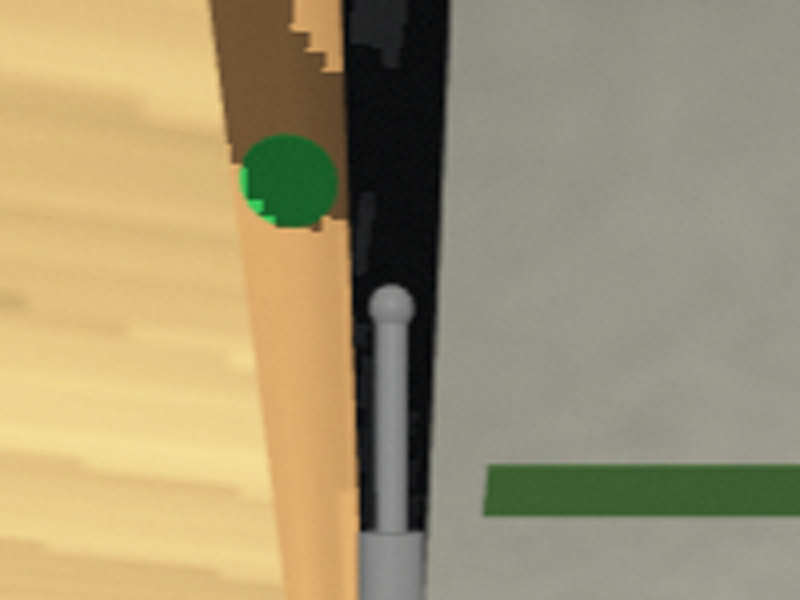

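Call:
{"method": "step_arm", "body": {
  "plan": [
    {"grip": 0.8,"tx": 0.3,"ty": 0,"tz": 0.3,"ax": 0,"ay": 0,"az": 0},
    {"grip": 0.8,"tx": 0.5,"ty": 0,"tz": 0.5,"ax": 0,"ay": 0,"az": 0},
    {"grip": 0.8,"tx": 0.3,"ty": 0,"tz": 0.3,"ax": 0,"ay": 0,"az": 0},
    {"grip": 0.8,"tx": 0.2,"ty": 0,"tz": 0.2,"ax": 0,"ay": 0,"az": 0},
    {"grip": 0.8,"tx": 0,"ty": 0,"tz": 0,"ax": 0,"ay": 0,"az": 0},
    {"grip": 0.8,"tx": 0,"ty": 0,"tz": 0,"ax": 0,"ay": 0,"az": 0},
    {"grip": 0.8,"tx": 0,"ty": 0,"tz": 0,"ax": 0,"ay": 0,"az": 0}
  ]
}}

```text
time: 32.53
tool_pos: [543.9, 111.9, 76.3]
tcp_rot: [-180.0, 45.0, 9.0]
ft_force: [-0.1, -0.5, 0.2]
finger_gap: 11.7
```

Run:
```python
from h import *
m=camera_model('wrist'); T=np.linalg.inv(m['T_tool_cam'])
for t in([82,0,-4.2],[80,0,-4.2],[82,0,-2]):
    c=m['intrinsics']@(T@np.r_[t,1])[:3]; print(t,(c[:2]/c[2]).round(1))
gotip(fw(45,120,16.5))
shot('wrist','w19'); crop('w19',160,0,200,150,4,'w19b')
```

```text
[82, 0, -4.2] [256.9  74.7]
[80, 0, -4.2] [256.9  79.4]
[82, 0, -2] [256.9  75.2]
tip [604.1 121.5  21.3] in frame [ 45.5 120.9  21.3] F [-0.1 -0.5  0.2] gap 11.7
shift [0.31 0.08 0.37] turn [ 0.04 -0.    0.04]
```

View pics/w19b.png

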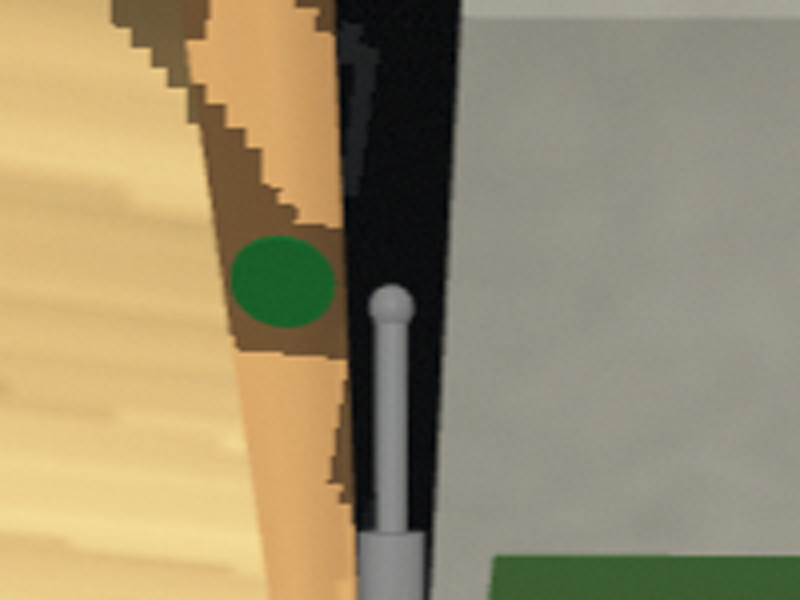

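Call:
{"method": "step_arm", "body": {
  "plan": [
    {"grip": 0.8,"tx": 0.1,"ty": 0.05,"tz": 0.1,"ax": 0,"ay": 0,"az": 0},
    {"grip": 0.8,"tx": 0.1,"ty": 0,"tz": 0.1,"ax": 0,"ay": 0,"az": 0},
    {"grip": 0.8,"tx": 0.08,"ty": 0,"tz": 0.08,"ax": 0,"ay": 0,"az": 0},
    {"grip": 0.8,"tx": 0,"ty": 0,"tz": 0,"ax": 0,"ay": 0,"az": 0},
    {"grip": 0.8,"tx": 0,"ty": 0,"tz": 0,"ax": 0,"ay": 0,"az": 0},
    {"grip": 0.8,"tx": 0,"ty": 0,"tz": 0,"ax": 0,"ay": 0,"az": 0}
  ]
}}

```text
time: 33.08
tool_pos: [543.9, 111.4, 72.3]
tcp_rot: [180.0, 45.0, 9.0]
ft_force: [-0.1, -0.2, 0.1]
finger_gap: 11.5
```

Run:
```python
from h import *
gotip(fw(45,120,16.5))
```

```text
tip [604.1 121.   17.2] in frame [ 45.4 120.4  17.2] F [-0.1 -0.2  0.1] gap 11.5
shift [0.02 0.03 0.08] turn [0.04 0.   0.04]
```

Call:
{"method": "step_arm", "body": {
  "plan": [
    {"grip": 0.8,"tx": 0.04,"ty": 0.03,"tz": 0.04,"ax": 0,"ay": 0,"az": 0},
    {"grip": 0.8,"tx": 0,"ty": 0,"tz": 0,"ax": 0,"ay": 0,"az": 0},
    {"grip": 0.8,"tx": 0,"ty": 0,"tz": 0,"ax": 0,"ay": 0,"az": 0}
  ]
}}

```text
time: 33.33
tool_pos: [544.0, 111.1, 71.7]
tcp_rot: [180.0, 45.0, 9.0]
ft_force: [-0.5, 0.1, -0.4]
finger_gap: 11.8
```

Call:
{"method": "step_arm", "body": {
  "plan": [
    {"grip": 0.8,"tx": 0.04,"ty": 0,"tz": 0.04,"ax": 0,"ay": 0,"az": 0},
    {"grip": 0.8,"tx": 0,"ty": 0,"tz": 0,"ax": 0,"ay": 0,"az": 0},
    {"grip": 0.8,"tx": 0,"ty": 0,"tz": 0,"ax": 0,"ay": 0,"az": 0}
  ]
}}

```text
time: 33.58
tool_pos: [544.0, 111.1, 71.1]
tcp_rot: [180.0, 45.0, 9.0]
ft_force: [-0.1, -0.7, -0.5]
finger_gap: 11.6
```

Call:
{"method": "step_arm", "body": {
  "plan": [
    {"grip": 0.8,"tx": 0.04,"ty": 0,"tz": 0.04,"ax": 0,"ay": 0,"az": 0},
    {"grip": 0.8,"tx": 0,"ty": 0,"tz": 0,"ax": 0,"ay": 0,"az": 0},
    {"grip": 0.8,"tx": 0,"ty": 0,"tz": 0,"ax": 0,"ay": 0,"az": 0}
  ]
}}

```text
time: 33.83
tool_pos: [544.0, 111.1, 70.5]
tcp_rot: [180.0, 45.0, 9.0]
ft_force: [0.0, -0.5, -1.0]
finger_gap: 11.7
```

Call:
{"method": "step_arm", "body": {
  "plan": [
    {"grip": 0.8,"tx": 0.04,"ty": 0,"tz": 0.04,"ax": 0,"ay": 0,"az": 0},
    {"grip": 0.8,"tx": 0,"ty": 0,"tz": 0,"ax": 0,"ay": 0,"az": 0},
    {"grip": 0.8,"tx": 0,"ty": 0,"tz": 0,"ax": 0,"ay": 0,"az": 0}
  ]
}}

```text
time: 34.08
tool_pos: [544.0, 111.1, 70.1]
tcp_rot: [180.0, 45.0, 9.0]
ft_force: [-0.6, 0.2, 0.2]
finger_gap: 11.4
```

Run:
```python
from h import *
gotip(fw(45,120,16.5))
shot('wrist','w20'); crop('w20',160,0,200,150,4,'w20b')
```

```text
tip [604.2 120.6  15.1] in frame [ 45.4 120.   15.1] F [-0.6  0.2  0.2] gap 11.4
shift [-0.13 -0.   -0.07] turn [0.04 0.01 0.04]
```

View pics/w20b.png

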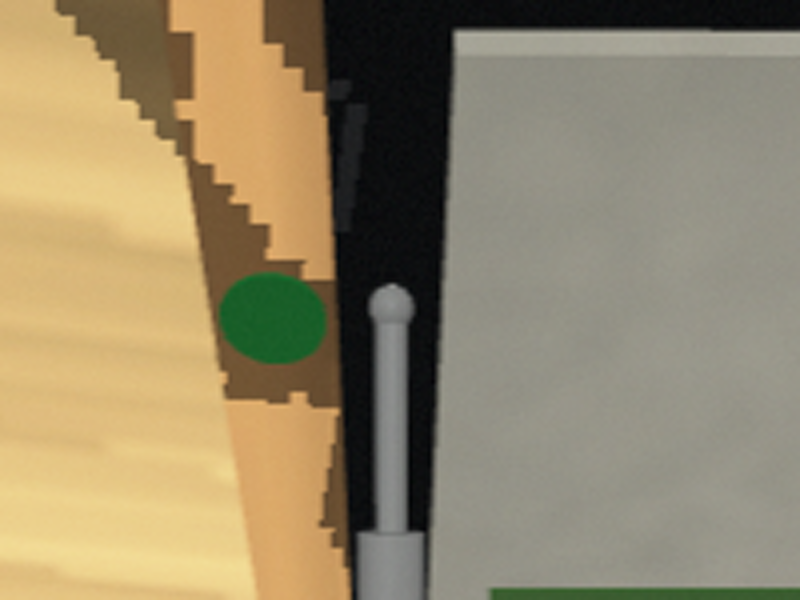

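Call:
{"method": "step_arm", "body": {
  "plan": [
    {"grip": 0.8,"tx": 0.03,"ty": 0,"tz": 0.03,"ax": 0,"ay": 0,"az": 0},
    {"grip": 0.8,"tx": 0,"ty": 0,"tz": 0,"ax": 0,"ay": 0,"az": 0},
    {"grip": 0.8,"tx": 0,"ty": 0,"tz": 0,"ax": 0,"ay": 0,"az": 0}
  ]
}}

```text
time: 34.38
tool_pos: [543.9, 111.1, 69.8]
tcp_rot: [-180.0, 45.0, 9.0]
ft_force: [-1.5, -0.8, 2.5]
finger_gap: 11.6
```

Call:
{"method": "step_arm", "body": {
  "plan": [
    {"grip": 0.8,"tx": 0.03,"ty": 0,"tz": 0.03,"ax": 0,"ay": 0,"az": 0},
    {"grip": 0.8,"tx": 0,"ty": 0,"tz": 0,"ax": 0,"ay": 0,"az": 0},
    {"grip": 0.8,"tx": 0,"ty": 0,"tz": 0,"ax": 0,"ay": 0,"az": 0}
  ]
}}

```text
time: 34.63
tool_pos: [543.9, 111.1, 69.5]
tcp_rot: [180.0, 45.0, 9.0]
ft_force: [-2.9, -0.4, 5.5]
finger_gap: 11.6
```

Call:
{"method": "step_arm", "body": {
  "plan": [
    {"grip": 0.8,"tx": -0.1,"ty": 0,"tz": 0.1,"ax": 0,"ay": 0,"az": 0},
    {"grip": 0.8,"tx": -0.16,"ty": 0,"tz": 0.16,"ax": 0,"ay": 0,"az": 0},
    {"grip": 0.8,"tx": -0.16,"ty": 0,"tz": 0.16,"ax": 0,"ay": 0,"az": 0},
    {"grip": 0.8,"tx": -0.16,"ty": 0,"tz": 0.16,"ax": 0,"ay": 0,"az": 0},
    {"grip": 0.8,"tx": -0.16,"ty": 0,"tz": 0.16,"ax": 0,"ay": 0,"az": 0},
    {"grip": 0.8,"tx": -0.16,"ty": 0,"tz": 0.16,"ax": 0,"ay": 0,"az": 0}
  ]
}}

```text
time: 35.13
tool_pos: [531.3, 109.1, 69.2]
tcp_rot: [180.0, 45.0, 9.0]
ft_force: [2.3, 0.2, 3.7]
finger_gap: 11.5
```

```bash
sed -i 's/TIP=np.array(\[82,0,-4.2\])/TIP=np.array([80.8,0,-4.9])/' h.py
python3 - <<'E'
from h import *
gotip(fw(-80,120,16.5))
E
```

```text
tip [591.2 118.6  15.5] in frame [ 32.3 120.   15.5] F [2.3 0.2 3.7] gap 11.5
shift [-8.01 -0.01  7.86] turn [ 0.04 -0.03  0.04]
```

Call:
{"method": "step_arm", "body": {
  "plan": [
    {"grip": 0.8,"tx": -0.17,"ty": 0,"tz": 0.17,"ax": 0,"ay": 0,"az": 0},
    {"grip": 0.8,"tx": -0.17,"ty": 0,"tz": 0.17,"ax": 0,"ay": 0,"az": 0},
    {"grip": 0.8,"tx": -0.17,"ty": 0,"tz": 0.17,"ax": 0,"ay": 0,"az": 0},
    {"grip": 0.8,"tx": -0.17,"ty": 0,"tz": 0.17,"ax": 0,"ay": 0,"az": 0},
    {"grip": 0.8,"tx": -0.17,"ty": 0,"tz": 0.17,"ax": 0,"ay": 0,"az": 0},
    {"grip": 0.8,"tx": -0.17,"ty": 0,"tz": 0.17,"ax": 0,"ay": 0,"az": 0},
    {"grip": 0.8,"tx": -0.17,"ty": 0,"tz": 0.17,"ax": 0,"ay": 0,"az": 0},
    {"grip": 0.8,"tx": -0.17,"ty": 0,"tz": 0.17,"ax": 0,"ay": 0,"az": 0}
  ]
}}

```text
time: 35.8
tool_pos: [512.2, 106.1, 69.1]
tcp_rot: [180.0, 45.0, 9.0]
ft_force: [0.9, 0.2, 3.0]
finger_gap: 11.4
```

Run:
```python
from h import *
gotip(fw(-80,120,16.5))
shot('wrist','w21'); crop('w21',160,0,200,150,4,'w21b')
```

```text
tip [572.  115.5  15.5] in frame [ 12.9 120.   15.5] F [0.9 0.2 3. ] gap 11.4
shift [-6.64 -0.01  6.49] turn [0.04 0.   0.04]
```

View pics/w21b.png

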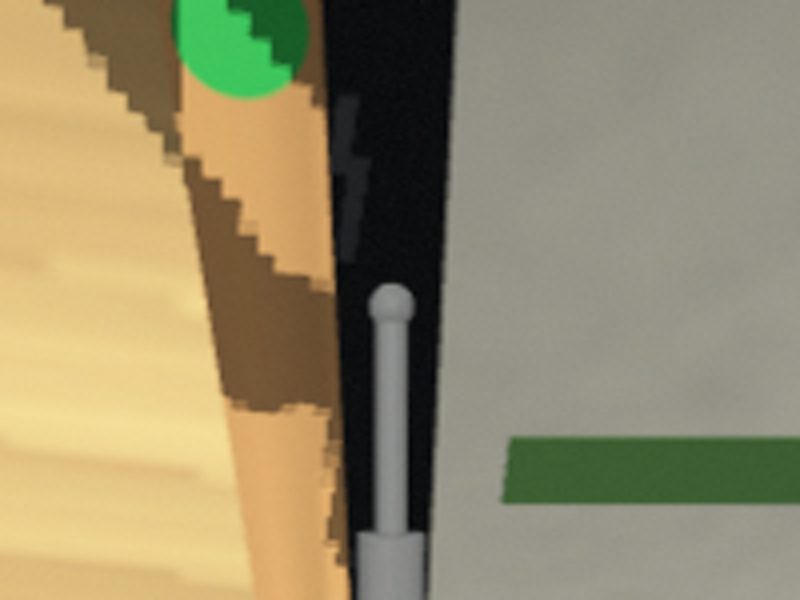

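Call:
{"method": "step_arm", "body": {
  "plan": [
    {"grip": 0.8,"tx": -0.17,"ty": 0,"tz": 0.17,"ax": 0,"ay": 0,"az": 0},
    {"grip": 0.8,"tx": -0.17,"ty": 0,"tz": 0.17,"ax": 0,"ay": 0,"az": 0},
    {"grip": 0.8,"tx": -0.17,"ty": 0,"tz": 0.17,"ax": 0,"ay": 0,"az": 0},
    {"grip": 0.8,"tx": -0.17,"ty": 0,"tz": 0.17,"ax": 0,"ay": 0,"az": 0},
    {"grip": 0.8,"tx": -0.17,"ty": 0,"tz": 0.17,"ax": 0,"ay": 0,"az": 0},
    {"grip": 0.8,"tx": -0.17,"ty": 0,"tz": 0.17,"ax": 0,"ay": 0,"az": 0},
    {"grip": 0.8,"tx": -0.17,"ty": 0,"tz": 0.17,"ax": 0,"ay": 0,"az": 0},
    {"grip": 0.8,"tx": -0.17,"ty": 0,"tz": 0.17,"ax": 0,"ay": 0,"az": 0}
  ]
}}

```text
time: 36.52
tool_pos: [493.2, 103.0, 69.1]
tcp_rot: [-180.0, 45.0, 9.0]
ft_force: [2.5, 1.1, 2.0]
finger_gap: 11.7
```

Call:
{"method": "step_arm", "body": {
  "plan": [
    {"grip": 0.8,"tx": -0.17,"ty": 0,"tz": 0.17,"ax": 0,"ay": 0,"az": 0},
    {"grip": 0.8,"tx": -0.17,"ty": 0,"tz": 0.17,"ax": 0,"ay": 0,"az": 0},
    {"grip": 0.8,"tx": -0.17,"ty": 0,"tz": 0.17,"ax": 0,"ay": 0,"az": 0},
    {"grip": 0.8,"tx": -0.17,"ty": 0,"tz": 0.17,"ax": 0,"ay": 0,"az": 0},
    {"grip": 0.8,"tx": -0.17,"ty": 0,"tz": 0.17,"ax": 0,"ay": 0,"az": 0},
    {"grip": 0.8,"tx": -0.17,"ty": 0,"tz": 0.17,"ax": 0,"ay": 0,"az": 0},
    {"grip": 0.8,"tx": -0.17,"ty": 0,"tz": 0.17,"ax": 0,"ay": 0,"az": 0},
    {"grip": 0.8,"tx": -0.17,"ty": 0,"tz": 0.17,"ax": 0,"ay": 0,"az": 0}
  ]
}}

```text
time: 37.18
tool_pos: [474.2, 100.1, 69.1]
tcp_rot: [-180.0, 45.0, 9.0]
ft_force: [3.0, 0.7, 2.3]
finger_gap: 11.7
```

Run:
```python
from h import *
gotip(fw(-80,120,16.5))
shot('wrist','w22'); crop('w22',160,0,200,150,4,'w22b')
```

```text
tip [534.1 109.5  15.5] in frame [-25.6 120.   15.5] F [3.  0.7 2.3] gap 11.7
shift [-3.92 -0.01  3.77] turn [ 0.04 -0.    0.04]
```

View pics/w22b.png

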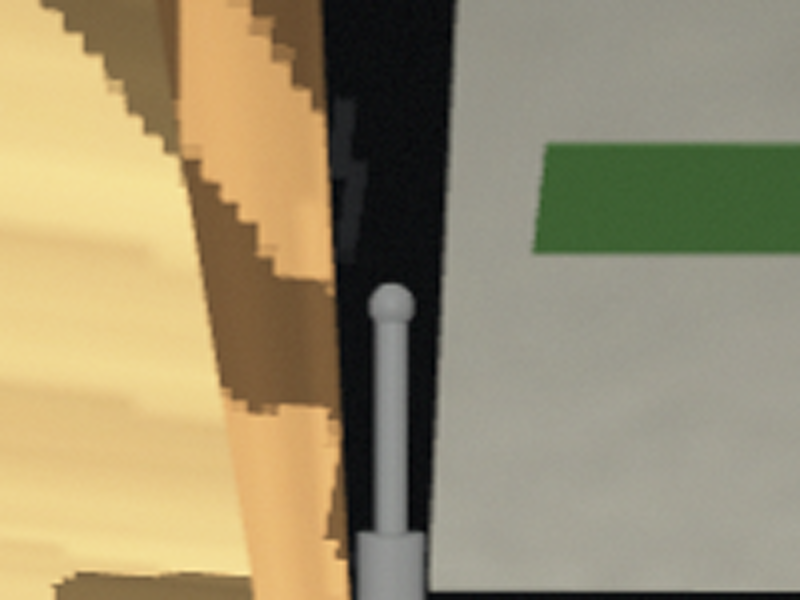

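Call:
{"method": "step_arm", "body": {
  "plan": [
    {"grip": 0.8,"tx": -0.17,"ty": 0,"tz": 0.18,"ax": 0,"ay": 0,"az": 0},
    {"grip": 0.8,"tx": -0.17,"ty": 0,"tz": 0.17,"ax": 0,"ay": 0,"az": 0},
    {"grip": 0.8,"tx": -0.17,"ty": 0,"tz": 0.17,"ax": 0,"ay": 0,"az": 0},
    {"grip": 0.8,"tx": -0.17,"ty": 0,"tz": 0.17,"ax": 0,"ay": 0,"az": 0},
    {"grip": 0.8,"tx": -0.17,"ty": 0,"tz": 0.17,"ax": 0,"ay": 0,"az": 0},
    {"grip": 0.8,"tx": -0.17,"ty": 0,"tz": 0.17,"ax": 0,"ay": 0,"az": 0},
    {"grip": 0.8,"tx": -0.17,"ty": 0,"tz": 0.17,"ax": 0,"ay": 0,"az": 0},
    {"grip": 0.8,"tx": -0.17,"ty": 0,"tz": 0.17,"ax": 0,"ay": 0,"az": 0}
  ]
}}

```text
time: 37.9
tool_pos: [455.1, 97.0, 69.1]
tcp_rot: [180.0, 45.0, 9.0]
ft_force: [2.2, -0.4, 2.0]
finger_gap: 11.9
```

Call:
{"method": "step_arm", "body": {
  "plan": [
    {"grip": 0.8,"tx": -0.17,"ty": 0,"tz": 0.17,"ax": 0,"ay": 0,"az": 0},
    {"grip": 0.8,"tx": -0.17,"ty": 0,"tz": 0.17,"ax": 0,"ay": 0,"az": 0},
    {"grip": 0.8,"tx": -0.17,"ty": 0,"tz": 0.17,"ax": 0,"ay": 0,"az": 0},
    {"grip": 0.8,"tx": -0.17,"ty": 0,"tz": 0.17,"ax": 0,"ay": 0,"az": 0},
    {"grip": 0.8,"tx": -0.17,"ty": 0,"tz": 0.17,"ax": 0,"ay": 0,"az": 0},
    {"grip": 0.8,"tx": -0.17,"ty": 0,"tz": 0.17,"ax": 0,"ay": 0,"az": 0},
    {"grip": 0.8,"tx": -0.17,"ty": 0,"tz": 0.17,"ax": 0,"ay": 0,"az": 0}
  ]
}}

```text
time: 38.48
tool_pos: [438.5, 94.4, 69.1]
tcp_rot: [-180.0, 45.0, 9.0]
ft_force: [1.4, 1.0, 2.8]
finger_gap: 11.2
```

Run:
```python
from h import *
gotip(fw(-80,120,16.5))
shot('wrist','w23'); crop('w23',160,0,200,150,4,'w23b')
```

```text
tip [498.4 103.9  15.4] in frame [-61.7 119.9  15.4] F [1.4 1.  2.8] gap 11.2
shift [-1.37 -0.01  1.21] turn [0.04 0.   0.04]
```

View pics/w23b.png

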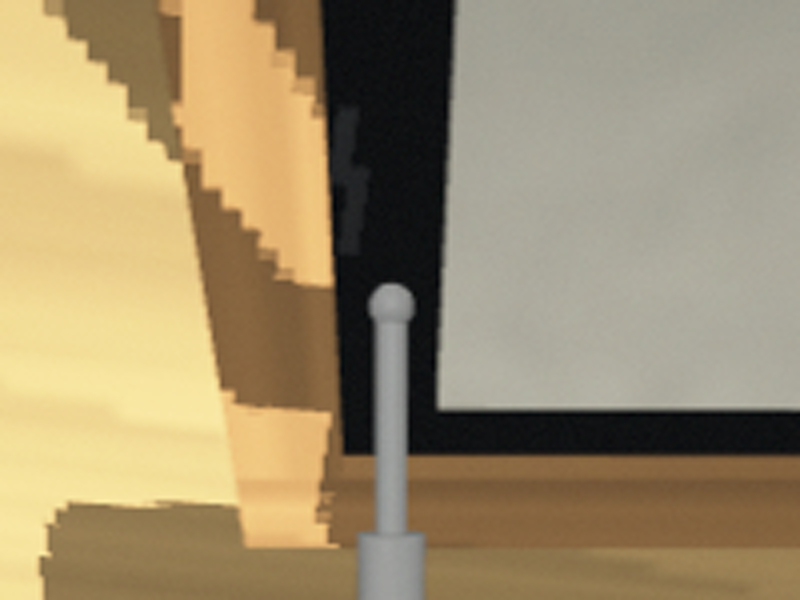

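Call:
{"method": "step_arm", "body": {
  "plan": [
    {"grip": 0.8,"tx": -0.17,"ty": 0,"tz": 0.17,"ax": 0,"ay": 0,"az": 0},
    {"grip": 0.8,"tx": -0.17,"ty": 0,"tz": 0.17,"ax": 0,"ay": 0,"az": 0},
    {"grip": 0.8,"tx": -0.17,"ty": 0,"tz": 0.17,"ax": 0,"ay": 0,"az": 0},
    {"grip": 0.8,"tx": -0.17,"ty": 0,"tz": 0.17,"ax": 0,"ay": 0,"az": 0},
    {"grip": 0.8,"tx": -0.17,"ty": 0,"tz": 0.17,"ax": 0,"ay": 0,"az": 0},
    {"grip": 0.8,"tx": -0.15,"ty": 0,"tz": 0.15,"ax": 0,"ay": 0,"az": 0},
    {"grip": 0.8,"tx": -0.1,"ty": 0,"tz": 0.1,"ax": 0,"ay": 0,"az": 0},
    {"grip": 0.8,"tx": 0,"ty": 0,"tz": 0,"ax": 0,"ay": 0,"az": 0}
  ]
}}

```text
time: 39.2
tool_pos: [422.8, 91.9, 69.2]
tcp_rot: [-180.0, 45.1, 9.0]
ft_force: [0.2, 0.1, 4.4]
finger_gap: 11.3
```

Run:
```python
from h import *
gotip(fw(-80,120,16.5))
shot('wrist','w24'); crop('w24',160,0,200,150,4,'w24b')
```

```text
tip [482.6 101.4  15.5] in frame [-77.7 120.   15.5] F [0.2 0.1 4.4] gap 11.3
shift [-0.23 -0.01  0.1 ] turn [0.04 0.07 0.04]
```

View pics/w24b.png

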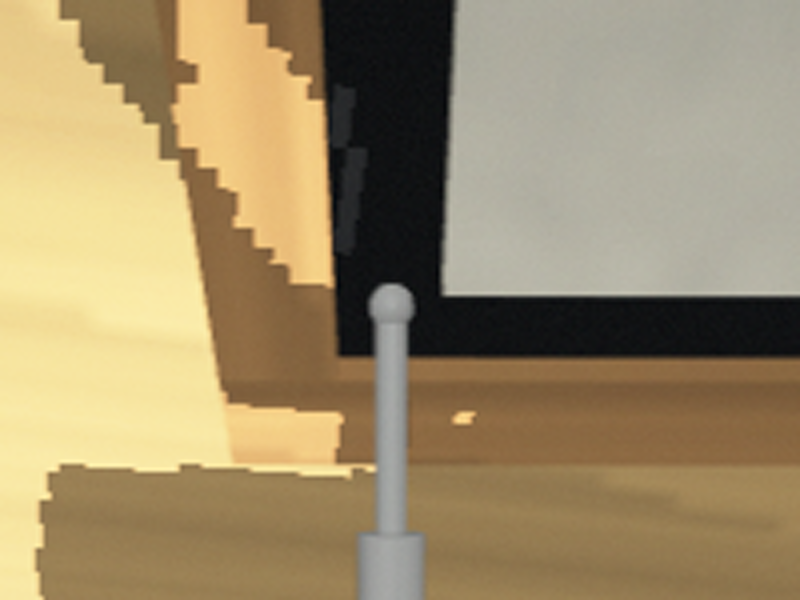

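Run:
```python
from h import *
p=w2p('w24',np.array([fw(-80,120,16.5),fw(-74,114,18),fw(-86,126,18),fw(-80,120,15.5)])); print(((p-[160,0])*4).round(0))
```

```text
[[387. 332.]
 [442. 297.]
 [336. 382.]
 [387. 326.]]
```

Call:
{"method": "step_arm", "body": {
  "plan": [
    {"grip": 0.8,"tx": -0.11,"ty": 0,"tz": 0.11,"ax": 0,"ay": 0,"az": 0},
    {"grip": 0.8,"tx": -0.11,"ty": 0,"tz": 0.11,"ax": 0,"ay": 0,"az": 0},
    {"grip": 0.8,"tx": 0,"ty": 0,"tz": 0,"ax": 0,"ay": 0,"az": 0},
    {"grip": 0.8,"tx": 0,"ty": 0,"tz": 0,"ax": 0,"ay": 0,"az": 0}
  ]
}}

```text
time: 39.58
tool_pos: [420.0, 91.5, 69.2]
tcp_rot: [-180.0, 45.1, 9.0]
ft_force: [0.3, -0.2, 4.7]
finger_gap: 11.4
```

Run:
```python
from h import *
gotip(fw(-80,120,16.5))
shot('wrist','w25'); crop('w25',160,0,200,150,4,'w25b')
p=w2p('w25',np.array([fw(-80,120,16.5),fw(-74,114,18),fw(-86,126,14)])); print(((p-[160,0])*4).round(0))
```

```text
tip [479.8 101.   15.5] in frame [-80.5 119.9  15.5] F [ 0.3 -0.2  4.7] gap 11.4
shift [-0.03 -0.01 -0.1 ] turn [0.04 0.05 0.04]
[[387. 312.]
 [443. 275.]
 [336. 339.]]
```

View pics/w25b.png

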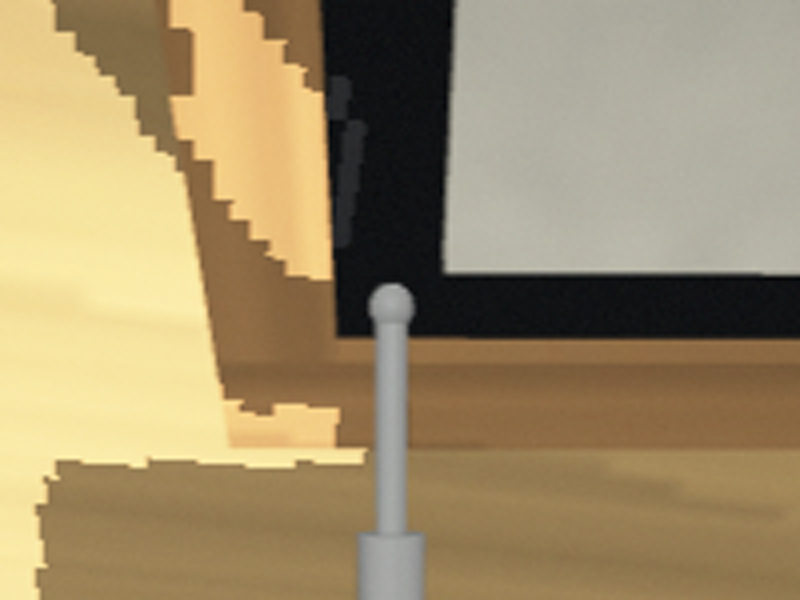

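Call:
{"method": "step_arm", "body": {
  "plan": [
    {"grip": 0.8,"tx": -0.03,"ty": 0.1,"tz": 0.03,"ax": 0,"ay": 0,"az": 0},
    {"grip": 0.8,"tx": 0,"ty": 0.2,"tz": 0,"ax": 0,"ay": 0,"az": 0},
    {"grip": 0.8,"tx": 0,"ty": 0.24,"tz": 0,"ax": 0,"ay": 0,"az": 0},
    {"grip": 0.8,"tx": 0,"ty": 0.24,"tz": 0,"ax": 0,"ay": 0,"az": 0},
    {"grip": 0.8,"tx": 0,"ty": 0.24,"tz": 0,"ax": 0,"ay": 0,"az": 0},
    {"grip": 0.8,"tx": 0,"ty": 0.24,"tz": 0,"ax": 0,"ay": 0,"az": 0},
    {"grip": 0.8,"tx": 0,"ty": 0.24,"tz": 0,"ax": 0,"ay": 0,"az": 0},
    {"grip": 0.8,"tx": 0,"ty": 0.24,"tz": 0,"ax": 0,"ay": 0,"az": 0}
  ]
}}

```text
time: 40.3
tool_pos: [422.7, 74.0, 69.1]
tcp_rot: [-180.0, 45.0, 9.0]
ft_force: [-0.7, 3.5, 4.5]
finger_gap: 11.5
```

Call:
{"method": "step_arm", "body": {
  "plan": [
    {"grip": 0.8,"tx": 0,"ty": 0.24,"tz": 0,"ax": 0,"ay": 0,"az": 0},
    {"grip": 0.8,"tx": 0,"ty": 0.24,"tz": 0,"ax": 0,"ay": 0,"az": 0},
    {"grip": 0.8,"tx": 0,"ty": 0.24,"tz": 0,"ax": 0,"ay": 0,"az": 0},
    {"grip": 0.8,"tx": 0,"ty": 0.24,"tz": 0,"ax": 0,"ay": 0,"az": 0},
    {"grip": 0.8,"tx": 0,"ty": 0.24,"tz": 0,"ax": 0,"ay": 0,"az": 0},
    {"grip": 0.8,"tx": 0,"ty": 0.24,"tz": 0,"ax": 0,"ay": 0,"az": 0},
    {"grip": 0.8,"tx": 0,"ty": 0.24,"tz": 0,"ax": 0,"ay": 0,"az": 0},
    {"grip": 0.8,"tx": 0,"ty": 0.24,"tz": 0,"ax": 0,"ay": 0,"az": 0}
  ]
}}

```text
time: 40.97
tool_pos: [425.7, 55.1, 69.1]
tcp_rot: [-180.0, 45.0, 9.0]
ft_force: [-0.5, 3.2, 3.9]
finger_gap: 11.5
```

Run:
```python
from h import *
gotip(fw(-80,-120,16.5))
shot('wrist','w26'); crop('w26',160,0,200,150,4,'w26b')
```

```text
tip [485.5  64.5  15.4] in frame [-80.5  83.1  15.4] F [-0.5  3.2  3.9] gap 11.5
shift [-0.05 20.3  -0.1 ] turn [0.03 0.   0.04]
```

View pics/w26b.png

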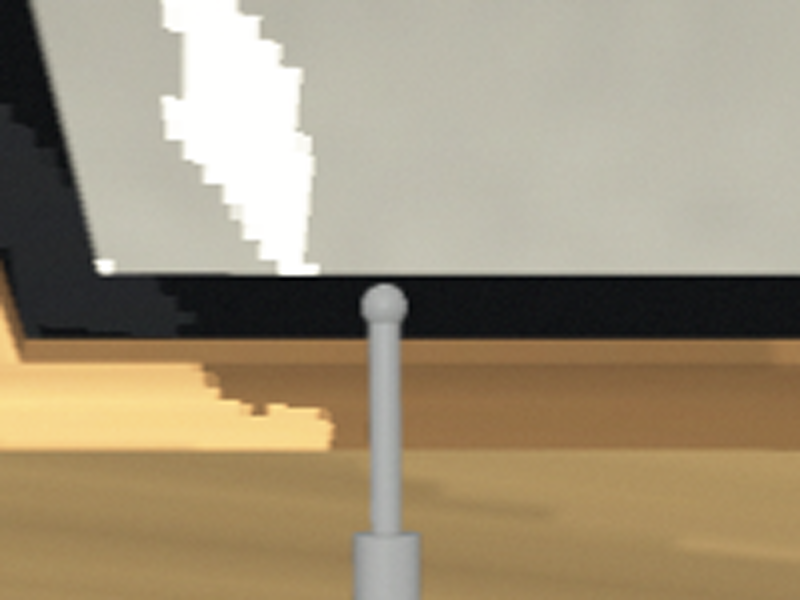

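Call:
{"method": "step_arm", "body": {
  "plan": [
    {"grip": 0.8,"tx": -0.02,"ty": 0.24,"tz": 0,"ax": 0,"ay": 0,"az": 0},
    {"grip": 0.8,"tx": 0,"ty": 0.24,"tz": 0,"ax": 0,"ay": 0,"az": 0},
    {"grip": 0.8,"tx": 0,"ty": 0.24,"tz": 0,"ax": 0,"ay": 0,"az": 0},
    {"grip": 0.8,"tx": 0,"ty": 0.24,"tz": 0,"ax": 0,"ay": 0,"az": 0},
    {"grip": 0.8,"tx": 0,"ty": 0.24,"tz": 0,"ax": 0,"ay": 0,"az": 0},
    {"grip": 0.8,"tx": 0,"ty": 0.24,"tz": 0,"ax": 0,"ay": 0,"az": 0},
    {"grip": 0.8,"tx": 0,"ty": 0.24,"tz": 0,"ax": 0,"ay": 0,"az": 0},
    {"grip": 0.8,"tx": 0,"ty": 0.24,"tz": 0,"ax": 0,"ay": 0,"az": 0}
  ]
}}

```text
time: 41.68
tool_pos: [428.5, 36.0, 69.2]
tcp_rot: [180.0, 45.0, 9.0]
ft_force: [-0.6, 2.8, 3.5]
finger_gap: 11.5
```

Call:
{"method": "step_arm", "body": {
  "plan": [
    {"grip": 0.8,"tx": 0,"ty": 0.24,"tz": 0,"ax": 0,"ay": 0,"az": 0},
    {"grip": 0.8,"tx": 0,"ty": 0.24,"tz": 0,"ax": 0,"ay": 0,"az": 0},
    {"grip": 0.8,"tx": 0,"ty": 0.24,"tz": 0,"ax": 0,"ay": 0,"az": 0},
    {"grip": 0.8,"tx": 0,"ty": 0.24,"tz": 0,"ax": 0,"ay": 0,"az": 0},
    {"grip": 0.8,"tx": 0,"ty": 0.24,"tz": 0,"ax": 0,"ay": 0,"az": 0},
    {"grip": 0.8,"tx": 0,"ty": 0.24,"tz": 0,"ax": 0,"ay": 0,"az": 0},
    {"grip": 0.8,"tx": 0,"ty": 0.24,"tz": 0,"ax": 0,"ay": 0,"az": 0},
    {"grip": 0.8,"tx": 0,"ty": 0.24,"tz": 0,"ax": 0,"ay": 0,"az": 0}
  ]
}}

```text
time: 42.35
tool_pos: [431.5, 17.1, 69.2]
tcp_rot: [180.0, 45.0, 9.0]
ft_force: [-0.8, 3.4, 3.5]
finger_gap: 11.6
```

Run:
```python
from h import *
gotip(fw(-80,-120,16.5))
shot('wrist','w27'); crop('w27',160,0,200,150,4,'w27b')
```

```text
tip [491.4  26.6  15.5] in frame [-80.7  44.7  15.5] F [-0.8  3.4  3.5] gap 11.6
shift [-0.03 16.46 -0.1 ] turn [0.04 0.   0.04]
```

View pics/w27b.png

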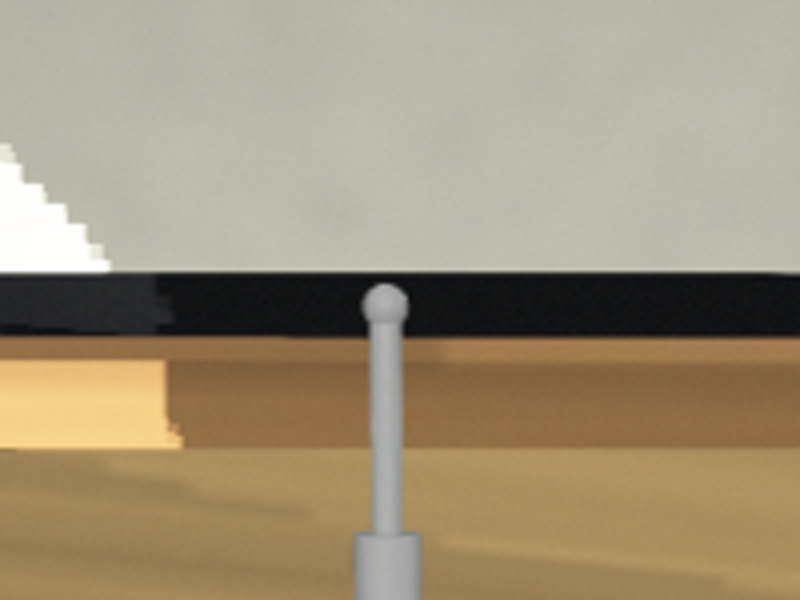

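Well centred and in contact; continue.

Call:
{"method": "step_arm", "body": {
  "plan": [
    {"grip": 0.8,"tx": 0,"ty": 0.24,"tz": 0,"ax": 0,"ay": 0,"az": 0},
    {"grip": 0.8,"tx": 0,"ty": 0.24,"tz": 0,"ax": 0,"ay": 0,"az": 0},
    {"grip": 0.8,"tx": 0,"ty": 0.24,"tz": 0,"ax": 0,"ay": 0,"az": 0},
    {"grip": 0.8,"tx": 0,"ty": 0.24,"tz": 0,"ax": 0,"ay": 0,"az": 0},
    {"grip": 0.8,"tx": 0,"ty": 0.24,"tz": 0,"ax": 0,"ay": 0,"az": 0},
    {"grip": 0.8,"tx": 0,"ty": 0.24,"tz": 0,"ax": 0,"ay": 0,"az": 0},
    {"grip": 0.8,"tx": 0,"ty": 0.24,"tz": 0,"ax": 0,"ay": 0,"az": 0},
    {"grip": 0.8,"tx": 0,"ty": 0.24,"tz": 0,"ax": 0,"ay": 0,"az": 0}
  ]
}}

```text
time: 43.07
tool_pos: [434.5, -1.8, 69.2]
tcp_rot: [-180.0, 45.0, 9.0]
ft_force: [-0.5, 2.7, 3.1]
finger_gap: 11.6
```

Call:
{"method": "step_arm", "body": {
  "plan": [
    {"grip": 0.8,"tx": 0,"ty": 0.24,"tz": 0,"ax": 0,"ay": 0,"az": 0},
    {"grip": 0.8,"tx": 0,"ty": 0.24,"tz": 0,"ax": 0,"ay": 0,"az": 0},
    {"grip": 0.8,"tx": 0,"ty": 0.24,"tz": 0,"ax": 0,"ay": 0,"az": 0},
    {"grip": 0.8,"tx": 0,"ty": 0.24,"tz": 0,"ax": 0,"ay": 0,"az": 0},
    {"grip": 0.8,"tx": 0,"ty": 0.24,"tz": 0,"ax": 0,"ay": 0,"az": 0},
    {"grip": 0.8,"tx": 0,"ty": 0.24,"tz": 0,"ax": 0,"ay": 0,"az": 0},
    {"grip": 0.8,"tx": 0,"ty": 0.24,"tz": 0,"ax": 0,"ay": 0,"az": 0},
    {"grip": 0.8,"tx": 0,"ty": 0.24,"tz": 0,"ax": 0,"ay": 0,"az": 0}
  ]
}}

```text
time: 43.73
tool_pos: [437.6, -20.8, 69.2]
tcp_rot: [-180.0, 45.0, 9.0]
ft_force: [-0.2, 3.4, 4.1]
finger_gap: 11.6
```

Run:
```python
from h import *
gotip(fw(-80,-120,16.5))
shot('wrist','w28'); crop('w28',160,0,200,150,4,'w28b')
```

```text
tip [497.4 -11.3  15.5] in frame [-80.6   6.3  15.5] F [-0.2  3.4  4.1] gap 11.6
shift [-0.03 12.62 -0.1 ] turn [ 0.03 -0.    0.04]
```

View pics/w28b.png

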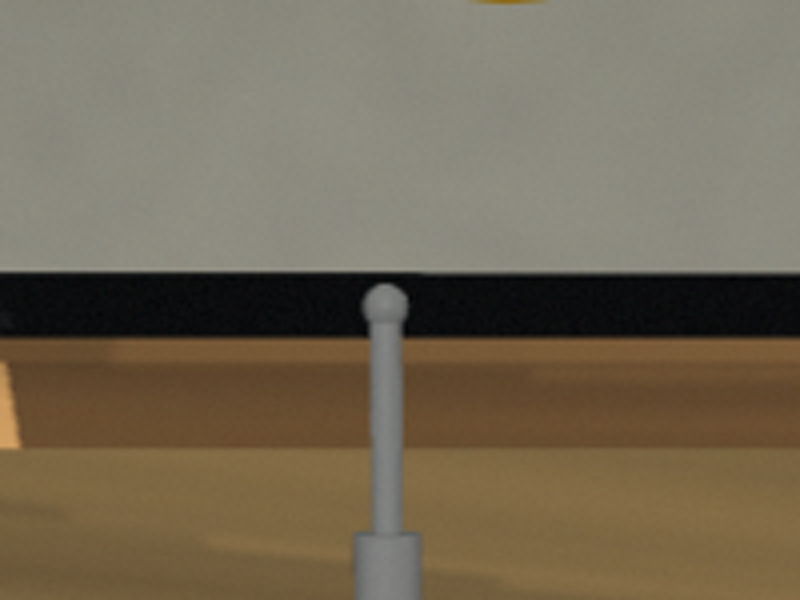

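Call:
{"method": "step_arm", "body": {
  "plan": [
    {"grip": 0.8,"tx": 0,"ty": 0.24,"tz": 0,"ax": 0,"ay": 0,"az": 0},
    {"grip": 0.8,"tx": 0,"ty": 0.24,"tz": 0,"ax": 0,"ay": 0,"az": 0},
    {"grip": 0.8,"tx": 0,"ty": 0.24,"tz": 0,"ax": 0,"ay": 0,"az": 0},
    {"grip": 0.8,"tx": 0,"ty": 0.24,"tz": 0,"ax": 0,"ay": 0,"az": 0},
    {"grip": 0.8,"tx": 0,"ty": 0.24,"tz": 0,"ax": 0,"ay": 0,"az": 0},
    {"grip": 0.8,"tx": 0,"ty": 0.24,"tz": 0,"ax": 0,"ay": 0,"az": 0},
    {"grip": 0.8,"tx": 0,"ty": 0.24,"tz": 0,"ax": 0,"ay": 0,"az": 0},
    {"grip": 0.8,"tx": 0,"ty": 0.24,"tz": 0,"ax": 0,"ay": 0,"az": 0}
  ]
}}

```text
time: 44.45
tool_pos: [440.5, -39.8, 69.2]
tcp_rot: [-180.0, 45.0, 9.0]
ft_force: [-0.8, 4.1, 4.3]
finger_gap: 11.5
```

Call:
{"method": "step_arm", "body": {
  "plan": [
    {"grip": 0.8,"tx": 0,"ty": 0.24,"tz": 0,"ax": 0,"ay": 0,"az": 0},
    {"grip": 0.8,"tx": 0,"ty": 0.24,"tz": 0,"ax": 0,"ay": 0,"az": 0},
    {"grip": 0.8,"tx": 0,"ty": 0.24,"tz": 0,"ax": 0,"ay": 0,"az": 0},
    {"grip": 0.8,"tx": 0,"ty": 0.24,"tz": 0,"ax": 0,"ay": 0,"az": 0},
    {"grip": 0.8,"tx": 0,"ty": 0.24,"tz": 0,"ax": 0,"ay": 0,"az": 0},
    {"grip": 0.8,"tx": 0,"ty": 0.24,"tz": 0,"ax": 0,"ay": 0,"az": 0},
    {"grip": 0.8,"tx": 0,"ty": 0.24,"tz": 0,"ax": 0,"ay": 0,"az": 0},
    {"grip": 0.8,"tx": 0,"ty": 0.24,"tz": 0,"ax": 0,"ay": 0,"az": 0}
  ]
}}

```text
time: 45.12
tool_pos: [443.5, -58.8, 69.2]
tcp_rot: [-180.0, 45.0, 9.0]
ft_force: [-0.4, 3.6, 3.9]
finger_gap: 11.6
```

Run:
```python
from h import *
gotip(fw(-80,-120,16.5))
shot('wrist','w29'); crop('w29',160,0,200,150,4,'w29b')
```

```text
tip [503.4 -49.3  15.5] in frame [-80.6 -32.1  15.5] F [-0.4  3.6  3.9] gap 11.6
shift [-0.03  8.78 -0.1 ] turn [0.04 0.   0.04]
```

View pics/w29b.png

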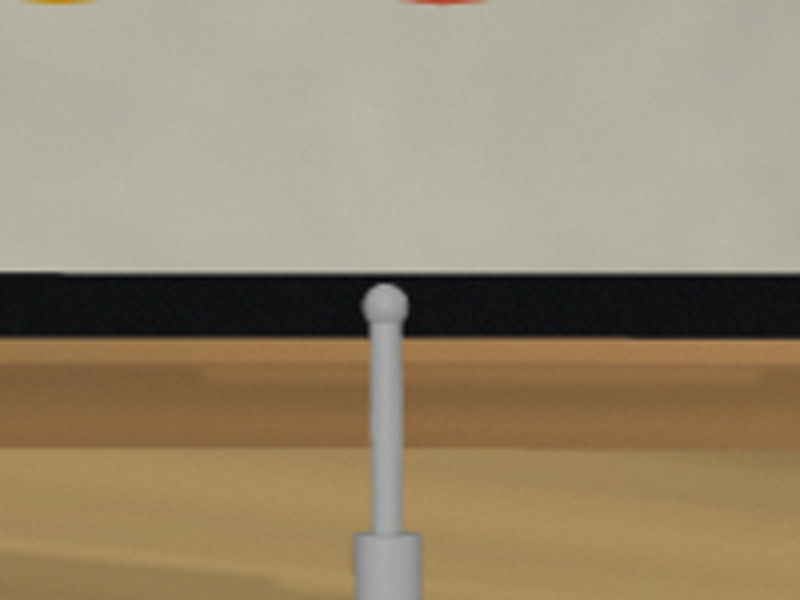

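Call:
{"method": "step_arm", "body": {
  "plan": [
    {"grip": 0.8,"tx": 0,"ty": 0.24,"tz": 0,"ax": 0,"ay": 0,"az": 0},
    {"grip": 0.8,"tx": 0,"ty": 0.24,"tz": 0,"ax": 0,"ay": 0,"az": 0},
    {"grip": 0.8,"tx": 0,"ty": 0.24,"tz": 0,"ax": 0,"ay": 0,"az": 0},
    {"grip": 0.8,"tx": 0,"ty": 0.24,"tz": 0,"ax": 0,"ay": 0,"az": 0},
    {"grip": 0.8,"tx": 0,"ty": 0.24,"tz": 0,"ax": 0,"ay": 0,"az": 0},
    {"grip": 0.8,"tx": 0,"ty": 0.24,"tz": 0,"ax": 0,"ay": 0,"az": 0},
    {"grip": 0.8,"tx": 0,"ty": 0.24,"tz": 0,"ax": 0,"ay": 0,"az": 0},
    {"grip": 0.8,"tx": 0,"ty": 0.24,"tz": 0,"ax": 0,"ay": 0,"az": 0}
  ]
}}

```text
time: 45.83
tool_pos: [446.5, -77.7, 69.2]
tcp_rot: [-180.0, 45.0, 9.0]
ft_force: [-0.4, 3.3, 3.7]
finger_gap: 11.3
```

Call:
{"method": "step_arm", "body": {
  "plan": [
    {"grip": 0.8,"tx": 0,"ty": 0.24,"tz": 0,"ax": 0,"ay": 0,"az": 0},
    {"grip": 0.8,"tx": 0,"ty": 0.24,"tz": 0,"ax": 0,"ay": 0,"az": 0},
    {"grip": 0.8,"tx": 0,"ty": 0.24,"tz": 0,"ax": 0,"ay": 0,"az": 0},
    {"grip": 0.8,"tx": 0,"ty": 0.24,"tz": 0,"ax": 0,"ay": 0,"az": 0},
    {"grip": 0.8,"tx": 0,"ty": 0.24,"tz": 0,"ax": 0,"ay": 0,"az": 0},
    {"grip": 0.8,"tx": 0,"ty": 0.24,"tz": 0,"ax": 0,"ay": 0,"az": 0},
    {"grip": 0.8,"tx": 0,"ty": 0.24,"tz": 0,"ax": 0,"ay": 0,"az": 0},
    {"grip": 0.8,"tx": 0,"ty": 0.24,"tz": 0,"ax": 0,"ay": 0,"az": 0}
  ]
}}

```text
time: 46.5
tool_pos: [449.5, -96.7, 69.2]
tcp_rot: [-180.0, 45.0, 9.0]
ft_force: [-1.6, 3.4, 3.6]
finger_gap: 11.5
```

Call:
{"method": "step_arm", "body": {
  "plan": [
    {"grip": 0.8,"tx": 0,"ty": 0.24,"tz": 0,"ax": 0,"ay": 0,"az": 0},
    {"grip": 0.8,"tx": 0,"ty": 0.24,"tz": 0,"ax": 0,"ay": 0,"az": 0},
    {"grip": 0.8,"tx": 0,"ty": 0.24,"tz": 0,"ax": 0,"ay": 0,"az": 0},
    {"grip": 0.8,"tx": 0,"ty": 0.24,"tz": 0,"ax": 0,"ay": 0,"az": 0},
    {"grip": 0.8,"tx": 0,"ty": 0.24,"tz": 0,"ax": 0,"ay": 0,"az": 0},
    {"grip": 0.8,"tx": 0,"ty": 0.24,"tz": 0,"ax": 0,"ay": 0,"az": 0},
    {"grip": 0.8,"tx": 0,"ty": 0.24,"tz": 0,"ax": 0,"ay": 0,"az": 0},
    {"grip": 0.8,"tx": 0,"ty": 0.24,"tz": 0,"ax": 0,"ay": 0,"az": 0}
  ]
}}

```text
time: 47.17
tool_pos: [452.5, -115.6, 69.2]
tcp_rot: [-180.0, 45.0, 9.0]
ft_force: [-0.3, 3.4, 4.1]
finger_gap: 11.6
```

Run:
```python
from h import *
gotip(fw(-80,-120,16.5))
shot('wrist','w30'); crop('w30',160,0,200,150,4,'w30b')
```

```text
tip [ 512.4 -106.1   15.5] in frame [-80.5 -89.7  15.5] F [-0.3  3.4  4.1] gap 11.6
shift [-0.03  3.03 -0.1 ] turn [0.04 0.   0.04]
```

View pics/w30b.png

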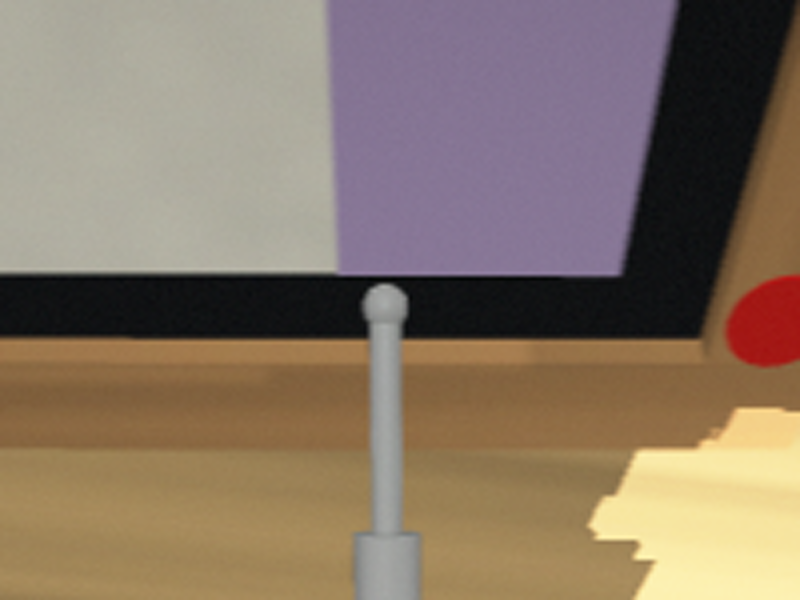

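Call:
{"method": "step_arm", "body": {
  "plan": [
    {"grip": 0.8,"tx": 0,"ty": 0.24,"tz": 0,"ax": 0,"ay": 0,"az": 0},
    {"grip": 0.8,"tx": 0,"ty": 0.24,"tz": 0,"ax": 0,"ay": 0,"az": 0},
    {"grip": 0.8,"tx": 0,"ty": 0.24,"tz": 0,"ax": 0,"ay": 0,"az": 0},
    {"grip": 0.8,"tx": 0,"ty": 0.24,"tz": 0,"ax": 0,"ay": 0,"az": 0},
    {"grip": 0.8,"tx": 0,"ty": 0.24,"tz": 0,"ax": 0,"ay": 0,"az": 0},
    {"grip": 0.8,"tx": 0,"ty": 0.24,"tz": 0,"ax": 0,"ay": 0,"az": 0},
    {"grip": 0.8,"tx": 0,"ty": 0.24,"tz": 0,"ax": 0,"ay": 0,"az": 0},
    {"grip": 0.8,"tx": 0,"ty": 0.24,"tz": 0,"ax": 0,"ay": 0,"az": 0}
  ]
}}

```text
time: 47.88
tool_pos: [455.6, -134.6, 69.2]
tcp_rot: [-180.0, 45.0, 9.0]
ft_force: [0.2, 2.9, 3.2]
finger_gap: 11.4
```

Call:
{"method": "step_arm", "body": {
  "plan": [
    {"grip": 0.8,"tx": 0,"ty": 0.24,"tz": 0,"ax": 0,"ay": 0,"az": 0},
    {"grip": 0.8,"tx": 0,"ty": 0.24,"tz": 0,"ax": 0,"ay": 0,"az": 0},
    {"grip": 0.8,"tx": 0,"ty": 0.2,"tz": 0,"ax": 0,"ay": 0,"az": 0},
    {"grip": 0.8,"tx": 0,"ty": 0.2,"tz": 0,"ax": 0,"ay": 0,"az": 0},
    {"grip": 0.8,"tx": 0,"ty": 0.1,"tz": 0,"ax": 0,"ay": 0,"az": 0},
    {"grip": 0.8,"tx": 0,"ty": 0,"tz": 0,"ax": 0,"ay": 0,"az": 0},
    {"grip": 0.8,"tx": 0,"ty": 0,"tz": 0,"ax": 0,"ay": 0,"az": 0}
  ]
}}

```text
time: 48.47
tool_pos: [457.2, -144.4, 69.3]
tcp_rot: [179.9, 45.0, 9.0]
ft_force: [-0.0, 0.5, 2.9]
finger_gap: 11.6
```

Run:
```python
from h import *
gotip(fw(-80,-120,16.5))
shot('wrist','w31'); crop('w31',160,0,200,150,4,'w31b')
p=w2p('w31',np.array([fw(-80,-120,16.5),fw(-74,-114,18),fw(-86,-126,14)])); print(((p-[160,0])*4).round(0))
```

```text
tip [ 517.  -135.    15.6] in frame [ -80.5 -118.9   15.6] F [-0.   0.5  2.9] gap 11.6
shift [-0.03  0.11 -0.1 ] turn [ 0.06 -0.01  0.  ]
[[397. 312.]
 [342. 275.]
 [448. 339.]]
```

View pics/w31b.png

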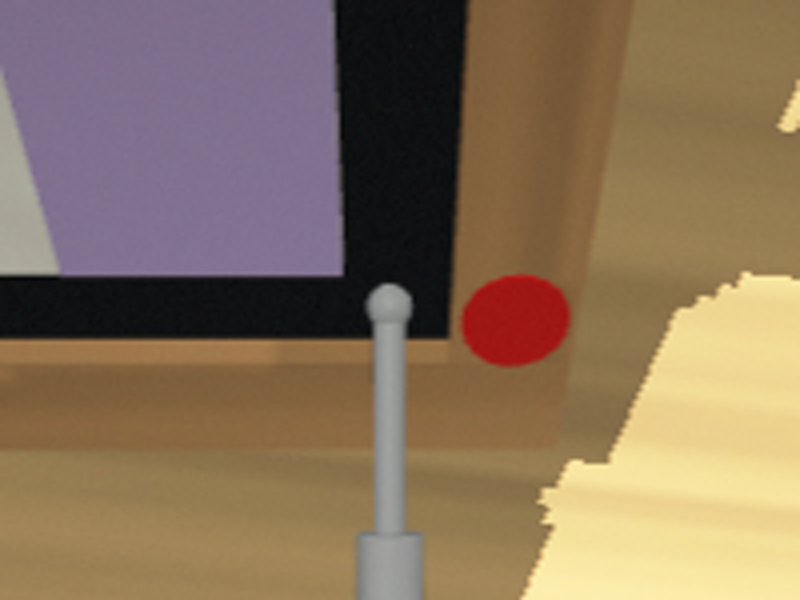

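Call:
{"method": "step_arm", "body": {
  "plan": [
    {"grip": 0.8,"tx": 0,"ty": 0.1,"tz": 0,"ax": 0,"ay": 0,"az": 0},
    {"grip": 0.8,"tx": 0,"ty": 0.06,"tz": 0,"ax": 0,"ay": 0,"az": 0},
    {"grip": 0.8,"tx": 0,"ty": 0,"tz": 0,"ax": 0,"ay": 0,"az": 0},
    {"grip": 0.8,"tx": 0,"ty": 0,"tz": 0,"ax": 0,"ay": 0,"az": 0},
    {"grip": 0.8,"tx": 0,"ty": 0,"tz": 0,"ax": 0,"ay": 0,"az": 0},
    {"grip": 0.8,"tx": 0,"ty": 0,"tz": 0,"ax": 0,"ay": 0,"az": 0}
  ]
}}

```text
time: 49.02
tool_pos: [457.4, -145.7, 69.2]
tcp_rot: [180.0, 45.0, 9.0]
ft_force: [-0.6, 0.1, 3.9]
finger_gap: 11.4
```

Call:
{"method": "step_arm", "body": {
  "plan": [
    {"grip": 0.8,"tx": -0.2,"ty": 0,"tz": -0.2,"ax": 0,"ay": 0,"az": 0},
    {"grip": 0.8,"tx": -0.5,"ty": 0,"tz": -0.5,"ax": 0,"ay": 0,"az": 0},
    {"grip": 0.8,"tx": -1,"ty": 0,"tz": -1,"ax": 0,"ay": 0,"az": 0},
    {"grip": 0.8,"tx": -1,"ty": 0,"tz": -1,"ax": 0,"ay": 0,"az": 0},
    {"grip": 0.8,"tx": -1,"ty": 0,"tz": -1,"ax": 0,"ay": 0,"az": 0},
    {"grip": 0.8,"tx": -1,"ty": 0,"tz": -1,"ax": 0,"ay": 0,"az": 0},
    {"grip": 0.8,"tx": -1,"ty": 0,"tz": -1,"ax": 0,"ay": 0,"az": 0},
    {"grip": 0.8,"tx": -1,"ty": 0,"tz": -1,"ax": 0,"ay": 0,"az": 0}
  ]
}}

```text
time: 49.68
tool_pos: [457.6, -145.7, 166.0]
tcp_rot: [180.0, 44.9, 9.0]
ft_force: [0.1, -0.0, -0.8]
finger_gap: 11.7
```

Run:
```python
from h import *
go(457,-318,180,13.8)
```

```text
t [-2.94 17.01  0.96] a [-1.9 44.9 -4.6] rows>= 6.4
```

Call:
{"method": "step_arm", "body": {
  "plan": [
    {"grip": 0.8,"tx": -0.4,"ty": 1.5,"tz": 0.1,"ax": 0,"ay": 0,"az": 0},
    {"grip": 0.8,"tx": -0.4,"ty": 2.3,"tz": 0.1,"ax": 0,"ay": 0,"az": 0},
    {"grip": 0.8,"tx": -0.4,"ty": 2.3,"tz": 0.1,"ax": 0,"ay": 0,"az": 0},
    {"grip": 0.8,"tx": -0.4,"ty": 2.3,"tz": 0.1,"ax": 0,"ay": 0,"az": 0},
    {"grip": 0.8,"tx": -0.4,"ty": 2.3,"tz": 0.1,"ax": 0,"ay": 0,"az": 0},
    {"grip": 0.8,"tx": -0.4,"ty": 2.3,"tz": 0.1,"ax": 0,"ay": 0,"az": 0},
    {"grip": 0.8,"tx": -0.4,"ty": 2.3,"tz": 0.1,"ax": 0,"ay": 0,"az": 0},
    {"grip": 0.8,"tx": 0,"ty": 1.7,"tz": 0.1,"ax": 0,"ay": 0,"az": 0}
  ]
}}

```text
time: 50.35
tool_pos: [458.1, -320.3, 179.0]
tcp_rot: [179.9, 45.0, 8.9]
ft_force: [0.6, -0.4, -1.5]
finger_gap: 11.8
```

Call:
{"method": "step_arm", "body": {
  "plan": [
    {"grip": 0.8,"tx": 0,"ty": 0,"tz": 0,"ax": 0,"ay": 5,"az": 0},
    {"grip": 0.8,"tx": 0,"ty": 0,"tz": 0,"ax": 0,"ay": 5,"az": 0},
    {"grip": 0.8,"tx": 0,"ty": 0,"tz": 0,"ax": 0,"ay": 5,"az": 0},
    {"grip": 0.8,"tx": 0,"ty": 0,"tz": 0,"ax": 0,"ay": 5,"az": 0},
    {"grip": 0.8,"tx": 0,"ty": 0,"tz": 0,"ax": 0,"ay": 5,"az": 0},
    {"grip": 0.8,"tx": 0,"ty": 0,"tz": 0,"ax": 0,"ay": 5,"az": 0},
    {"grip": 0.8,"tx": 0,"ty": 0,"tz": 0,"ax": 0,"ay": 5,"az": 0},
    {"grip": 0.8,"tx": 0,"ty": 0,"tz": 0,"ax": 0,"ay": 5,"az": 0}
  ]
}}

```text
time: 51.02
tool_pos: [458.6, -318.4, 179.1]
tcp_rot: [179.9, 4.7, 9.0]
ft_force: [-0.7, -1.0, -1.4]
finger_gap: 11.8
```

Call:
{"method": "step_arm", "body": {
  "plan": [
    {"grip": 0.8,"tx": 0,"ty": 0,"tz": 0,"ax": 0,"ay": 5,"az": 0},
    {"grip": 0.8,"tx": 0,"ty": 0,"tz": 0,"ax": 0,"ay": 0,"az": -2.5},
    {"grip": 0.8,"tx": 0,"ty": 0,"tz": 0,"ax": 0,"ay": 0,"az": -2.4},
    {"grip": 0.8,"tx": 0,"ty": 0,"tz": 0,"ax": 0,"ay": 0,"az": 0},
    {"grip": 0.8,"tx": 0,"ty": 0,"tz": 0,"ax": 0,"ay": 0,"az": 0},
    {"grip": 0.8,"tx": 0,"ty": 0,"tz": 0,"ax": 0,"ay": 0,"az": 0}
  ]
}}

```text
time: 51.52
tool_pos: [458.6, -317.8, 178.2]
tcp_rot: [180.0, 0.0, 13.8]
ft_force: [-0.3, 0.1, -0.4]
finger_gap: 11.9
```

Run:
```python
from h import *
go(457,-318.5,60,13.8); print(pose()[:3,3],sense()['tcp_rot'])
shot('wrist','w32'); crop('w32',0,0,512,384,1.5625,'w32b')
```

```text
t [-0.17  0.03 11.82] a [0. 0. 0.] rows>= 2.9
[ 458.64689577 -317.79407459  178.15432983] [1.79991176e+02 2.36171863e-02 1.38319990e+01]
```

View pics/w32b.png

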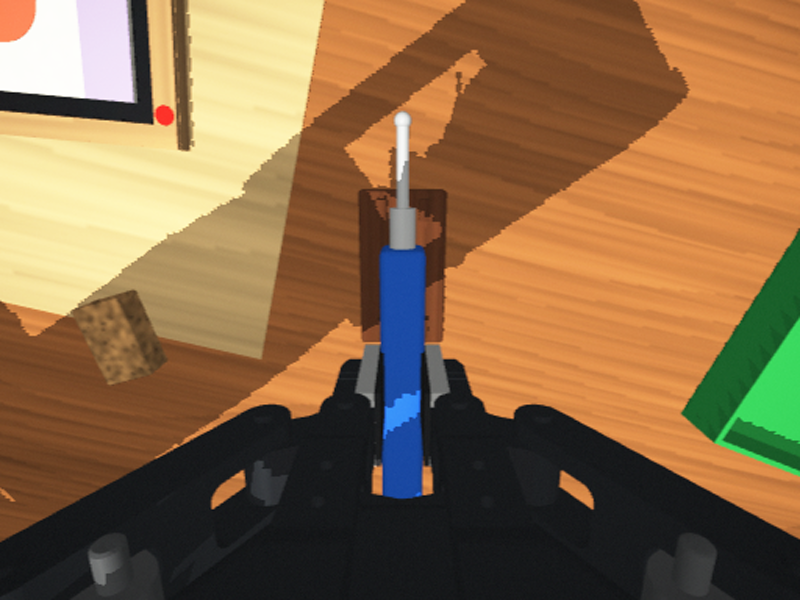

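Call:
{"method": "step_arm", "body": {
  "plan": [
    {"grip": 0.8,"tx": -0.1,"ty": 0,"tz": 1,"ax": 0,"ay": 0,"az": 0},
    {"grip": 0.8,"tx": 0,"ty": 0,"tz": 2,"ax": 0,"ay": 0,"az": 0},
    {"grip": 0.8,"tx": 0,"ty": 0,"tz": 2.5,"ax": 0,"ay": 0,"az": 0},
    {"grip": 0.8,"tx": 0,"ty": 0,"tz": 2.5,"ax": 0,"ay": 0,"az": 0},
    {"grip": 0.8,"tx": 0,"ty": 0,"tz": 2,"ax": 0,"ay": 0,"az": 0},
    {"grip": 0.8,"tx": 0,"ty": 0,"tz": 1.5,"ax": 0,"ay": 0,"az": 0},
    {"grip": 0.8,"tx": 0,"ty": 0,"tz": 0.5,"ax": 0,"ay": 0,"az": 0},
    {"grip": 0.8,"tx": 0,"ty": 0,"tz": 0,"ax": 0,"ay": 0,"az": 0}
  ]
}}

```text
time: 52.23
tool_pos: [456.5, -316.5, 55.6]
tcp_rot: [-179.8, 0.1, 13.9]
ft_force: [-0.4, -0.2, 0.2]
finger_gap: 11.8
```

Call:
{"method": "step_arm", "body": {
  "plan": [
    {"grip": 0.8,"tx": 0,"ty": 0,"tz": 0,"ax": 0,"ay": 0,"az": 0},
    {"grip": 0.8,"tx": 0,"ty": 0,"tz": 0,"ax": 0,"ay": 0,"az": 0},
    {"grip": 0.8,"tx": 0,"ty": 0,"tz": 0,"ax": 0,"ay": 0,"az": 0}
  ]
}}

```text
time: 52.48
tool_pos: [458.8, -318.5, 59.6]
tcp_rot: [179.9, -0.1, 13.9]
ft_force: [-0.9, -0.2, -0.1]
finger_gap: 11.4
```

Run:
```python
from h import *
go(457.3,-318.2,15,13.8); print(pose()[:3,3],sense()['tcp_rot'])
shot('wrist','w33'); crop('w33',0,0,512,384,1.5625,'w33b')
```

```text
t [-0.14 -0.07  4.46] a [ 0.1 -0.1  0.1] rows>= 1.1
[ 458.76188666 -318.46178067   59.62538083] [ 1.79881768e+02 -8.61692323e-02  1.39076085e+01]
```

View pics/w33b.png

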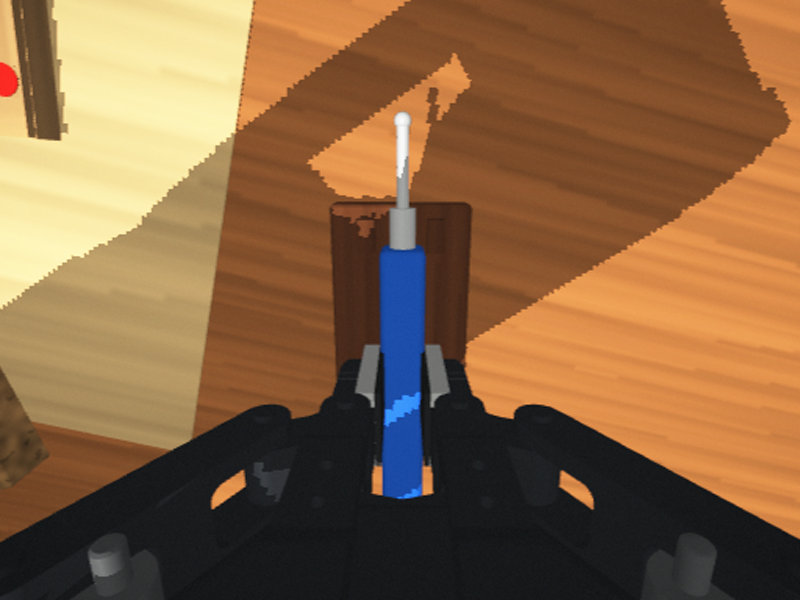

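Call:
{"method": "step_arm", "body": {
  "plan": [
    {"grip": 0.8,"tx": -0.1,"ty": 0,"tz": 1,"ax": 0,"ay": 0,"az": 0},
    {"grip": 0.8,"tx": 0,"ty": 0,"tz": 1.2,"ax": 0,"ay": 0,"az": 0},
    {"grip": 0.8,"tx": 0,"ty": 0,"tz": 1,"ax": 0,"ay": 0,"az": 0},
    {"grip": 0.8,"tx": 0,"ty": 0,"tz": 0.6,"ax": 0,"ay": 0,"az": 0},
    {"grip": 0.8,"tx": 0,"ty": 0,"tz": 0.3,"ax": 0,"ay": 0,"az": 0},
    {"grip": 0.8,"tx": 0,"ty": 0,"tz": 0.1,"ax": 0,"ay": 0,"az": 0},
    {"grip": 0.8,"tx": 0,"ty": 0,"tz": 0,"ax": 0,"ay": 0,"az": 0},
    {"grip": 0.8,"tx": 0,"ty": 0,"tz": 0,"ax": 0,"ay": 0,"az": 0}
  ]
}}

```text
time: 53.2
tool_pos: [457.0, -318.1, 16.1]
tcp_rot: [180.0, -0.0, 13.9]
ft_force: [0.2, 1.7, -0.8]
finger_gap: 11.7
```

Call:
{"method": "step_arm", "body": {
  "plan": [
    {"grip": 0.8,"tx": 0,"ty": 0,"tz": 0,"ax": 0,"ay": 0,"az": 0},
    {"grip": 0.8,"tx": 0,"ty": 0,"tz": 0,"ax": 0,"ay": 0,"az": 0}
  ]
}}

```text
time: 53.37
tool_pos: [457.1, -318.2, 16.5]
tcp_rot: [180.0, -0.0, 13.9]
ft_force: [-0.5, -0.1, -0.5]
finger_gap: 11.8
```

Call:
{"method": "step_arm", "body": {
  "plan": [
    {"grip": 0.8,"tx": 0,"ty": 0,"tz": 0.1,"ax": 0,"ay": 0,"az": 0},
    {"grip": 0.8,"tx": 0,"ty": 0,"tz": 0.06,"ax": 0,"ay": 0,"az": 0},
    {"grip": 0.8,"tx": 0,"ty": 0,"tz": 0,"ax": 0,"ay": 0,"az": 0},
    {"grip": 0.8,"tx": 0,"ty": 0,"tz": 0,"ax": 0,"ay": 0,"az": 0},
    {"grip": 0.8,"tx": 0,"ty": 0,"tz": 0,"ax": 0,"ay": 0,"az": 0}
  ]
}}

```text
time: 53.78
tool_pos: [457.0, -318.1, 14.7]
tcp_rot: [180.0, -0.0, 13.9]
ft_force: [0.0, 0.3, 1.2]
finger_gap: 11.5
```

Contact is starting; release and lift.

Call:
{"method": "step_arm", "body": {
  "plan": [
    {"grip": 1.8,"tx": 0,"ty": 0,"tz": 0,"ax": 0,"ay": 0,"az": 0},
    {"grip": 2.5,"tx": 0,"ty": 0,"tz": 0,"ax": 0,"ay": 0,"az": 0},
    {"grip": 4,"tx": 0,"ty": 0,"tz": 0,"ax": 0,"ay": 0,"az": 0},
    {"grip": 4,"tx": 0,"ty": 0,"tz": 0,"ax": 0,"ay": 0,"az": 0},
    {"grip": 4,"tx": 0,"ty": 0,"tz": -1,"ax": 0,"ay": 0,"az": 0},
    {"grip": 4,"tx": 0,"ty": 0,"tz": -2,"ax": 0,"ay": 0,"az": 0},
    {"grip": 4,"tx": 0,"ty": 0,"tz": -2,"ax": 0,"ay": 0,"az": 0},
    {"grip": 4,"tx": 0,"ty": 0,"tz": -2,"ax": 0,"ay": 0,"az": 0}
  ]
}}

```text
time: 54.45
tool_pos: [456.7, -317.9, 85.8]
tcp_rot: [-180.0, 0.0, 13.9]
ft_force: [-0.0, -0.5, 0.4]
finger_gap: 39.7
```

Call:
{"method": "step_arm", "body": {
  "plan": [
    {"grip": 4,"tx": 0,"ty": 0,"tz": -2,"ax": 0,"ay": 0,"az": 0},
    {"grip": 4,"tx": 0,"ty": 0,"tz": -2,"ax": 0,"ay": 0,"az": 0},
    {"grip": 4,"tx": 0,"ty": 0,"tz": -2,"ax": 0,"ay": 0,"az": 0},
    {"grip": 4,"tx": 0,"ty": 0,"tz": -2,"ax": 0,"ay": 0,"az": 0},
    {"grip": 4,"tx": 0,"ty": 0,"tz": 0,"ax": 0,"ay": 0,"az": 0},
    {"grip": 4,"tx": 0,"ty": 0,"tz": 0,"ax": 0,"ay": 0,"az": 0},
    {"grip": 4,"tx": 0,"ty": 0,"tz": 0,"ax": 0,"ay": 0,"az": 0}
  ]
}}

```text
time: 55.03
tool_pos: [456.6, -317.8, 164.2]
tcp_rot: [-180.0, 0.0, 13.9]
ft_force: [0.4, 0.2, -1.2]
finger_gap: 39.9
```

Run:
```python
from h import *
shot('wrist','w34'); crop('w34',0,0,512,384,1.5625,'w34b'); shot('top','t34'); crop('t34',0,0,512,384,1.5625,'t34b'); print(pose()[:3,3])
shot('side','s34')
```

```text
[ 456.12564484 -317.40211086  163.12907587]
```

View pics/w34b.png

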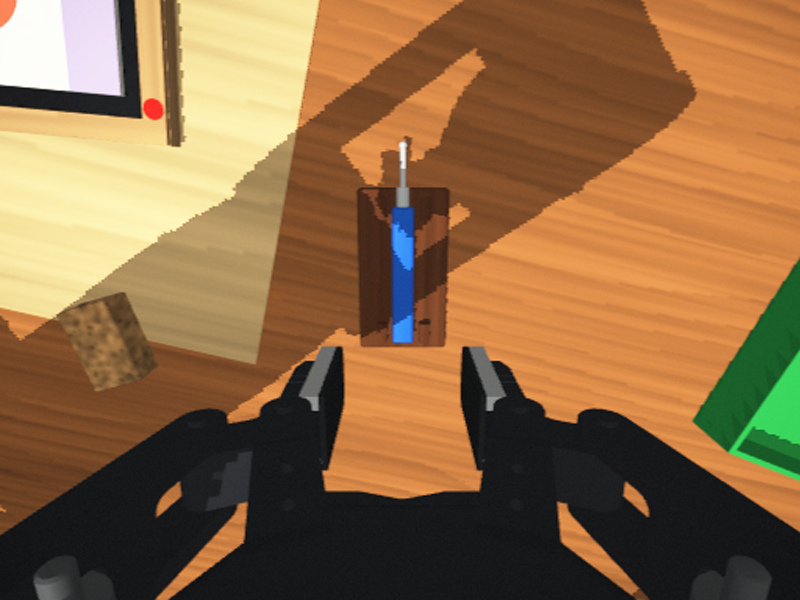

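View pics/t34b.png

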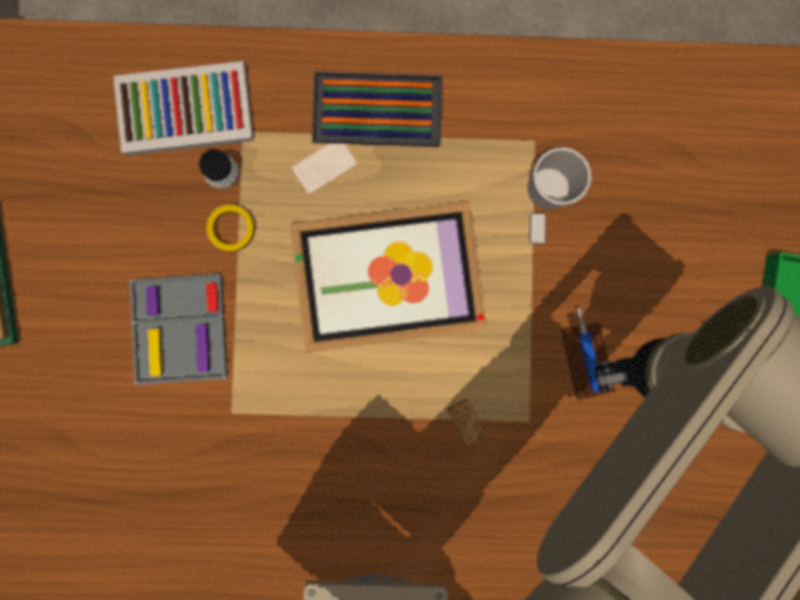

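View pics/s34.png

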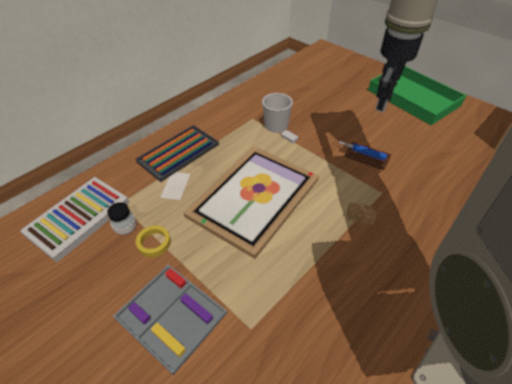

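Run:
```python
from bench import *
print(sense()['qd'].round(2)); print(hand_in())
```

```text
[ 0.03  0.09 -0.2  -0.03 -0.   -0.05]
the job is handed in; nothing more can be done
None
```

The job is done and was handed in at about 55 s, and none of my last checks failed. No verdict is reported.

- **Sticks:** Four were present. The violet and yellow long ones are in the longer bay, and the violet and red short ones are in the shorter bay. All lie flat in the last top and side pictures.
- **Seam:** I ran the stylus tip along the gap bottom at about 3 cm/s from the green dot, round the near-left corner and on to the red dot. It kept light contact, with upward force readings of 2–5 N. Close-up pictures along the way showed the ball within about 1 mm of the gap's middle.
- **Disagreement:** The tip height worked out from the grasp was about 1 mm too low against the height at which contact was felt. I went by the contact.
- **Stylus and the rest of the table:** The stylus is back in its rest, centred in the channel with its tip pointing away from the robot. The bystanders look unmoved, and the gripper is open and clear above the rest.

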